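Stack gel cassettes in the casting press and clamp them

TASK

Load the casting press for a pour: take every glass gel cassette out of the white tray (each tips its near end up to be taken hold of when its far end is pressed down into the thumb well) and lay them flat on top of one another on the press bed between its rails, pins and end stop. Lay the metal cover plate squarely on the stack to protect the glass, swing the arm fully in over it and turn the T-handle clockwise until the rising resistance shows the stack is firmly clamped, but do not force it or the glass cracks. Leave the bottle, the freezer box and the tip box where they are.

Things in the scene. Friction and masses are not known exactly. Their poses are not given: they have to be found in the camera images.
- cassette_a_mid (a point): Mini gel cassette: two clear glass plates bonded to grey spacer strips along the long sides, one flat slab 100 x 56 x 6 mm, 80 g, slippery on the tray. The point is its centre (3 mm above its underside); x along the 100 mm length, y along the 56 mm width, z up. May be absent (then None).
- cassette_b_mid (a point): Mini gel cassette: two clear glass plates bonded to grey spacer strips along the long sides, one flat slab 100 x 56 x 6 mm, 80 g, slippery on the tray. The point is its centre (3 mm above its underside); x along the 100 mm length, y along the 56 mm width, z up. May be absent (then None).
- cassette_c_mid (a point): Mini gel cassette: two clear glass plates bonded to grey spacer strips along the long sides, one flat slab 100 x 56 x 6 mm, 80 g, slippery on the tray. The point is its centre (3 mm above its underside); x along the 100 mm length, y along the 56 mm width, z up. May be absent (then None).
- tray_mid (a point): White moulded tray, fixed, 136 x 252 x 40 mm high. The point is the middle of its footprint, on the bench; x points to its far side (away from the robot), y left, z up. Three bays at y = -82, 0, +82 mm, 60 mm wide, walls 22 mm, at most one cassette in each: lying along x, top flush with the tray top, centre at x = -10.5, z = 36.5 mm. End walls' inner faces at x = -62 and +62 mm.
- ridge (a point): Top of the ridge in the tray's middle bay (the other bays' ridges lie 82 mm to each side along y; axes as tray_mid), 33.5 mm above the bench. The bay's level floor ends here, 4 mm beyond the cassette's centre; towards +x the thumb well slopes down at 28 degrees to a stop 57 mm away.
- well_mid (a point): Middle of the slope in the middle bay's thumb well, axes as tray_mid. A cassette whose far end is pressed down some 20 mm (a few newtons) rocks over the ridge, slides about 10 mm down the slope to the stop and stays, sloping at 28 degrees, its near end about 15 mm clear above the tray top so that it can be gripped by its long sides.
- press_seat (a point): Casting press, fixed: aluminium bed with post, swing arm and T-handle screw. The point is the centre of the top of the bed's black rubber pad, 12 mm above the bench: the middle of the stack belongs here. x points to the far end (post), y left, z up. The bed spans x -66 to +101, y -47 to +47 mm. Cassettes and cover lie lengthwise along x.
- press_rails (a point): Point between the side rails of the press, at mid-length and top height (26 mm above press_seat and 28 mm further along x; axes as press_seat). Rails 52 mm long, 8 mm thick, inner faces 63 mm apart. The end stop's face is at x = +54 mm from press_seat (24 mm above the pad); two 8 mm pins at x = -58, y = -13 and +13 mm (24 mm above the pad) stop the near end. So the stack has 4 mm play.
- swing (a joint): Swing arm of the press, rad: 0 = fully in over the stack (at its stop), grows as the arm swings out to the right (-y side); at pi/2 it points along the press's -y. The hinge axis is vertical, through the post, 76 mm along x from press_seat. It stays where it is left; moving it takes about 5 N at the screw.
- swing_beam (a point): Middle of the swing arm's grey beam, 40 mm from the post axis; the beam is 22 mm wide and 20 mm high, top 106 mm above the bench; the post's top is at 116 mm. The beam runs along this frame's x axis (from screw to post); z up.
- spindle (a joint): Turn of the T-handle screw, rad: 0 = fully up, grows clockwise seen from above (tightening), up to 5.5. Each radian lowers handle and foot 3.5 mm. It turns freely at 0.1 N m; once the sprung foot presses on the cover, torque rises by about 0.1 N m (28 N of clamping) per radian; the thread holds the force. 12 to 30 N is firmly clamped, over 70 N cracks the glass.
- handle (a point): Middle of the steel T-bar on top of the screw, 12 mm thick, 70 mm long, 156 mm above the bench at spindle 0; the bar runs along this frame's y axis; z up. It is on the screw's axis, 76 mm from the post axis, over the middle of the stack when the arm is in. Below it a 9 mm rod, free for 40 mm down to the arm.
- foot_face (a point): Middle of the under-face of the screw's round rubber foot (22 mm across, sprung 8 N/mm), 63 mm above the bench at spindle 0.
- cover_boss (a point): Loose cover plate, aluminium with a rubber underside: plate 100 x 56 x 6 mm with a block 40 (x) x 24 (y) x 20 mm standing on its middle, 26 mm high in all, 160 g. The point is the centre of the block, 16 mm above the plate's underside; x along the 100 mm length, z up. The foot presses on top of the block.
- tip_box_1: Bystander: yellow pipette-tip box 74 x 118 x 74 mm, origin at the centre of its underside. Leave it.
- bottle_small: Bystander: small brown bottle 40 mm wide, 75 mm high, origin at the centre of its underside. Leave it.
- cryo_box_0: Bystander: pale card freezer box 71 x 70 x 52 mm, origin at the centre of its underside. Leave it.

How it is judged:
By the outcome, as a careful person would: the job done as asked, in the order asked, and still so for the second after the job is handed in, with the robot touching nothing.
Of cassette_a, cassette_b, cassette_c only 2 to 3 are there at a start; the rules pass over those that are not, and their reading is None.
At some moment in a run one of cover may be knocked a few centimetres aside while the robot is not near it.
Once in a run the grip may slacken for a moment while it holds something.
It also fails if it takes over 210 s, if anything falls off the work surface, if the arm or the gripper's body presses on something with over 40 N, if the wrist force passes 120 N, or if a joint passes its speed limit or range.

ROBOT

A 7-joint arm with a two-finger parallel gripper is mounted at the origin on a cart in front of the work surface, level with it; the furniture and walls round the work are solid. World frame = base frame: x ahead of the robot, y to its left, z up, the work surface at z = 0. Lengths are in m, angles in degrees, forces in N, time in s.
With the tool pointing down it reaches from about 0.4 to 0.875 m from the base axis. Payload 4.4 kg.
Tool frame: the origin (TCP) lies midway between the tips of the shut fingers; the grasp point (between the pads) lies env.hold_point_z behind it (env.hold_point_z is the distance from the TCP to the grasp point, in m); x points along the fingers, z is the direction in which the jaws open and shut, and the axes are right-handed (so a half turn about x gives the same grasp; the last joint's range is limited). The gripper opens to 85 mm and grips with 20 to 120 N. Pads are 22 mm wide; open, the fingers measure 114 mm over their backs; the gripper's body (76 mm by 85 mm) begins 54 mm behind the grasp point. The pads swing forward as they close: fully open they stand 13 mm farther back than shut.
Start: joints at [68.251, 36.005, 2.206, 86.941, -1.547, 57.084, -1.146], TCP at [0.201, -0.618, 0.231] pointing down, gripper open.
Joint ranges: [-175.42, 175.42], [-21.48, 121.26], [-71.46, 75.88], [10.55, 141.38], [-63.04, 243.04], [13.31, 113.54], [-168.57, 168.57]. Speed limits (degrees/s): [147.25, 147.25, 180, 180, 180, 180, 180].

INTERFACE

Orientations are given as [roll, pitch, yaw] about the fixed x, y, z axes, in that order (R = Rz(yaw) Ry(pitch) Rx(roll)).
In Python, from cell import monitor, eyes, job, env gives the robot as it stands. The module is installed in compiled form; this text tells all that it offers.
- The arm moves only by the tool carry_out, never from a script. Its argument "steps" is a list of rows, each a list of 7 numbers: the finger opening in cm, from 0 to 8.54, then the shift along the tool's x, y, z in cm, then the turn, a rotation vector about the tool's x, y, z in rad. A call has exactly 5 rows; each row shifts and turns the commanded pose from where the row before left it, along the tool's axes as they then stand; what a row does not reach is not made up. A row lasts 1/12 s, in which the tool goes at most 41.7 mm and 7.16 degrees, less where a joint would pass 70% of its speed; a pose out of reach is approached as far as the arm can. A call is refused whole if a number of a shift passes 4.17 or a number of a turn 0.125, either way. A call with a gripper value outside its range is refused whole. The fingers move at their own pace and stop on an object; "force" is the grip in N (left out, the last holds). Time passes only in rows, so rows that do not move let the fingers close, or fill a call up. It gives the time, the measured TCP pose, the force and the opening at its end, in the units of the state.
- monitor.get_state(): the state, without advancing time (a new reading comes with each control period).
- eyes.snapshot(name): name is "scene" or "top" or "wrist"; returns a dict with "color" (420x560x3 uint8, red, green, blue), "K" (3x3 intrinsics, pixels), "origin" and "rotation" of the camera in the world. Camera axes: x right, y down, z forward; pixel columns grow to the right and rows downward; lengths in m; the calibration is good to about 2 mm. The wrist camera is an equidistant fisheye: a pixel r from the principal point sees the ray r / f radians off the axis. A picture is of the moment at which its call begins. There is no depth.
- job.job_done(): hands the job in, once; it reports no verdict.
The state is a dict: "clock": time; "q": joint angles; "dq": joint speeds; "effort": joint torques, N m; "tcp_pos": TCP position; "eef_rot": TCP orientation; "ft_force": force on the tool from outside, world axes, zero at the start; "ft_torque": the same for the moment, N m; "gripper_width": finger opening in m.
Only numpy, scipy, OpenCV 4.12 (cv2) and the standard library are available. Lean on these libraries where they do the work, as an engineer would, in place of code of your own. Each camera call takes 0.05 s, during which the arm holds its last target. There are 200 camera calls.

## Working session

There is one attempt and no reset: what is moved stays moved. The work goes in short steps, Python scripts to look and compute and a tool call to move; the robot and the scene stay as the last step left them, time stands still between calls to the robot, and variables do not carry over. Pictures are saved under pics/ and viewed, about 12 in all and at most 16, crops included, and the job is handed in when it is done.

Besides the shell and the picture viewer there is one more tool, called after ">>>" as name(argument=value, ...), one argument or row to a line, values as JSON. carry_out: Moves the arm, as the interface text tells. Its arguments: {"type":"object","properties":{"steps":{"type":"array","items":{"type":"array","items":{"type":"number"}}},"force":{"type":"number"}},"required":["steps"]}

```bash
ls; mkdir -p pics; python3 - <<'E'
from cell import monitor, eyes, job, env
import cv2, numpy as np
s=monitor.get_state(); print(s, env.hold_point_z)
ims=[]
for n in("scene","top"):
    d=eyes.snapshot(n); ims.append(d["color"]); print(n,d["K"].round(1).tolist(),np.round(d["origin"],4),np.round(d["rotation"],4).tolist())
    cv2.imwrite(f"pics/{n}0.png",cv2.resize(d["color"][:,:,::-1],(784,588),interpolation=cv2.INTER_CUBIC))
    np.save(f"pics/{n}0.npy",d["color"])
E
```

```text
pics
{'clock': 0.0, 'q': array([68.25014526, 36.05808148,  2.2018241 , 86.99581969, -1.54534992,
       57.08424004, -1.14658884]), 'dq': array([ 0.09424347, -0.03566239, -0.02241891,  0.01795711, -0.00443377,
        0.05906315,  0.02087481]), 'effort': array([-2.03137593e-04, -5.63400793e+01,  1.22599360e+00, -1.93447387e+01,
        1.10557958e-02,  1.04357812e-02,  5.95713516e-06]), 'tcp_pos': array([ 0.20047701, -0.61765458,  0.23039931]), 'eef_rot': array([-178.76906893,   89.89151975,  109.21154322]), 'ft_force': array([ 0.08080364, -0.51227145, -0.42803561]), 'ft_torque': array([-0.00038475, -0.06525083,  0.02913293]), 'gripper_width': 0.08539365469776496} 0.0187
scene [[397.7, 0.0, 280.5], [0.0, 397.7, 209.4], [0.0, 0.0, 1.0]] [-0.277   0.5004  0.5719] [-114.0141, -1.5336, -117.4659]
top [[463.2, 0.0, 279.6], [0.0, 463.2, 206.8], [0.0, 0.0, 1.0]] [0.5659 0.0344 1.203 ] [-177.2869, -1.1387, -88.452]
```

View pics/scene0.png

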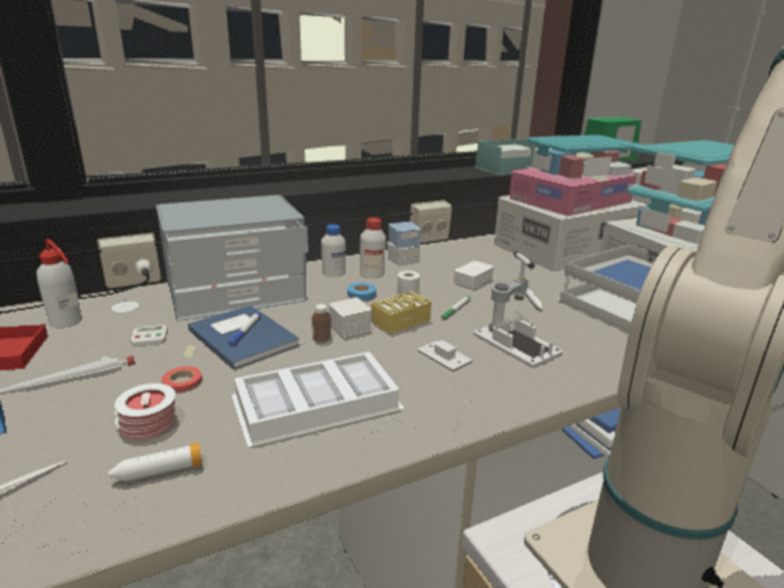

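View pics/top0.png

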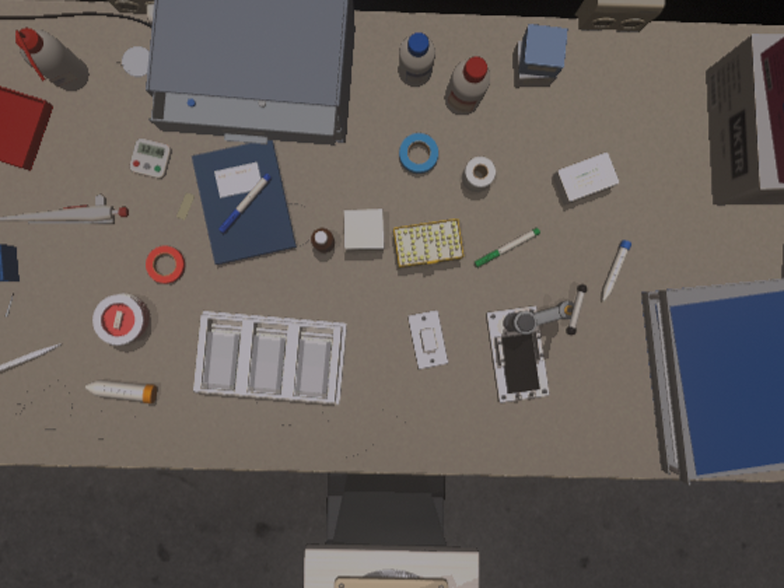

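```bash
python3 - <<'E'
import cv2, numpy as np
t=np.load("pics/top0.npy")[:,:,::-1]
a=cv2.resize(t[215:295,132:252],(600,400),interpolation=cv2.INTER_CUBIC)
b=cv2.resize(t[195:295,285:435],(750,500),interpolation=cv2.INTER_CUBIC)
cv2.imwrite("pics/c1.png",a); cv2.imwrite("pics/c2.png",b)
E
```

```text
(no output)
```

View pics/c1.png

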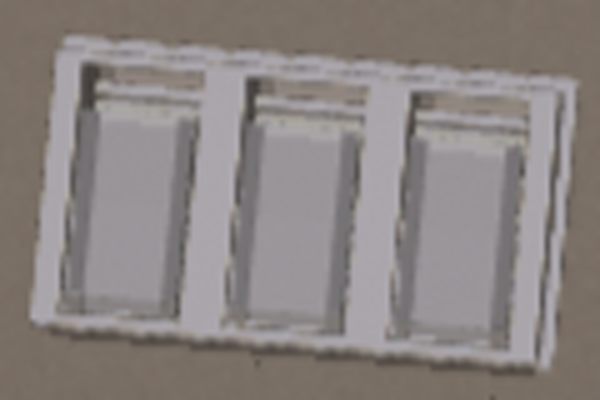

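View pics/c2.png

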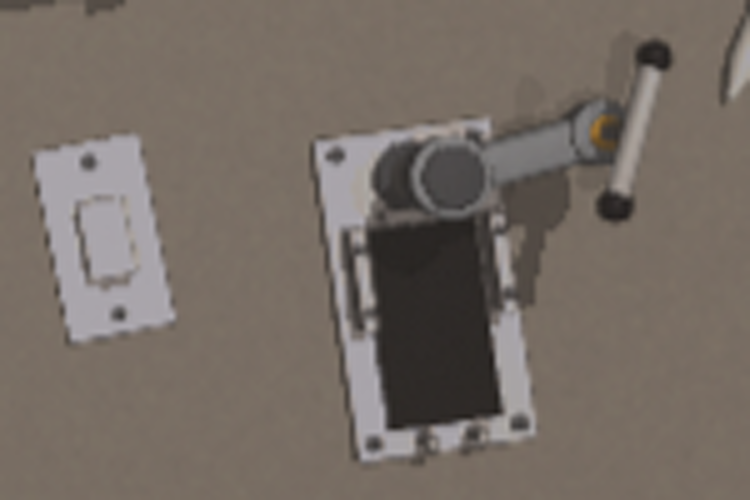

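```bash
cat > h.py <<'E'
from cell import monitor, eyes, job, env
import cv2, numpy as np
from scipy.spatial.transform import Rotation as R
def cam(name):
    d=eyes.snapshot(name); d["R"]=R.from_euler("xyz",d["rotation"],degrees=True).as_matrix() if np.ndim(d["rotation"])==1 else np.array(d["rotation"])
    return d
def unproj(d,uv,z,fish=False):
    K=d["K"]; out=[]
    for (u,v) in uv:
        x,y=(u-K[0,2])/K[0,0],(v-K[1,2])/K[1,1]
        if fish:
            r=np.hypot(x,y); ray=np.array([x/r*np.sin(r),y/r*np.sin(r),np.cos(r)]) if r>0 else np.array([0,0,1.])
        else: ray=np.array([x,y,1.])
        w=d["R"]@ray; out.append(np.array(d["origin"])+w*(z-d["origin"][2])/w[2])
    return np.array(out)
def proj(d,P,fish=False):
    p=(np.atleast_2d(P)-d["origin"])@d["R"]; K=d["K"]
    if fish:
        r=np.hypot(p[:,0],p[:,1]); th=np.arctan2(r,p[:,2]); s=th/np.maximum(r,1e-9); xy=p[:,:2]*s[:,None]
    else: xy=p[:,:2]/p[:,2:]
    return xy*[K[0,0],K[1,1]]+[K[0,2],K[1,2]]
E
python3 - <<'E'
from h import *
import pickle
d=cam("top"); w=cam("wrist"); pickle.dump((d,w),open("d0.pkl","wb"))
print("wrist",w["K"].round(1).tolist(),w["origin"],w["rotation"])
cv2.imwrite("pics/w0.png",w["color"][:,:,::-1])
def m(n,l,z,o):
    P=unproj(d,[(o[0]+u/5,o[1]+v/5) for u,v in l],z); print(n,P[:,:2].round(4).tolist(),"mid",P.mean(0).round(4), [np.round(np.linalg.norm(P[i]-P[i-1]),4) for i in range(len(P))], [np.degrees(np.arctan2(*(P[i]-P[i-1])[1::-1])).round(1) for i in range(len(P))])
a=(132,215); b=(285,195)
m("tray",[(55,50),(35,322),(530,360),(558,90)],.04,a)
m("bed",[(318,145),(490,120),(535,435),(360,460)],.01,b)
m("pad",[(388,428),(502,412),],.012,b)
m("cover",[(35,155),(138,135),(175,322),(72,342)],.006,b)
m("boss",[(78,203),(128,197),(138,275),(90,285)],.026,b)
m("bar",[(655,50),(615,205)],.156,b)
m("post",[(450,175)],.116,b)
E
```

```text
wrist [[325.2, 0.0, 280.4], [0.0, 325.2, 207.8], [0.0, 0.0, 1.0]] [ 0.26715169 -0.5964338   0.37273923] [ 1.63706401e+02  5.06414102e-02 -7.19382465e+01]
tray [[0.5667, 0.3524], [0.4317, 0.3567], [0.419, 0.111], [0.5535, 0.1012]] mid [0.4927 0.2303 0.04  ] [np.float64(0.2515), np.float64(0.1351), np.float64(0.246), np.float64(0.1349)] [np.float64(87.0), np.float64(178.2), np.float64(-93.0), np.float64(-4.2)]
bed [[0.5837, -0.167], [0.599, -0.256], [0.4377, -0.2819], [0.4227, -0.1919]] mid [ 0.5108 -0.2242  0.01  ] [np.float64(0.1629), np.float64(0.0903), np.float64(0.1634), np.float64(0.0913)] [np.float64(8.8), np.float64(-80.2), np.float64(-170.9), np.float64(99.4)]
pad [[0.4396, -0.2056], [0.4492, -0.2642]] mid [ 0.4444 -0.2349  0.012 ] [np.float64(0.0594), np.float64(0.0594)] [np.float64(99.3), np.float64(-80.7)]
cover [[0.5746, -0.0211], [0.5863, -0.0742], [0.4905, -0.0956], [0.4789, -0.0427]] mid [ 0.5326 -0.0584  0.006 ] [np.float64(0.0981), np.float64(0.0543), np.float64(0.0982), np.float64(0.0542)] [np.float64(12.7), np.float64(-77.5), np.float64(-167.4), np.float64(102.4)]
boss [[0.5507, -0.0427], [0.5544, -0.068], [0.515, -0.074], [0.5093, -0.0498]] mid [ 0.5324 -0.0586  0.026 ] [np.float64(0.0419), np.float64(0.0256), np.float64(0.0398), np.float64(0.0249)] [np.float64(9.8), np.float64(-81.6), np.float64(-171.3), np.float64(103.2)]
bar [[0.6289, -0.2954], [0.558, -0.2781]] mid [ 0.5934 -0.2867  0.156 ] [np.float64(0.073), np.float64(0.073)] [np.float64(-13.7), np.float64(166.3)]
post [[0.5697, -0.2117]] mid [ 0.5697 -0.2117  0.116 ] [np.float64(0.0)] [np.float64(0.0)]
```

View pics/w0.png

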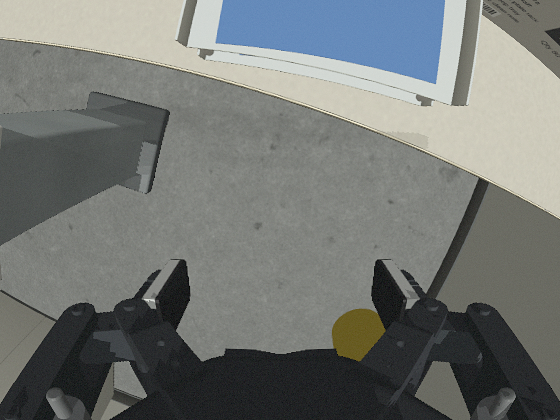

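```bash
cat >> h.py <<'E'
def rot(psi,tilt=0):
    """tool down, tool y along heading psi; tilt>0: fingertips back towards -heading"""
    b=R.from_euler("z",psi,degrees=True)*R.from_matrix(np.array([[0,0,-1],[1,0,0],[0,-1,0]]).T)  # rows: tool x,y,z
    return b*R.from_euler("z",-tilt,degrees=True)
def here():
    s=monitor.get_state(); return np.array(s["tcp_pos"]),R.from_euler("xyz",s["eef_rot"],degrees=True)
def plan(wps,op,step=.040,ang=6.8,start=None):
    p,r=start or here(); rows=[]
    for x,y,z,psi,tilt,*n in wps:
        q,t=np.array([x,y,z]),rot(psi,tilt); rv=(r.inv()*t).as_rotvec()
        n=n[0] if n else max(1,int(np.ceil(max(np.linalg.norm(q-p)/step,np.degrees(np.linalg.norm(rv))/ang))))
        for i in range(n):
            r1=r*R.from_rotvec(rv/n); rows.append([op]+np.round(r.inv().apply((q-p)/n)*100,2).tolist()+np.round(rv/n,3).tolist()); r=r1
        p=q
    while len(rows)%5: rows.append([op]+[0]*6)
    for i in range(0,len(rows),5): print(str(rows[i:i+5]).replace(" ","").replace("0.0,","0,").replace("-0,","0,"))
def st():
    s=monitor.get_state(); print("t",round(s["clock"],2),"p",np.round(s["tcp_pos"],4),"rot",np.round(s["eef_rot"],1),"F",np.round(s["ft_force"],1),"M",np.round(s["ft_torque"],2),"w",round(s["gripper_width"],4),"q",np.round(s["q"],0))
T0=np.array([.4927,.2303]); TY=-3.0
S0=np.array([.4935,-.2270]); SY=9.2
def fr(o,yaw,x,y):
    c,s=np.cos(np.radians(yaw)),np.sin(np.radians(yaw)); return o+[c*x-s*y,s*x+c*y]
E
python3 - <<'E'
from h import *
print(here()[1].as_matrix().round(3).tolist(),rot(19.2).as_matrix().round(3).tolist())
a=fr(T0,TY,-.03,0)
plan([(.45,-.32,.27,12,0),(a[0],a[1],.27,TY,0)],8.54)
E
```

```text
[[-0.0, 0.951, 0.309], [0.001, 0.309, -0.951], [-1.0, -0.0, -0.001]] [[0.0, 0.944, 0.329], [0.0, 0.329, -0.944], [-1.0, 0.0, 0.0]]
[[8.54,-0.39,3.29,-2.06,0.01,0,0.0],[8.54,-0.39,3.27,-2.1,0.01,0,0.0],[8.54,-0.39,3.25,-2.13,0.01,0,0.0],[8.54,-0.39,3.23,-2.17,0.01,0,0.0],[8.54,-0.39,3.2,-2.2,0.01,0,0.0]]
[[8.54,-0.39,3.18,-2.23,0.01,0,0.0],[8.54,-0.39,3.16,-2.27,0.01,0,0.0],[8.54,-0.39,3.13,-2.3,0.01,0,0.0],[8.54,-0.39,3.11,-2.33,0.01,0,0.0],[8.54,-0.39,3.08,-2.36,0.01,0,0.0]]
[[8.54,0,0.91,-3.84,0.019,0,-0.0],[8.54,0,0.84,-3.85,0.019,0,-0.0],[8.54,0,0.76,-3.87,0.019,0,-0.0],[8.54,0,0.69,-3.88,0.019,0,-0.0],[8.54,0,0.62,-3.89,0.019,0,-0.0]]
[[8.54,0,0.55,-3.9,0.019,0,-0.0],[8.54,0,0.47,-3.91,0.019,0,-0.0],[8.54,0,0.4,-3.92,0.019,0,-0.0],[8.54,0,0.33,-3.93,0.019,0,-0.0],[8.54,0,0.25,-3.93,0.019,0,-0.0]]
[[8.54,0,0.18,-3.94,0.019,0,-0.0],[8.54,0,0.11,-3.94,0.019,0,-0.0],[8.54,0,0.03,-3.94,0.019,0,-0.0],[8.54,0,-0.04,-3.94,0.019,0,-0.0],[8.54,0,0,0,0,0,0]]
```

>>> carry_out(
  steps=[
    [0,-0.4,3.3,-2.1,0.01,0,0],
    [0,-0.4,3.3,-2.1,0.01,0,0],
    [0,-0.4,3.25,-2.1,0.01,0,0],
    [0,-0.4,3.2,-2.2,0.01,0,0],
    [0,-0.4,3.2,-2.2,0.01,0,0],
  ],
)

```text
clock: 0.62
tcp_pos: [0.326, -0.4671, 0.2514]
eef_rot: [174.7, 90.0, 99.8]
ft_force: [0.5, -0.7, 0.3]
gripper_width: 0.0254
```

>>> carry_out(
  steps=[
    [0,-0.4,3.2,-2.2,0.01,0,0],
    [0,-0.4,3.15,-2.3,0.01,0,0],
    [0,-0.4,3.1,-2.3,0.01,0,0],
    [0,-0.4,3.1,-2.3,0.01,0,0],
    [0,-0.4,3.1,-2.4,0.01,0,0],
  ],
)

```text
clock: 1.03
tcp_pos: [0.4502, -0.3178, 0.2715]
eef_rot: [-33.9, 90.0, -111.7]
ft_force: [1.1, -0.2, 0.5]
gripper_width: -0.0
```

>>> carry_out(
  steps=[
    [0,0,0.9,-3.85,0.019,0,0],
    [0,0,0.85,-3.85,0.019,0,0],
    [0,0,0.75,-3.85,0.019,0,0],
    [0,0,0.7,-3.9,0.019,0,0],
    [0,0,0.6,-3.9,0.019,0,0],
  ],
)

```text
clock: 1.45
tcp_pos: [0.4526, -0.1203, 0.2713]
eef_rot: [89.9, 90.0, 6.7]
ft_force: [0.7, -0.3, 0.0]
gripper_width: -0.0001
```

>>> carry_out(
  steps=[
    [0,0,0.55,-3.9,0.019,0,0],
    [0,0,0.5,-3.9,0.019,0,0],
    [0,0,0.4,-3.9,0.019,0,0],
    [0,0,0.3,-3.9,0.019,0,0],
    [0,0,0.25,-3.9,0.019,0,0],
  ],
)

```text
clock: 1.87
tcp_pos: [0.4567, 0.0758, 0.2715]
eef_rot: [90.6, 90.0, 1.9]
ft_force: [0.2, -0.8, 0.4]
gripper_width: -0.0
```

>>> carry_out(
  steps=[
    [0,0,0.2,-3.9,0.019,0,0],
    [0,0,0.1,-3.9,0.019,0,0],
    [0,0,0,-3.9,0.019,0,0],
    [0,0,0,-3.9,0.019,0,0],
    [0,0,0,0,0,0,0],
  ],
)

```text
clock: 2.28
tcp_pos: [0.4596, 0.2399, 0.2714]
eef_rot: [176.8, 89.6, 84.4]
ft_force: [0.0, 0.7, -0.3]
gripper_width: -0.0
```

```bash
python3 - <<'E'
from h import *
import pickle
st(); w=cam("wrist"); pickle.dump(w,open("w1.pkl","wb")); cv2.imwrite("pics/w1.png",cv2.resize(w["color"][:,:,::-1],(784,588),interpolation=cv2.INTER_CUBIC))
print(w["origin"],w["rotation"])
E
```

```text
t 2.28 p [0.4596 0.2399 0.2714] rot [176.8  89.6  84.4] F [ 0.   0.7 -0.3] M [ 0.03  0.03 -0.03] w -0.0 q [ -28.   22.   -3.  105.    1.   52. -124.]
[0.52951596 0.2356126  0.4135304 ] [163.74297967   0.33342803 -92.29434448]
```

View pics/w1.png

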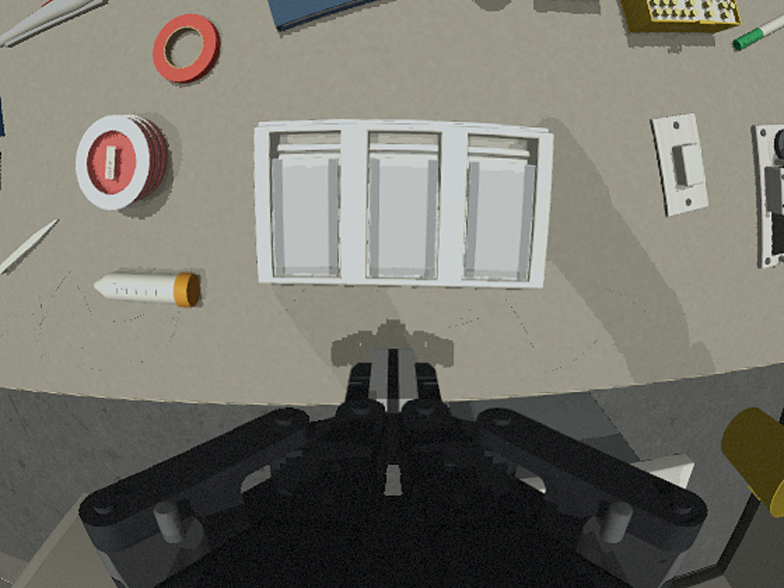

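```bash
python3 - <<'E'
from h import *
import pickle
w=pickle.load(open("w1.pkl","rb")); w["R"]=R.from_euler("xyz",w["rotation"],degrees=True).as_matrix()
def m(n,l,z):
    P=unproj(w,[(u/1.4,v/1.4) for u,v in l],z,True); print(n,P[:,:2].round(4).tolist(),"mid",P.mean(0).round(4),[np.round(np.linalg.norm(P[i]-P[i-1]),4) for i in range(len(P))], [np.degrees(np.arctan2(*(P[i]-P[i-1])[1::-1])).round(1) for i in range(len(P))])
m("tray",[(256,129),(259,283),(543,288),(549,132)],.04)
m("cover",[(651,119),(692,113),(708,208),(669,216)],.006)
g=fr(T0,TY,0,0)
C=[fr(T0,TY,x,y) for x,y in[(.068,.126),(-.068,.126),(-.068,-.126),(.068,-.126)]]
print((proj(w,[[*c,.04] for c in C],True)*1.4).round(0).tolist())
# middle lines of the cassettes: near edges
m("cas near",[(275,277),(340,277),(369,277),(437,278),(465,280),(529,281)],.04)
# auto edges: profile across tray
c=w["color"].mean(2)
E
```

```text
tray [[0.5652, 0.3499], [0.4325, 0.3589], [0.4184, 0.1091], [0.554, 0.1059]] mid [0.4925 0.2309 0.04  ] [np.float64(0.2442), np.float64(0.1329), np.float64(0.2501), np.float64(0.1357)] [np.float64(87.4), np.float64(176.1), np.float64(-93.2), np.float64(-1.4)]
cover [[0.5762, -0.0169], [0.588, -0.0699], [0.4895, -0.095], [0.4795, -0.0417]] mid [ 0.5333 -0.0559  0.006 ] [np.float64(0.0998), np.float64(0.0543), np.float64(0.1016), np.float64(0.0542)] [np.float64(14.4), np.float64(-77.5), np.float64(-165.7), np.float64(100.7)]
[[253.0, 127.0], [258.0, 284.0], [544.0, 288.0], [555.0, 132.0]]
cas near [[0.4373, 0.3435], [0.4348, 0.2863], [0.4338, 0.2616], [0.4308, 0.2039], [0.4281, 0.1798], [0.4252, 0.1226]] mid [0.4317 0.233  0.04  ] [np.float64(0.2213), np.float64(0.0573), np.float64(0.0248), np.float64(0.0578), np.float64(0.0242), np.float64(0.0573)] [np.float64(86.9), np.float64(-92.4), np.float64(-92.3), np.float64(-93.1), np.float64(-96.2), np.float64(-92.9)]
```

```bash
python3 - <<'E'
from h import *
a=fr(T0,TY,.036,0)
plan([(*a,.06,TY,0),(*a,.044,TY,0,5),(*a,.028,TY,0,5)],0)
E
```

```text
[[0,3.52,1.15,0.07,0.001,0,0.0],[0,3.52,1.15,0.07,0.001,0,0.0],[0,3.52,1.15,0.06,0.001,0,0.0],[0,3.52,1.15,0.06,0.001,0,0.0],[0,3.52,1.15,0.06,0.001,0,0.0]]
[[0,3.52,1.15,0.05,0.001,0,0.0],[0,0.32,0,0,0,0,0.0],[0,0.32,0,0,0,0,0.0],[0,0.32,0,0,0,0,0.0],[0,0.32,0,0,0,0,0.0]]
[[0,0.32,0,0,0,0,0.0],[0,0.32,0,0,0,0,0.0],[0,0.32,0,0,0,0,0.0],[0,0.32,0,0,0,0,0.0],[0,0.32,0,0,0,0,0.0]]
[[0,0.32,0,0,0,0,0.0],[0,0,0,0,0,0,0],[0,0,0,0,0,0,0],[0,0,0,0,0,0,0],[0,0,0,0,0,0,0]]
```

>>> carry_out(
  steps=[
    [0,3.5,1.15,0.07,0.001,0,0],
    [0,3.5,1.15,0.06,0.001,0,0],
    [0,3.5,1.15,0.06,0.001,0,0],
    [0,3.5,1.15,0.06,0.001,0,0],
    [0,3.5,1.15,0.06,0.001,0,0],
  ],
)

```text
clock: 2.75
tcp_pos: [0.5188, 0.2221, 0.0949]
eef_rot: [36.4, 89.9, -56.9]
ft_force: [-0.1, -0.5, -0.3]
gripper_width: -0.0002
```

>>> carry_out(
  steps=[
    [0,3.5,1.15,0.05,0.001,0,0],
    [0,0.4,0,0,0,0,0],
    [0,0.4,0,0,0,0,0],
    [0,0.4,0,0,0,0,0],
    [0,0.4,0,0,0,0,0],
  ],
)

```text
clock: 3.17
tcp_pos: [0.5303, 0.223, 0.0471]
eef_rot: [120.2, 89.8, 26.8]
ft_force: [-0.3, 0.5, 0.7]
gripper_width: -0.0002
```

>>> carry_out(
  steps=[
    [0,0.3,0,0,0,0,0],
    [0,0.3,0,0,0,0,0],
    [0,0.3,0,0,0,0,0],
    [0,0.3,0,0,0,0,0],
    [0,0.3,0,0,0,0,0],
  ],
)

```text
clock: 3.58
tcp_pos: [0.5298, 0.2227, 0.0305]
eef_rot: [115.3, 90.0, 22.0]
ft_force: [0.5, -0.6, -0.3]
gripper_width: -0.0002
```

>>> carry_out(
  steps=[
    [0,0.2,0,0,0,0,0],
    [0,0,0,0,0,0,0],
    [0,0,0,0,0,0,0],
    [0,0,0,0,0,0,0],
    [0,0,0,0,0,0,0],
  ],
)

```text
clock: 4.0
tcp_pos: [0.5296, 0.2226, 0.0284]
eef_rot: [111.0, 90.0, 17.7]
ft_force: [0.0, 0.5, -0.1]
gripper_width: 0.0005
```

```bash
python3 - <<'E'
from h import *
st()
E
```

```text
t 4.0 p [0.5296 0.2226 0.0284] rot [111.   90.   17.7] F [ 0.   0.5 -0.1] M [-0.   -0.02 -0.06] w 0.0005 q [ -24.   46.   -2.  107.    3.   26. -122.]
```

>>> carry_out(
  steps=[
    [0,0.2,0,-0.5,0,0,0],
    [0,0.2,0,0,0,0,0],
    [0,0.2,0,0,0,0,0],
    [0,0,0,0,0,0,0],
    [0,0,0,0,0,0,0],
  ],
)

```text
clock: 4.42
tcp_pos: [0.53, 0.2276, 0.0222]
eef_rot: [82.7, 90.0, -10.6]
ft_force: [0.1, 0.5, 0.3]
gripper_width: 0.0001
```

```bash
python3 - <<'E'
from h import *
st(); w=cam("wrist"); cv2.imwrite("pics/w2.png",w["color"][60:360,80:480,::-1].repeat(2,0).repeat(2,1))
E
```

```text
t 4.42 p [0.53   0.2276 0.0222] rot [ 82.7  90.  -10.6] F [0.1 0.5 0.3] M [ 0.01 -0.08 -0.06] w 0.0001 q [ -25.   47.   -2.  107.    3.   26. -122.]
```

View pics/w2.png

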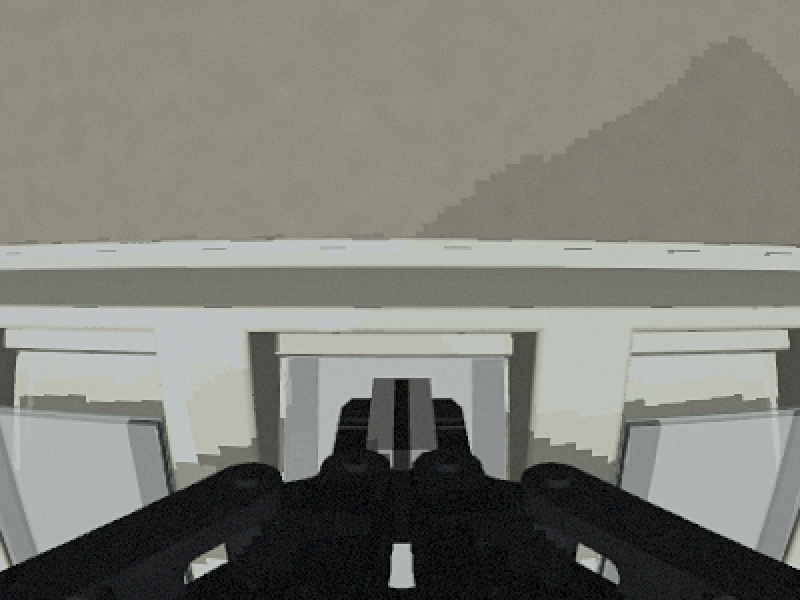

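>>> carry_out(
  steps=[
    [0,-4,0,0,0,0,0],
    [0,0,0,-4.1,0,0,0],
    [0,0,0,-4.1,0,0,0],
    [0,1.2,0,0,0,0,0],
    [0,0.5,0,0,0,0,0],
  ],
)

```text
clock: 4.88
tcp_pos: [0.5333, 0.3132, 0.0447]
eef_rot: [-164.1, 89.9, 102.8]
ft_force: [-0.4, -0.8, -0.3]
gripper_width: -0.0003
```

>>> carry_out(
  steps=[
    [0,0.45,0,0,0,0,0],
    [0,0.45,0,0,0,0,0],
    [0,0.45,0,0,0,0,0],
    [0,0.45,0,0,0,0,0],
    [0,0.5,0,0,0,0,0],
  ],
)

```text
clock: 5.3
tcp_pos: [0.535, 0.3085, 0.0221]
eef_rot: [44.2, 90.0, -49.2]
ft_force: [-0.5, -0.4, 1.6]
gripper_width: 0.0002
```

>>> carry_out(
  steps=[
    [0,0,0,0,0,0,0],
    [0,-4,0,0,0,0,0],
    [0,0,0,4.1,0,0,0],
    [0,0,0,4.1,0,0,0],
    [0,0,0,4.1,0,0,0],
  ],
)

```text
clock: 5.72
tcp_pos: [0.5276, 0.1859, 0.0628]
eef_rot: [113.8, 89.9, 20.6]
ft_force: [1.0, -1.2, -0.0]
gripper_width: 0.0001
```

>>> carry_out(
  steps=[
    [0,0,0,4.1,0,0,0],
    [0,1.2,0,0,0,0,0],
    [0,0.5,0,0,0,0,0],
    [0,0.45,0,0,0,0,0],
    [0,0.45,0,0,0,0,0],
  ],
)

```text
clock: 6.13
tcp_pos: [0.5252, 0.1473, 0.036]
eef_rot: [169.1, 89.9, 75.9]
ft_force: [0.5, 0.9, -0.5]
gripper_width: 0.0003
```

>>> carry_out(
  steps=[
    [0,0.45,0,0,0,0,0],
    [0,0.45,0,0,0,0,0],
    [0,0.5,0,0,0,0,0],
    [0,0,0,0,0,0,0],
    [0,0,0,0,0,0,0],
  ],
)

```text
clock: 6.55
tcp_pos: [0.5253, 0.1464, 0.0221]
eef_rot: [117.9, 90.0, 24.6]
ft_force: [1.1, 0.5, 0.3]
gripper_width: -0.0001
```

>>> carry_out(
  steps=[
    [8.5,-4,0,0,0,0,0],
    [8.5,-4,0,0,0,0,0],
    [8.5,-4,0,0,0,0,0],
    [8.5,0,0,0,0,0,0],
    [8.5,0,0,0,0,0,0],
  ],
)

```text
clock: 6.97
tcp_pos: [0.5265, 0.1464, 0.1447]
eef_rot: [111.4, 89.7, 18.1]
ft_force: [-0.2, 0.8, -1.0]
gripper_width: 0.0607
```

```bash
python3 - <<'E'
from h import *
st(); print(here()[1].as_matrix().round(3).tolist())
s=np.radians(28); u=np.array([-np.cos(s),np.sin(s)]); n=np.array([np.sin(s),np.cos(s)])
mid=np.array([-.0065,.0335])+.030*u+.003*n
g=mid-.0085*n; h=g+.06*n; print(mid,g)
for k in(-.082,):
    a=fr(T0,TY,h[0],k); b=fr(T0,TY,g[0],k)
    plan([(*a,h[1]+.05,TY,28),(*a,h[1],TY,28),(*b,g[1],TY,28)],8.5)
    print(b,g[1])
E
```

```text
t 6.97 p [0.5265 0.1464 0.1447] rot [111.4  89.7  18.1] F [-0.2  0.8 -1. ] M [ 0.01  0.05 -0.03] w 0.0607 q [ -16.   34.   -4.  109.    3.   37. -115.]
[[0.005, 0.998, -0.058], [0.002, -0.058, -0.998], [-1.0, 0.005, -0.002]]
[-0.03158001  0.05023299] [-0.03557052  0.04272794]
[[8.5,-0.02,-0.91,0,-0.001,-0.001,-0.099],[8.5,0.07,-0.91,0,-0.001,-0.001,-0.099],[8.5,0.15,-0.9,0,-0.001,-0.001,-0.099],[8.5,0.24,-0.88,0,-0.001,-0.001,-0.099],[8.5,0.33,-0.85,0,-0.001,-0.001,-0.099]]
[[8.5,2.21,1.17,0,0,0,0.0],[8.5,2.21,1.17,0,0,0,0.0],[8.5,3.0,0,0,0,0,0.0],[8.5,3.0,0,0,0,0,0.0],[8.5,0,0,0,0,0,0]]
[0.45288668 0.150274  ] 0.042727935122852626
```

>>> carry_out(
  steps=[
    [8.5,0,-0.9,0,-0.001,-0.001,-0.099],
    [8.5,0.1,-0.9,0,-0.001,-0.001,-0.099],
    [8.5,0.15,-0.9,0,-0.001,-0.001,-0.099],
    [8.5,0.25,-0.9,0,-0.001,-0.001,-0.099],
    [8.5,0.3,-0.85,0,-0.001,-0.001,-0.099],
  ],
)

```text
clock: 7.38
tcp_pos: [0.4786, 0.1481, 0.1425]
eef_rot: [-89.5, 61.3, 177.4]
ft_force: [0.2, 1.4, -0.2]
gripper_width: 0.0851
```

>>> carry_out(
  steps=[
    [8.5,2.2,1.2,0,0,0,0],
    [8.5,2.2,1.2,0,0,0,0],
    [8.5,3.0,0,0,0,0,0],
    [8.5,0,0,0,0,0,0],
    [8.5,0,0,0,0,0,0],
  ],
)

```text
clock: 7.8
tcp_pos: [0.4633, 0.1484, 0.0654]
eef_rot: [-89.4, 61.3, 177.6]
ft_force: [0.5, -0.1, 1.1]
gripper_width: 0.0851
```

```bash
python3 - <<'E'
from h import *
st()
b=fr(T0,TY,-.0356,-.082); plan([(*b,.0427,TY,28)],8.5)
w=cam("wrist"); cv2.imwrite("pics/w3.png",cv2.resize(w["color"][100:400,80:480,::-1],(720,540),interpolation=cv2.INTER_CUBIC))
E
```

```text
t 7.8 p [0.4633 0.1484 0.0654] rot [-89.4  61.3 177.6] F [ 0.5 -0.1  1.1] M [-0.03 -0.45 -0.  ] w 0.0851 q [ -10.   51.   -8.   95.   -3.   61. -108.]
[[8.5,2.5,0.17,-0.15,-0.002,0.005,0.012],[8.5,0,0,0,0,0,0],[8.5,0,0,0,0,0,0],[8.5,0,0,0,0,0,0],[8.5,0,0,0,0,0,0]]
```

View pics/w3.png

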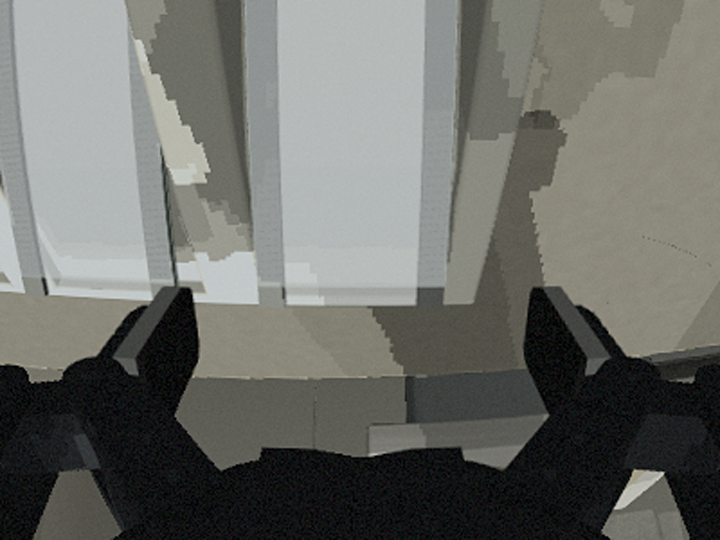

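>>> carry_out(
  steps=[
    [8.5,1.25,0.1,-0.1,-0.001,0.0025,0.006],
    [8.5,1.25,0.1,-0.1,-0.001,0.0025,0.006],
    [8.5,0,0,0,0,0,0],
    [8.5,0,0,0,0,0,0],
    [8.5,0,0,0,0,0,0],
  ],
)

```text
clock: 8.27
tcp_pos: [0.4572, 0.1514, 0.0449]
eef_rot: [-90.3, 62.5, 176.7]
ft_force: [0.4, -0.2, 0.1]
gripper_width: 0.0853
```

>>> carry_out(
  steps=[
    [5,0,0,0,0,0,0],
    [5,0,0,0,0,0,0],
    [5,0,0,0,0,0,0],
    [5,0,0,0,0,0,0],
    [5,0,0,0,0,0,0],
  ],
  force=50,
)

```text
clock: 8.68
tcp_pos: [0.4564, 0.1512, 0.0442]
eef_rot: [-90.3, 62.4, 176.7]
ft_force: [0.6, -0.1, 3.6]
gripper_width: 0.0539
```

>>> carry_out(
  steps=[
    [5,0,0,0,0,0,0],
    [5,-0.4,-0.35,0,0,0,0],
    [5,-0.8,-0.65,0,0,0,0],
    [5,-0.8,-0.65,0,0,0,0],
    [5,-0.8,-0.65,0,0,0,0],
  ],
)

```text
clock: 9.1
tcp_pos: [0.4477, 0.1515, 0.0802]
eef_rot: [-90.2, 62.3, 176.8]
ft_force: [-0.1, -0.3, -0.5]
gripper_width: 0.054
```

```bash
python3 - <<'E'
from h import *
st()
w=cam("wrist"); cv2.imwrite("pics/w4.png",cv2.resize(w["color"][100:400,80:480,::-1],(720,540),interpolation=cv2.INTER_CUBIC))
E
```

```text
t 9.1 p [0.4477 0.1515 0.0802] rot [-90.2  62.3 176.8] F [-0.1 -0.3 -0.5] M [-0.   -0.47 -0.  ] w 0.054 q [ -10.   48.   -9.   98.   -4.   60. -108.]
```

View pics/w4.png

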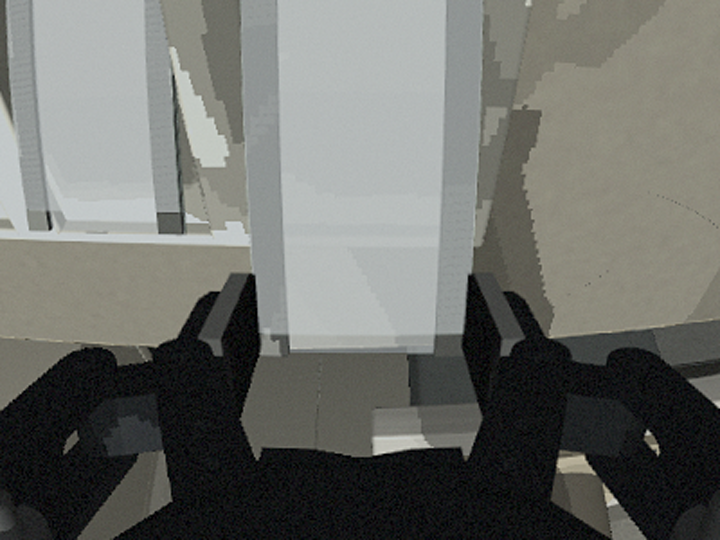

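```bash
cat >> h.py <<'E'
def toolray(w,uv):
    """camera origin and ray in tool frame"""
    p,r=here(); K=w["K"]; u,v=uv; x,y=(u-K[0,2])/K[0,0],(v-K[1,2])/K[1,1]; a=np.hypot(x,y)
    d=w["R"]@np.array([x/a*np.sin(a),y/a*np.sin(a),np.cos(a)]); return r.inv().apply(np.array(w["origin"])-p),r.inv().apply(d)
def ontool(w,uv,X):
    o,d=toolray(w,uv); return o+d*(X-o[0])/d[0]
E
python3 - <<'E'
from h import *
w=cam("wrist"); k=400/720
f=lambda u,v:(80+u*k,100+v*k)
for X in(-.002,-.005,-.008,-.011,-.014):
    print(X,[ (ontool(w,f(*p),X)*1000).round(1)[1:].tolist() for p in[(257,352),(467,352),(262,335),(460,335),(244,60),(480,60)]])
E
```

```text
-0.002 [[-17.8, -28.5], [-17.9, 30.7], [-12.2, -26.6], [-12.2, 28.3], [62.2, -27.4], [62.2, 29.4]]
-0.005 [[-16.0, -27.9], [-16.0, 30.1], [-10.4, -26.0], [-10.4, 27.7], [62.3, -26.8], [62.4, 28.8]]
-0.008 [[-14.1, -27.2], [-14.1, 29.4], [-8.7, -25.5], [-8.7, 27.1], [62.5, -26.2], [62.5, 28.2]]
-0.011 [[-12.2, -26.6], [-12.3, 28.8], [-6.9, -24.9], [-6.9, 26.5], [62.6, -25.7], [62.7, 27.6]]
-0.014 [[-10.4, -26.0], [-10.4, 28.1], [-5.2, -24.3], [-5.2, 25.9], [62.8, -25.1], [62.9, 26.9]]
```

```bash
python3 - <<'E'
from h import *
b=fr(S0,SY,-.036,0); print(b)
plan([(.455,.15,.16,TY,0),(.455,-.04,.16,3,0),(*b,.16,SY,0),(*b,.11,SY,0)],5,step=.035,ang=5.5)
E
```

```text
[ 0.45796309 -0.23275572]
[[5,-1.21,-0.51,0.02,0,0,0.08],[5,-1.25,-0.42,0.02,0,0,0.08],[5,-1.28,-0.31,0.02,0,0,0.08],[5,-1.3,-0.21,0.03,0,0,0.08],[5,-1.31,-0.11,0.03,0,0,0.08]]
[[5,-1.32,0,0.03,0,0,0.08],[5,0,0.17,3.16,-0.017,0,-0.0],[5,0,0.11,3.16,-0.017,0,-0.0],[5,0,0.06,3.17,-0.017,0,-0.0],[5,0,0,3.17,-0.017,0,-0.0]]
[[5,0,-0.06,3.17,-0.017,0,-0.0],[5,0,-0.11,3.16,-0.017,0,-0.0],[5,0,-0.12,3.21,-0.018,0,-0.0],[5,0,-0.18,3.21,-0.018,0,-0.0],[5,0,-0.23,3.2,-0.018,0,-0.0]]
[[5,0,-0.29,3.2,-0.018,0,-0.0],[5,0,-0.35,3.19,-0.018,0,-0.0],[5,0,-0.41,3.19,-0.018,0,-0.0],[5,2.5,0,0,0,0,0.0],[5,2.5,0,0,0,0,0.0]]
```

>>> carry_out(
  steps=[
    [5,-1.2,-0.5,0,0,0,0.08],
    [5,-1.25,-0.4,0,0,0,0.08],
    [5,-1.3,-0.3,0,0,0,0.08],
    [5,-1.3,-0.2,0,0,0,0.08],
    [5,-1.3,-0.1,0,0,0,0.08],
  ],
  force=70,
)

```text
clock: 9.62
tcp_pos: [0.4544, 0.1511, 0.1456]
eef_rot: [-91.8, 85.5, 175.1]
ft_force: [-0.1, 0.5, 0.2]
gripper_width: 0.053
```

>>> carry_out(
  steps=[
    [5,-1.3,0,0,0,0,0.08],
    [5,0,0.15,3.15,-0.017,0,0],
    [5,0,0.1,3.15,-0.017,0,0],
    [5,0,0.05,3.15,-0.017,0,0],
    [5,0,0,3.2,-0.017,0,0],
  ],
)

```text
clock: 10.03
tcp_pos: [0.4544, 0.0237, 0.1577]
eef_rot: [-127.3, 89.8, 143.7]
ft_force: [0.4, -0.2, -1.0]
gripper_width: 0.0531
```

>>> carry_out(
  steps=[
    [5,0,-0.05,3.2,-0.017,0,0],
    [5,0,-0.1,3.2,-0.017,0,0],
    [5,0,-0.1,3.2,-0.018,0,0],
    [5,0,-0.2,3.2,-0.018,0,0],
    [5,0,-0.25,3.2,-0.018,0,0],
  ],
)

```text
clock: 10.45
tcp_pos: [0.4554, -0.1372, 0.1572]
eef_rot: [-128.8, 89.8, 147.1]
ft_force: [1.0, -0.2, -0.5]
gripper_width: 0.0532
```

>>> carry_out(
  steps=[
    [5,0,-0.3,3.2,-0.018,0,0],
    [5,0,-0.35,3.2,-0.018,0,0],
    [5,0,-0.4,3.2,-0.018,0,0],
    [5,0,0,0,0,0,0],
    [5,0,0,0,0,0,0],
  ],
)

```text
clock: 10.87
tcp_pos: [0.4562, -0.2345, 0.1567]
eef_rot: [-123.0, 89.8, 155.8]
ft_force: [-0.4, 0.3, -0.6]
gripper_width: 0.0533
```

>>> carry_out(
  steps=[
    [5,1,0,0,0,0,0],
    [5,1,0,0,0,0,0],
    [5,0,0,0,0,0,0],
    [5,0,0,0,0,0,0],
    [5,0,0,0,0,0,0],
  ],
)

```text
clock: 11.28
tcp_pos: [0.4571, -0.2313, 0.1366]
eef_rot: [-133.9, 89.8, 145.2]
ft_force: [-0.3, 0.0, -1.2]
gripper_width: 0.0532
```

```bash
python3 - <<'E'
from h import *
import pickle
st(); print(here()[1].as_matrix().round(4).tolist())
w=cam("wrist"); pickle.dump((w,here()[0],here()[1].as_matrix()),open("w5.pkl","wb")); print(w["origin"])
cv2.imwrite("pics/w5.png",cv2.resize(w["color"][:,:,::-1],(784,588),interpolation=cv2.INTER_CUBIC))
b=fr(S0,SY,-.036,0); plan([(*b,.07,SY,0)],5)
E
```

```text
t 11.28 p [ 0.4571 -0.2313  0.1366] rot [-133.9   89.8  145.2] F [-0.3  0.  -1.2] M [-0.05  0.03  0.02] w 0.0532 q [ 30.  33.  -9. 114.   9.  34. -66.]
[[-0.0035, 0.9874, 0.1582], [0.0025, 0.1582, -0.9874], [-1.0, -0.0031, -0.003]]
[ 0.52673974 -0.22072241  0.27848152]
[[5,3.34,0.03,0.07,-0.001,-0.001,0.001],[5,3.34,0.03,0.07,-0.001,-0.001,0.001],[5,0,0,0,0,0,0],[5,0,0,0,0,0,0],[5,0,0,0,0,0,0]]
```

View pics/w5.png

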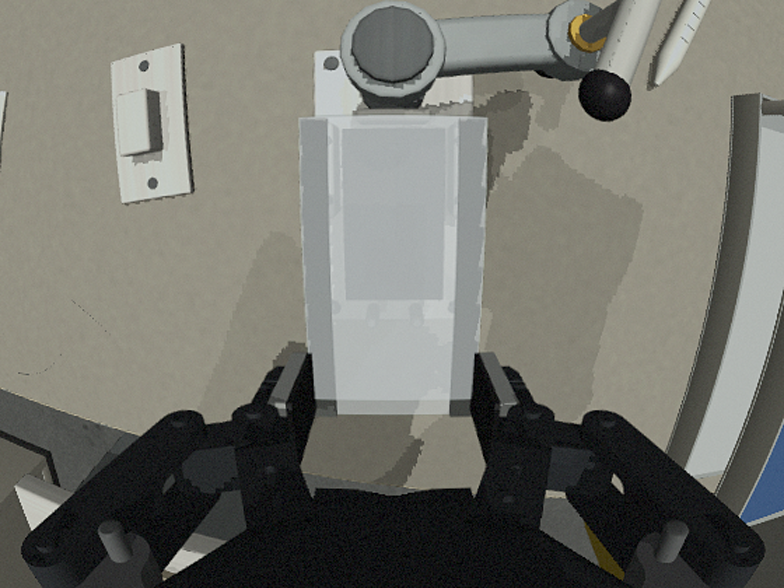

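```bash
python3 - <<'E'
from h import *
import pickle
w,p,r=pickle.load(open("w5.pkl","rb"))
def m(n,l,z): print(n,unproj(w,[(u/1.4,v/1.4) for u,v in l],z,True)[:,:2].round(4).tolist())
m("post",[(392,44)],.116)
m("pad near L,R",[(344,299),(443,300)],.012)
m("pad far L,R",[(342,130),(443,130)],.012)
m("handle ball near",[(605,96)],.156)
print("pred post",fr(S0,SY,.076,0))
# slab near/far corners at top face X
r=R.from_matrix(r); K=w["K"]
for z in (.1446-.004,.1446,.1446+.004):
  P=unproj(w,[(u/1.4,v/1.4) for u,v in[(301,117),(487,117),(316,413),(471,413)]],z,True); print(z,(r.inv().apply(P-p)*1000).round(1)[:,1:].tolist())
E
```

```text
post [[0.5685, -0.2134]]
pad near L,R [[0.439, -0.204], [0.4481, -0.2644]]
pad far L,R [[0.5398, -0.1885], [0.5491, -0.246]]
handle ball near [[0.5575, -0.2765]]
pred post [ 0.56852236 -0.21484903]
0.1406 [[84.1, -27.6], [84.2, 28.3], [-15.9, -27.2], [-15.7, 28.0]]
0.1446 [[83.6, -26.8], [83.8, 27.5], [-13.4, -26.4], [-13.2, 27.2]]
0.1486 [[83.2, -26.0], [83.4, 26.7], [-10.9, -25.6], [-10.7, 26.4]]
```

```bash
sed -i 's/^S0=.*;/S0=np.array([.4937,-.2262]);/' h.py; python3 - <<'E'
from h import *
b=fr(S0,SY,-.034,0); plan([(*b,.055,SY,0,4)],5)
E
```

```text
[[5,2.05,0.08,0.02,-0.001,-0.001,0.001],[5,2.05,0.07,0.02,-0.001,-0.001,0.001],[5,2.05,0.07,0.02,-0.001,-0.001,0.001],[5,2.05,0.07,0.01,-0.001,-0.001,0.001],[5,0,0,0,0,0,0]]
```

>>> carry_out(
  steps=[
    [5,2.05,0.07,0.02,-0.001,-0.001,0.001],
    [5,2.05,0.07,0.02,-0.001,-0.001,0.001],
    [5,2.05,0.07,0.02,-0.001,-0.001,0.001],
    [5,2.05,0.07,0.01,0,0,0],
    [5,0,0,0,0,0,0],
  ],
)

```text
clock: 11.75
tcp_pos: [0.4582, -0.2313, 0.0522]
eef_rot: [-120.3, 89.7, 159.0]
ft_force: [-0.1, 0.1, -0.9]
gripper_width: 0.0534
```

>>> carry_out(
  steps=[
    [5,0,0,0,0,0,0],
    [5,0,0,0,0,0,0],
    [5,0,0,0,0,0,0],
    [5,0,0,0,0,0,0],
    [5,0,0,0,0,0,0],
  ],
)

```text
clock: 12.17
tcp_pos: [0.4604, -0.2329, 0.0559]
eef_rot: [49.3, 89.8, -31.6]
ft_force: [-0.3, -0.9, -0.7]
gripper_width: 0.0529
```

```bash
python3 - <<'E'
from h import *
st(); b=fr(S0,SY,-.034,0); print(b, here()[1].as_matrix().round(4)[:,0]); plan([(*b,.02,SY,0,5),(*b,.014,SY,0,5)],5)
E
```

```text
t 12.17 p [ 0.4604 -0.2329  0.0559] rot [ 49.3  89.8 -31.6] F [-0.3 -0.9 -0.7] M [ 0.02 -0.01  0.11] w 0.0529 q [ 28.  41.  -7. 116.  11.  23. -68.]
[ 0.46013737 -0.23163596] [ 0.0022 -0.0014 -1.    ]
[[5,0.72,0,-0.03,0,0,-0.0],[5,0.72,0,-0.03,0,0,-0.0],[5,0.72,0,-0.03,0,0,-0.0],[5,0.72,0,-0.03,0,0,-0.0],[5,0.72,0,-0.02,0,0,-0.0]]
[[5,0.12,0,0,0,0,0.0],[5,0.12,0,0,0,0,0.0],[5,0.12,0,0,0,0,0.0],[5,0.12,0,0,0,0,0.0],[5,0.12,0,0,0,0,0.0]]
```

>>> carry_out(
  steps=[
    [5,0.7,0,-0.02,0,0,0],
    [5,0.7,0,-0.02,0,0,0],
    [5,0.7,0,-0.02,0,0,0],
    [5,0.7,0,-0.02,0,0,0],
    [5,0.7,0,-0.02,0,0,0],
  ],
)

```text
clock: 12.58
tcp_pos: [0.4593, -0.2313, 0.0188]
eef_rot: [-51.2, 90.0, -132.0]
ft_force: [0.2, 0.2, -0.9]
gripper_width: 0.0531
```

>>> carry_out(
  steps=[
    [5,0.1,0,0,0,0,0],
    [5,0.1,0,0,0,0,0],
    [5,0.1,0,0,0,0,0],
    [5,0,0,0,0,0,0],
    [5,0,0,0,0,0,0],
  ],
)

```text
clock: 13.0
tcp_pos: [0.4598, -0.2316, 0.017]
eef_rot: [42.5, 89.9, -38.3]
ft_force: [0.1, 0.3, -1.0]
gripper_width: 0.0534
```

```bash
python3 - <<'E'
from h import *
st()
w=cam("wrist"); cv2.imwrite("pics/w6.png",cv2.resize(w["color"][:400,80:480,::-1],(600,600),interpolation=cv2.INTER_CUBIC))
E
```

```text
t 13.0 p [ 0.4598 -0.2316  0.017 ] rot [ 42.5  89.9 -38.3] F [ 0.1  0.3 -1. ] M [ 0.04  0.02 -0.04] w 0.0534 q [ 27.  45.  -5. 117.  12.  18. -69.]
```

View pics/w6.png

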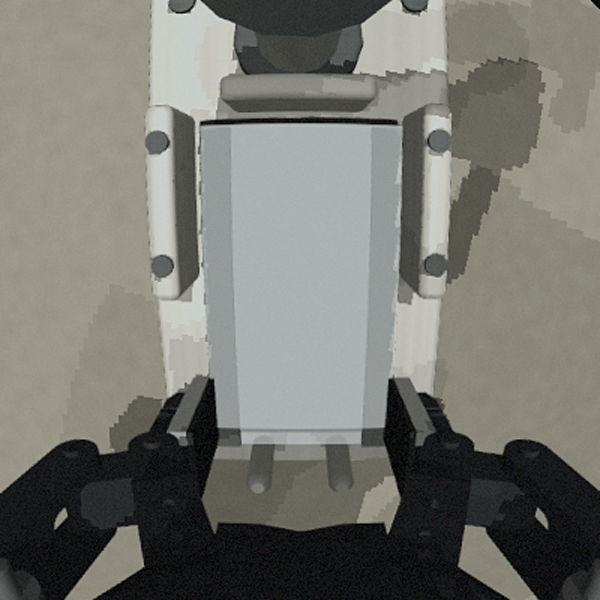

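>>> carry_out(
  steps=[
    [5,0.1,0,0,0,0,0],
    [5,0.1,0,0,0,0,0],
    [5,0.05,0,0,0,0,0],
    [5,0,0,0,0,0,0],
    [5,0,0,0,0,0,0],
  ],
)

```text
clock: 13.47
tcp_pos: [0.4596, -0.2315, 0.0143]
eef_rot: [33.0, 90.0, -47.9]
ft_force: [0.3, -0.3, -0.5]
gripper_width: 0.0538
```

>>> carry_out(
  steps=[
    [5,0.1,0,0,0,0,0],
    [5,0,0,0,0,0,0],
    [5,0,0,0,0,0,0],
    [5,0,0,0,0,0,0],
    [5,0,0,0,0,0,0],
  ],
)

```text
clock: 13.88
tcp_pos: [0.4597, -0.2315, 0.0134]
eef_rot: [37.6, 90.0, -43.2]
ft_force: [-0.2, 1.5, -0.9]
gripper_width: 0.0533
```

>>> carry_out(
  steps=[
    [5,0.1,0,0,0,0,0],
    [5,0,0,0,0,0,0],
    [5,0,0,0,0,0,0],
    [5,0,0,0,0,0,0],
    [5,0,0,0,0,0,0],
  ],
)

```text
clock: 14.3
tcp_pos: [0.4597, -0.2315, 0.0123]
eef_rot: [36.4, 90.0, -44.4]
ft_force: [0.2, -0.5, -0.9]
gripper_width: 0.0533
```

>>> carry_out(
  steps=[
    [5,0.1,0,0,0,0,0],
    [5,0,0,0,0,0,0],
    [5,0,0,0,0,0,0],
    [5,0,0,0,0,0,0],
    [5,0,0,0,0,0,0],
  ],
)

```text
clock: 14.72
tcp_pos: [0.4597, -0.2315, 0.0113]
eef_rot: [34.6, 90.0, -46.3]
ft_force: [0.5, -0.3, -0.7]
gripper_width: 0.053
```

>>> carry_out(
  steps=[
    [5,0.1,0,0,0,0,0],
    [5,0,0,0,0,0,0],
    [5,0,0,0,0,0,0],
    [5,0,0,0,0,0,0],
    [5,0,0,0,0,0,0],
  ],
)

```text
clock: 15.13
tcp_pos: [0.4597, -0.2315, 0.0104]
eef_rot: [39.2, 90.0, -41.7]
ft_force: [0.2, -0.0, -0.1]
gripper_width: 0.0531
```

>>> carry_out(
  steps=[
    [5,0.05,0,0,0,0,0],
    [5,0,0,0,0,0,0],
    [5.6,0,0,0,0,0,0],
    [6,0,0,0,0,0,0],
    [6.8,0,0,0,0,0,0],
  ],
)

```text
clock: 15.55
tcp_pos: [0.4597, -0.2315, 0.0099]
eef_rot: [35.6, 90.0, -45.3]
ft_force: [-0.9, 0.9, 0.7]
gripper_width: 0.0675
```

>>> carry_out(
  steps=[
    [7,0,0,0,0,0,0],
    [7,0,0,0,0,0,0],
    [7,0,0,0,0,0,0],
    [7,-1,0,0,0,0,0],
    [7,-2,0,0,0,0,0],
  ],
)

```text
clock: 15.97
tcp_pos: [0.4582, -0.2308, 0.039]
eef_rot: [-117.6, 89.8, 161.6]
ft_force: [0.8, -0.4, 0.7]
gripper_width: 0.0703
```

>>> carry_out(
  steps=[
    [8.5,-4,0,0,0,0,0],
    [8.5,-4,0,0,0,0,0],
    [8.5,-3.5,0,0,0,0,0],
    [8.5,0,0,0,0,0,0],
    [8.5,0,0,0,0,0,0],
  ],
)

```text
clock: 16.38
tcp_pos: [0.4609, -0.2322, 0.1577]
eef_rot: [51.9, 89.6, -28.9]
ft_force: [-0.2, -1.3, -0.2]
gripper_width: 0.0852
```

```bash
python3 - <<'E'
from h import *
import pickle
st()
w=cam("wrist"); pickle.dump((w,here()[0],here()[1].as_matrix()),open("w7.pkl","wb"));cv2.imwrite("pics/w7.png",cv2.resize(w["color"][:400,80:480,::-1],(600,600),interpolation=cv2.INTER_CUBIC))
b=fr(T0,TY,-.035,0); c=fr(T0,TY,-.005,0)
plan([(.455,-.04,.155,3,0),(*c,.155,TY,0),(*c,.155,TY,28),(*c,.110,TY,28)],8.5,step=.038)
E
```

```text
t 16.38 p [ 0.4609 -0.2322  0.1577] rot [ 51.9  89.6 -28.9] F [-0.2 -1.3 -0.2] M [-0.    0.04 -0.01] w 0.0852 q [ 30.  31. -10. 113.   9.  37. -66.]
[[8.5,0.01,0.43,-3.17,0.018,0,-0.0],[8.5,0.01,0.38,-3.17,0.018,0,-0.0],[8.5,0.01,0.32,-3.18,0.018,0,-0.0],[8.5,0.01,0.26,-3.18,0.018,0,-0.0],[8.5,0.01,0.21,-3.19,0.018,0,-0.0]]
[[8.5,0.02,0.15,-3.19,0.018,0,-0.0],[8.5,0,0.59,-3.36,0.013,0,-0.0],[8.5,0,0.54,-3.36,0.013,0,-0.0],[8.5,0,0.5,-3.37,0.013,0,-0.0],[8.5,0,0.45,-3.38,0.013,0,-0.0]]
[[8.5,0,0.41,-3.38,0.013,0,-0.0],[8.5,0,0.36,-3.39,0.013,0,-0.0],[8.5,0,0.32,-3.39,0.013,0,-0.0],[8.5,0,0.28,-3.4,0.013,0,-0.0],[8.5,0,0,0,0,0,-0.098]]
[[8.5,0,0,0,0,0,-0.098],[8.5,0,0,0,0,0,-0.098],[8.5,0,0,0,0,0,-0.098],[8.5,0,0,0,0,0,-0.098],[8.5,1.99,1.06,0,0,0,-0.0]]
[[8.5,1.99,1.06,0,0,0,-0.0],[8.5,0,0,0,0,0,0],[8.5,0,0,0,0,0,0],[8.5,0,0,0,0,0,0],[8.5,0,0,0,0,0,0]]
```

View pics/w7.png

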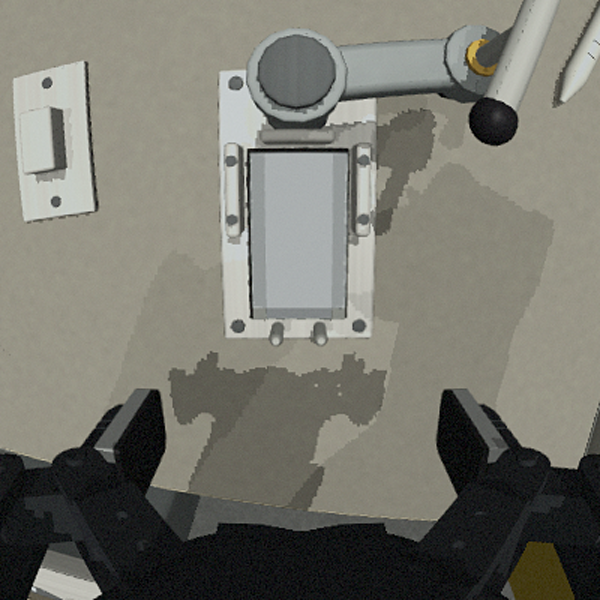

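>>> carry_out(
  steps=[
    [8.5,0,0.4,-3.15,0.018,0,0],
    [8.5,0,0.4,-3.15,0.018,0,0],
    [8.5,0,0.3,-3.2,0.018,0,0],
    [8.5,0,0.25,-3.2,0.018,0,0],
    [8.5,0,0.2,-3.2,0.018,0,0],
  ],
)

```text
clock: 16.85
tcp_pos: [0.4535, -0.0703, 0.1534]
eef_rot: [-91.2, 89.8, -177.2]
ft_force: [1.2, 0.2, -0.4]
gripper_width: 0.085
```

>>> carry_out(
  steps=[
    [8.5,0,0.15,-3.2,0.018,0,0],
    [8.5,0,0.6,-3.35,0.013,0,0],
    [8.5,0,0.55,-3.35,0.013,0,0],
    [8.5,0,0.5,-3.35,0.013,0,0],
    [8.5,0,0.45,-3.4,0.013,0,0],
  ],
)

```text
clock: 17.27
tcp_pos: [0.4697, 0.0966, 0.1532]
eef_rot: [-60.1, 89.8, -150.1]
ft_force: [0.9, -0.1, -0.6]
gripper_width: 0.0849
```

>>> carry_out(
  steps=[
    [8.5,0,0.4,-3.4,0.013,0,0],
    [8.5,0,0.35,-3.4,0.013,0,0],
    [8.5,0,0.3,-3.4,0.013,0,0],
    [8.5,0,0.3,-3.4,0.013,0,0],
    [8.5,0,0,0,0,0,-0.098],
  ],
)

```text
clock: 17.68
tcp_pos: [0.4802, 0.2437, 0.1536]
eef_rot: [-92.3, 84.1, 175.8]
ft_force: [-2.0, 3.1, -1.2]
gripper_width: 0.0853
```

>>> carry_out(
  steps=[
    [8.5,0,0,0,0,0,-0.098],
    [8.5,0,0,0,0,0,-0.098],
    [8.5,0,0,0,0,0,-0.098],
    [8.5,0,0,0,0,0,-0.098],
    [8.5,2,1.05,0,0,0,0],
  ],
)

```text
clock: 18.1
tcp_pos: [0.4906, 0.2299, 0.1307]
eef_rot: [-89.9, 61.9, 176.9]
ft_force: [1.5, -0.5, -1.1]
gripper_width: 0.085
```

>>> carry_out(
  steps=[
    [8.5,2,1.05,0,0,0,0],
    [8.5,0,0,0,0,0,0],
    [8.5,0,0,0,0,0,0],
    [8.5,0,0,0,0,0,0],
    [8.5,0,0,0,0,0,0],
  ],
)

```text
clock: 18.52
tcp_pos: [0.4872, 0.2316, 0.1105]
eef_rot: [-90.0, 62.0, 177.0]
ft_force: [0.8, 0.2, 0.2]
gripper_width: 0.0851
```

```bash
python3 - <<'E'
from h import *
st()
b=fr(T0,TY,-.0365,0); n=np.array([.469,.883])*.025; a=fr(T0,TY,-.0365+n[0],0)
plan([(*a,.0415+n[1],TY,28),(*b,.0415,TY,28,5)],8.5)
E
```

```text
t 18.52 p [0.4872 0.2316 0.1105] rot [-90.  62. 177.] F [0.8 0.2 0.2] M [-0.09 -0.46 -0.05] w 0.0851 q [ -16.   50.   -9.   87.   -6.   69. -113.]
[[8.5,2.52,0.25,0.05,0,0,-0.0],[8.5,2.52,0.25,0.05,0,0,-0.0],[8.5,0.5,0,0,0,0,0.0],[8.5,0.5,0,0,0,0,0.0],[8.5,0.5,0,0,0,0,0.0]]
[[8.5,0.5,0,0,0,0,0.0],[8.5,0.5,0,0,0,0,0.0],[8.5,0,0,0,0,0,0],[8.5,0,0,0,0,0,0],[8.5,0,0,0,0,0,0]]
```

```bash
python3 - <<'E'
from h import *
b=fr(T0,TY,-.0345,0); n=np.array([.469,.883])*.025; a=fr(T0,TY,-.0345+n[0],0)
plan([(*a,.0442+n[1],TY,28),(*b,.0442,TY,28,5)],8.5)
E
```

```text
[[8.5,2.36,0.28,0.05,0,0,-0.0],[8.5,2.36,0.28,0.05,0,0,-0.0],[8.5,0.5,0,0,0,0,0.0],[8.5,0.5,0,0,0,0,0.0],[8.5,0.5,0,0,0,0,0.0]]
[[8.5,0.5,0,0,0,0,0.0],[8.5,0.5,0,0,0,0,0.0],[8.5,0,0,0,0,0,0],[8.5,0,0,0,0,0,0],[8.5,0,0,0,0,0,0]]
```

>>> carry_out(
  steps=[
    [8.5,2.35,0.3,0.05,0,0,0],
    [8.5,2.35,0.3,0.05,0,0,0],
    [8.5,0.5,0,0,0,0,0],
    [8.5,0.5,0,0,0,0,0],
    [8.5,0.5,0,0,0,0,0],
  ],
)

```text
clock: 18.93
tcp_pos: [0.464, 0.2318, 0.0528]
eef_rot: [-90.0, 62.1, 177.0]
ft_force: [0.8, -0.1, -0.3]
gripper_width: 0.085
```

>>> carry_out(
  steps=[
    [8.5,0.5,0,0,0,0,0],
    [8.5,0.5,0,0,0,0,0],
    [8.5,0,0,0,0,0,0],
    [8.5,0,0,0,0,0,0],
    [8.5,0,0,0,0,0,0],
  ],
)

```text
clock: 19.35
tcp_pos: [0.4588, 0.2317, 0.0433]
eef_rot: [-90.0, 62.0, 177.1]
ft_force: [-0.0, 0.2, -0.5]
gripper_width: 0.0849
```

```bash
python3 - <<'E'
from h import *
st()
b=fr(T0,TY,-.0345,0);print(b)
plan([(*b,.0442,TY,28)],8.5)
E
```

```text
t 19.35 p [0.4588 0.2317 0.0433] rot [-90.   62.  177.1] F [-0.   0.2 -0.5] M [-0.03 -0.55  0.01] w 0.0849 q [ -17.   54.   -9.   93.   -6.   59. -113.]
[0.45824728 0.23210559]
[[8.5,-0.05,-0.1,-0.04,0,0,-0.0],[8.5,0,0,0,0,0,0],[8.5,0,0,0,0,0,0],[8.5,0,0,0,0,0,0],[8.5,0,0,0,0,0,0]]
```

>>> carry_out(
  steps=[
    [8.5,-0.05,-0.08,0,0,0,0],
    [5,0,0,0,0,0,0],
    [5,0,0,0,0,0,0],
    [5,0,0,0,0,0,0],
    [5,0,0,0,0,0,0],
  ],
  force=70,
)

```text
clock: 19.77
tcp_pos: [0.4584, 0.2317, 0.0443]
eef_rot: [-90.0, 62.0, 177.0]
ft_force: [0.0, 0.6, 3.9]
gripper_width: 0.0535
```

>>> carry_out(
  steps=[
    [5,0,0,0,0,0,0],
    [5,-0.2,-0.15,0,0,0,0],
    [5,-0.5,-0.4,0,0,0,0],
    [5,-0.8,-0.65,0,0,0,0],
    [5,-0.8,-0.65,0,0,0,0],
  ],
)

```text
clock: 20.18
tcp_pos: [0.4518, 0.2318, 0.0735]
eef_rot: [-89.9, 61.9, 177.1]
ft_force: [1.1, -0.1, -0.3]
gripper_width: 0.0533
```

>>> carry_out(
  steps=[
    [5,-0.8,-0.65,0,0,0,0],
    [5,-0.8,-0.65,0,0,0,0],
    [5,0,0,0,0,0,0],
    [5,0,0,0,0,0,0],
    [5,0,0,0,0,0,0],
  ],
)

```text
clock: 20.6
tcp_pos: [0.4485, 0.232, 0.0931]
eef_rot: [-89.9, 62.0, 177.1]
ft_force: [0.3, -0.0, -0.8]
gripper_width: 0.0535
```

```bash
python3 - <<'E'
from h import *
st(); b=fr(S0,SY,-.036,0)
plan([(.455,.23,.16,TY,0),(.455,-.04,.16,3,0),(*b,.16,SY,0)],5,step=.036,ang=5.5)
E
```

```text
t 20.6 p [0.4485 0.232  0.0931] rot [-89.9  62.  177.1] F [ 0.3 -0.  -0.8] M [-0.04 -0.62  0.01] w 0.0535 q [ -17.   49.  -10.   94.   -6.   63. -114.]
[[5,-1.04,-0.43,0.03,0,0,0.082],[5,-1.07,-0.34,0.03,0,0,0.082],[5,-1.09,-0.25,0.03,0,0,0.082],[5,-1.11,-0.16,0.03,0,0,0.082],[5,-1.12,-0.07,0.03,0,0,0.082]]
[[5,-1.12,0.02,0.03,0,0,0.082],[5,0,0.18,3.37,-0.013,0,0.0],[5,0,0.13,3.37,-0.013,0,0.0],[5,0,0.09,3.37,-0.013,0,0.0],[5,0,0.04,3.37,-0.013,0,0.0]]
[[5,0,0,3.38,-0.013,0,0.0],[5,0,-0.04,3.37,-0.013,0,0.0],[5,0,-0.09,3.37,-0.013,0,0.0],[5,0,-0.13,3.37,-0.013,0,0.0],[5,0,-0.11,3.2,-0.018,0,0.0]]
[[5,0,-0.17,3.2,-0.018,0,0.0],[5,0,-0.23,3.19,-0.018,0,0.0],[5,0,-0.29,3.19,-0.018,0,0.0],[5,0,-0.34,3.18,-0.018,0,0.0],[5,0,-0.4,3.17,-0.018,0,0.0]]
```

>>> carry_out(
  steps=[
    [5,-1.05,-0.4,0.03,0,0,0.082],
    [5,-1.1,-0.35,0.03,0,0,0.082],
    [5,-1.1,-0.25,0.03,0,0,0.082],
    [5,-1.1,-0.15,0.03,0,0,0.082],
    [5,-1.1,-0.1,0.03,0,0,0.082],
  ],
)

```text
clock: 21.02
tcp_pos: [0.4541, 0.2302, 0.1493]
eef_rot: [-89.9, 85.6, 177.1]
ft_force: [-1.1, 0.5, -1.1]
gripper_width: 0.0534
```

>>> carry_out(
  steps=[
    [5,-1.1,0,0.03,0,0,0.082],
    [5,0,0.2,3.35,-0.013,0,0],
    [5,0,0.15,3.35,-0.013,0,0],
    [5,0,0.1,3.35,-0.013,0,0],
    [5,0,0.05,3.35,-0.013,0,0],
  ],
)

```text
clock: 21.43
tcp_pos: [0.4549, 0.095, 0.1598]
eef_rot: [57.3, 89.9, -32.6]
ft_force: [0.0, -0.4, 0.1]
gripper_width: 0.0535
```

>>> carry_out(
  steps=[
    [5,0,0,3.4,-0.013,0,0],
    [5,0,-0.05,3.4,-0.013,0,0],
    [5,0,-0.1,3.4,-0.013,0,0],
    [5,0,-0.15,3.35,-0.013,0,0],
    [5,0,-0.1,3.2,-0.018,0,0],
  ],
)

```text
clock: 21.85
tcp_pos: [0.455, -0.0735, 0.1597]
eef_rot: [49.5, 89.9, -36.5]
ft_force: [0.4, -0.3, -1.0]
gripper_width: 0.0535
```

>>> carry_out(
  steps=[
    [5,0,-0.15,3.2,-0.018,0,0],
    [5,0,-0.25,3.2,-0.018,0,0],
    [5,0,-0.3,3.2,-0.018,0,0],
    [5,0,-0.35,3.2,-0.018,0,0],
    [5,0,-0.4,3.2,-0.018,0,0],
  ],
)

```text
clock: 22.27
tcp_pos: [0.4577, -0.2338, 0.1597]
eef_rot: [84.8, 89.9, 4.0]
ft_force: [-0.0, 0.7, -0.8]
gripper_width: 0.0537
```

>>> carry_out(
  steps=[
    [5,0,0,0,0,0,0],
    [5,0,0,0,0,0,0],
    [5,0,0,0,0,0,0],
    [5,0,0,0,0,0,0],
    [5,0,0,0,0,0,0],
  ],
)

```text
clock: 22.68
tcp_pos: [0.4586, -0.2306, 0.1602]
eef_rot: [85.8, 89.9, 5.2]
ft_force: [-0.1, 0.3, -0.9]
gripper_width: 0.0534
```

```bash
python3 - <<'E'
from h import *
import pickle
st()
w0,p,r=pickle.load(open("w5.pkl","rb")); w=cam("wrist"); pickle.dump((w,here()[0],here()[1].as_matrix()),open("w8.pkl","wb"))
for a in(w0,w):
    c=a["color"].mean(2); print("centre",c[270:310,275:285].mean(1).round(0).astype(int).tolist()); print("left strip",c[270:310,230:236].mean(1).round(0).astype(int).tolist()); print("row200",c[195:205,205:235].mean(0).round(0).astype(int).tolist()); print("far",c[70:95,232:236].mean(1).round(0).astype(int).tolist())
b=fr(S0,SY,-.036,0); plan([(*b,.065,SY,0)],5,step=.025)
E
```

```text
t 22.68 p [ 0.4586 -0.2306  0.1602] rot [85.8 89.9  5.2] F [-0.1  0.3 -0.9] M [ 0.03  0.   -0.03] w 0.0534 q [ 30.  31.  -9. 113.   8.  37. -65.]
centre [182, 182, 182, 182, 182, 183, 182, 182, 182, 182, 181, 182, 182, 182, 183, 181, 157, 158, 159, 158, 158, 159, 159, 159, 159, 163, 109, 96, 98, 97, 97, 99, 98, 97, 99, 98, 98, 99, 97, 97]
left strip [147, 146, 147, 147, 147, 146, 147, 146, 146, 147, 146, 147, 146, 148, 151, 103, 62, 63, 64, 64, 70, 69, 74, 83, 81, 82, 81, 88, 97, 98, 100, 98, 100, 96, 98, 98, 98, 97, 97, 98]
row200 [133, 132, 133, 132, 133, 134, 134, 134, 135, 134, 134, 146, 171, 152, 147, 147, 147, 148, 147, 148, 146, 147, 147, 147, 148, 147, 147, 148, 148, 146]
far [199, 199, 200, 199, 200, 199, 199, 199, 200, 200, 199, 201, 182, 189, 191, 175, 172, 167, 168, 170, 171, 171, 172, 170, 172]
centre [179, 179, 179, 179, 179, 179, 179, 179, 179, 179, 179, 179, 180, 171, 154, 156, 156, 156, 157, 156, 156, 157, 157, 160, 115, 94, 95, 96, 94, 94, 96, 94, 94, 95, 94, 95, 95, 95, 94, 94]
left strip [144, 145, 144, 144, 144, 144, 144, 143, 144, 145, 144, 144, 148, 107, 57, 62, 63, 62, 62, 64, 61, 62, 63, 62, 67, 79, 94, 96, 96, 97, 95, 96, 95, 95, 95, 96, 96, 94, 94, 95]
row200 [132, 131, 131, 132, 131, 132, 131, 131, 130, 134, 154, 151, 144, 144, 145, 144, 144, 144, 144, 144, 143, 145, 144, 145, 145, 144, 144, 145, 143, 140]
far [197, 196, 197, 197, 196, 198, 179, 197, 197, 198, 195, 195, 195, 195, 194, 193, 193, 194, 193, 194, 193, 193, 192, 189, 192]
[[5,2.38,-0.02,0.03,0.001,0,-0.001],[5,2.38,-0.02,0.03,0.001,0,-0.001],[5,2.38,-0.02,0.03,0.001,0,-0.001],[5,2.38,-0.02,0.03,0.001,0,-0.001],[5,0,0,0,0,0,0]]
```

>>> carry_out(
  steps=[
    [5,2.4,0,0.03,0,0,0],
    [5,2.4,0,0.03,0,0,0],
    [5,2.4,0,0.03,0,0,0],
    [5,2.4,0,0.03,0,0,0],
    [5,0,0,0,0,0,0],
  ],
)

```text
clock: 23.15
tcp_pos: [0.4566, -0.2314, 0.0609]
eef_rot: [-130.6, 89.7, 148.7]
ft_force: [-0.7, 0.2, -0.9]
gripper_width: 0.0537
```

>>> carry_out(
  steps=[
    [5,0.5,0,0,0,0,0],
    [5,0,0,0,0,0,0],
    [5,0,0,0,0,0,0],
    [5,0,0,0,0,0,0],
    [5,0,0,0,0,0,0],
  ],
)

```text
clock: 23.57
tcp_pos: [0.4597, -0.2339, 0.0604]
eef_rot: [61.4, 89.7, -19.4]
ft_force: [0.4, -1.1, -1.2]
gripper_width: 0.0535
```

```bash
python3 - <<'E'
from h import *
st(); b=fr(S0,SY,-.0355,0); print(b, here()[1].as_matrix().round(4).tolist()); plan([(*b,.022,SY,0,5)],5)
E
```

```text
t 23.57 p [ 0.4597 -0.2339  0.0604] rot [ 61.4  89.7 -19.4] F [ 0.4 -1.1 -1.2] M [-0.04  0.01  0.  ] w 0.0535 q [ 28.  41.  -6. 116.  10.  24. -67.]
[ 0.45865666 -0.23187578] [[0.0045, 0.9872, 0.1595], [-0.0016, 0.1595, -0.9872], [-1.0, 0.0042, 0.0023]]
[[5,0.77,-0.02,-0.04,0,0,-0.001],[5,0.77,-0.02,-0.04,0,0,-0.001],[5,0.77,-0.02,-0.04,0,0,-0.001],[5,0.77,-0.02,-0.04,0,0,-0.001],[5,0.77,-0.01,-0.04,0,0,-0.001]]
```

>>> carry_out(
  steps=[
    [5,0.75,0,-0.02,0,0,0],
    [5,0.75,0,-0.02,0,0,0],
    [5,0.75,0,-0.02,0,0,0],
    [5,0.75,0,0,0,0,0],
    [5,0.75,0,0,0,0,0],
  ],
)

```text
clock: 23.98
tcp_pos: [0.4586, -0.2328, 0.0207]
eef_rot: [71.0, 89.9, -9.9]
ft_force: [0.8, 0.2, -0.7]
gripper_width: 0.0535
```

>>> carry_out(
  steps=[
    [5,0,0,0,0,0,0],
    [5,0,0,0,0,0,0],
    [5,0,0,0,0,0,0],
    [5,0,0,0,0,0,0],
    [5,0,0,0,0,0,0],
  ],
)

```text
clock: 24.4
tcp_pos: [0.4592, -0.2331, 0.0221]
eef_rot: [64.4, 89.8, -16.4]
ft_force: [0.4, -0.3, 0.3]
gripper_width: 0.0534
```

```bash
python3 - <<'E'
from h import *
st(); b=fr(S0,SY,-.0355,0); print(b); plan([(*b,.018,SY,0,1)],5)
w=cam("wrist"); cv2.imwrite("pics/w9.png",cv2.resize(w["color"][:400,80:480,::-1],(600,600),interpolation=cv2.INTER_CUBIC))
E
```

```text
t 24.4 p [ 0.4592 -0.2331  0.0221] rot [ 64.4  89.8 -16.4] F [ 0.4 -0.3  0.3] M [-0.04  0.03  0.  ] w 0.0534 q [ 27.  45.  -5. 117.  11.  19. -68.]
[ 0.45865666 -0.23187578]
[[5,0.41,-0.03,-0.13,0,0.001,-0.003],[5,0,0,0,0,0,0],[5,0,0,0,0,0,0],[5,0,0,0,0,0,0],[5,0,0,0,0,0,0]]
```

View pics/w9.png

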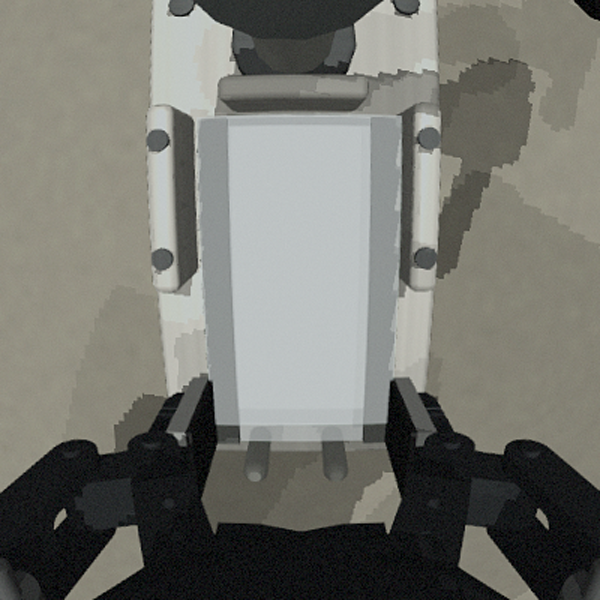

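>>> carry_out(
  steps=[
    [5,0.15,0,-0.15,0,0,0],
    [5,0.1,0,0,0,0,-0.003],
    [5,0,0,0,0,0,0],
    [5,0,0,0,0,0,0],
    [5,0,0,0,0,0,0],
  ],
)

```text
clock: 24.87
tcp_pos: [0.4588, -0.2315, 0.0193]
eef_rot: [-26.8, 89.9, -107.6]
ft_force: [0.3, -0.8, -1.3]
gripper_width: 0.0537
```

>>> carry_out(
  steps=[
    [5,0.1,0,0,0,0,0],
    [5,0,0,0,0,0,0],
    [5,0,0,0,0,0,0],
    [5,0,0,0,0,0,0],
    [5,0,0,0,0,0,0],
  ],
)

```text
clock: 25.28
tcp_pos: [0.4587, -0.2315, 0.0183]
eef_rot: [-26.3, 89.9, -107.1]
ft_force: [-0.8, -0.6, -0.9]
gripper_width: 0.0536
```

>>> carry_out(
  steps=[
    [5,0.1,0,0,0,0,0],
    [5,0,0,0,0,0,0],
    [5,0,0,0,0,0,0],
    [5,0,0,0,0,0,0],
    [5,0,0,0,0,0,0],
  ],
)

```text
clock: 25.7
tcp_pos: [0.4587, -0.2315, 0.0173]
eef_rot: [-26.4, 89.9, -107.2]
ft_force: [-0.3, -0.3, -0.8]
gripper_width: 0.0532
```

>>> carry_out(
  steps=[
    [5,0.05,0,0,0,0,0],
    [5,0,0,0,0,0,0],
    [5,0,0,0,0,0,0],
    [5,0,0,0,0,0,0],
    [5,0,0,0,0,0,0],
  ],
)

```text
clock: 26.12
tcp_pos: [0.4587, -0.2315, 0.0168]
eef_rot: [-30.4, 89.9, -111.2]
ft_force: [-0.2, -0.6, -0.7]
gripper_width: 0.0534
```

>>> carry_out(
  steps=[
    [5,0.07,0,0,0,0,0],
    [5,0,0,0,0,0,0],
    [5,0,0,0,0,0,0],
    [5,0,0,0,0,0,0],
    [5,0,0,0,0,0,0],
  ],
)

```text
clock: 26.53
tcp_pos: [0.4587, -0.2315, 0.0161]
eef_rot: [-29.0, 89.9, -109.8]
ft_force: [-1.2, -0.2, -0.3]
gripper_width: 0.0535
```

>>> carry_out(
  steps=[
    [5,0.05,0,0,0,0,0],
    [5,0,0,0,0,0,0],
    [5,0,0,0,0,0,0],
    [5,0,0,0,0,0,0],
    [5,0,0,0,0,0,0],
  ],
)

```text
clock: 26.95
tcp_pos: [0.4587, -0.2315, 0.0156]
eef_rot: [-28.8, 89.9, -109.6]
ft_force: [0.5, 0.0, -1.0]
gripper_width: 0.0535
```

>>> carry_out(
  steps=[
    [5.6,0,0,0,0,0,0],
    [6,0,0,0,0,0,0],
    [6.8,0,0,0,0,0,0],
    [7,0,0,0,0,0,0],
    [7,0,0,0,0,0,0],
  ],
)

```text
clock: 27.37
tcp_pos: [0.4588, -0.2315, 0.0157]
eef_rot: [-20.1, 89.9, -100.9]
ft_force: [0.5, -0.1, 0.0]
gripper_width: 0.0698
```

>>> carry_out(
  steps=[
    [7,0,0,0,0,0,0],
    [7,-1,0,0,0,0,0],
    [7,-2,0,0,0,0,0],
    [8.5,-4,0,0,0,0,0],
    [8.5,-4,0,0,0,0,0],
  ],
)

```text
clock: 27.78
tcp_pos: [0.4576, -0.2308, 0.1265]
eef_rot: [-102.5, 89.8, 176.7]
ft_force: [0.1, -0.1, 0.3]
gripper_width: 0.0846
```

>>> carry_out(
  steps=[
    [8.5,-3,0,0,0,0,0],
    [8.5,0,0,0,0,0,0],
    [8.5,0,0,0,0,0,0],
    [8.5,0,0,0,0,0,0],
    [8.5,0,0,0,0,0,0],
  ],
)

```text
clock: 28.2
tcp_pos: [0.4578, -0.231, 0.1548]
eef_rot: [-92.0, 89.9, -172.8]
ft_force: [0.3, -0.6, -0.6]
gripper_width: 0.0849
```

```bash
python3 - <<'E'
from h import *
import pickle
st()
w=cam("wrist"); pickle.dump(w,open("w10.pkl","wb")); cv2.imwrite("pics/w10.png",cv2.resize(w["color"][:400,80:480,::-1],(600,600),interpolation=cv2.INTER_CUBIC))
c=fr(T0,TY,-.005,.082)
plan([(.455,-.04,.155,3,0),(*c,.155,TY,0),(*c,.155,TY,28),(*c,.110,TY,28)],8.5,step=.039)
E
```

```text
t 28.2 p [ 0.4578 -0.231   0.1548] rot [ -92.    89.9 -172.8] F [ 0.3 -0.6 -0.6] M [-0.04 -0.03  0.04] w 0.0849 q [ 30.  31.  -9. 113.   8.  37. -65.]
[[8.5,-0.01,0.55,-3.78,0.022,0,0.001],[8.5,-0.01,0.47,-3.79,0.022,0,0.001],[8.5,-0.01,0.39,-3.8,0.022,0,0.001],[8.5,-0.01,0.31,-3.81,0.022,0,0.001],[8.5,-0.01,0.23,-3.81,0.022,0,0.001]]
[[8.5,0,0.55,-3.5,0.01,0,-0.0],[8.5,0,0.52,-3.51,0.01,0,-0.0],[8.5,0,0.48,-3.51,0.01,0,-0.0],[8.5,0,0.44,-3.52,0.01,0,-0.0],[8.5,0,0.41,-3.52,0.01,0,-0.0]]
[[8.5,0,0.37,-3.52,0.01,0,-0.0],[8.5,0,0.33,-3.53,0.01,0,-0.0],[8.5,0,0.3,-3.53,0.01,0,-0.0],[8.5,0,0.26,-3.53,0.01,0,-0.0],[8.5,0,0.22,-3.54,0.01,0,-0.0]]
[[8.5,0,0,0,0,0,-0.098],[8.5,0,0,0,0,0,-0.098],[8.5,0,0,0,0,0,-0.098],[8.5,0,0,0,0,0,-0.098],[8.5,0,0,0,0,0,-0.098]]
[[8.5,1.99,1.06,0,0,0,-0.0],[8.5,1.99,1.06,0,0,0,-0.0],[8.5,0,0,0,0,0,0],[8.5,0,0,0,0,0,0],[8.5,0,0,0,0,0,0]]
```

>>> carry_out(
  steps=[
    [8.5,0,0.55,-3.8,0.022,0,0],
    [8.5,0,0.45,-3.8,0.022,0,0],
    [8.5,0,0.4,-3.8,0.022,0,0],
    [8.5,0,0.3,-3.8,0.022,0,0],
    [8.5,0,0.25,-3.8,0.022,0,0],
  ],
)

```text
clock: 28.67
tcp_pos: [0.4549, -0.0386, 0.1543]
eef_rot: [-75.5, 89.8, -162.7]
ft_force: [0.3, -0.4, -0.8]
gripper_width: 0.0853
```

>>> carry_out(
  steps=[
    [8.5,0,0.55,-3.5,0.01,0,0],
    [8.5,0,0.5,-3.5,0.01,0,0],
    [8.5,0,0.5,-3.5,0.01,0,0],
    [8.5,0,0.45,-3.5,0.01,0,0],
    [8.5,0,0.4,-3.5,0.01,0,0],
  ],
)

```text
clock: 29.08
tcp_pos: [0.4739, 0.137, 0.154]
eef_rot: [-53.6, 89.8, -143.6]
ft_force: [0.8, -0.8, 0.1]
gripper_width: 0.0848
```

>>> carry_out(
  steps=[
    [8.5,0,0.35,-3.55,0.01,0,0],
    [8.5,0,0.35,-3.55,0.01,0,0],
    [8.5,0,0.3,-3.55,0.01,0,0],
    [8.5,0,0.25,-3.55,0.01,0,0],
    [8.5,0,0.2,-3.55,0.01,0,0],
  ],
)

```text
clock: 29.5
tcp_pos: [0.4919, 0.314, 0.1535]
eef_rot: [-39.3, 89.8, -132.2]
ft_force: [0.5, 0.4, 0.1]
gripper_width: 0.0853
```

>>> carry_out(
  steps=[
    [8.5,0,0,0,0,0,-0.098],
    [8.5,0,0,0,0,0,-0.098],
    [8.5,0,0,0,0,0,-0.098],
    [8.5,0,0,0,0,0,-0.098],
    [8.5,0,0,0,0,0,-0.098],
  ],
)

```text
clock: 29.92
tcp_pos: [0.4927, 0.3123, 0.1542]
eef_rot: [-89.8, 61.6, 177.3]
ft_force: [0.7, 0.9, -0.4]
gripper_width: 0.0847
```

>>> carry_out(
  steps=[
    [8.5,2,1.05,0,0,0,0],
    [8.5,2,1.05,0,0,0,0],
    [8.5,0,0,0,0,0,0],
    [8.5,0,0,0,0,0,0],
    [8.5,0,0,0,0,0,0],
  ],
)

```text
clock: 30.33
tcp_pos: [0.4922, 0.3129, 0.1101]
eef_rot: [-89.9, 61.9, 177.3]
ft_force: [1.0, 0.4, 0.7]
gripper_width: 0.0848
```

```bash
python3 - <<'E'
from h import *
st()
b=fr(T0,TY,-.0345,.082); n=np.array([.469,.883])*.025; a=fr(T0,TY,-.0345+n[0],.082); print(a,b)
plan([(*a,.0440+n[1],TY,28),(*b,.0440,TY,28,5)],8.5)
E
```

```text
t 30.33 p [0.4922 0.3129 0.1101] rot [-89.9  61.9 177.3] F [1.  0.4 0.7] M [-0.03 -0.48  0.01] w 0.0848 q [ -22.   53.   -9.   80.   -8.   72. -118.]
[0.47424776 0.31337957] [0.46253883 0.31399321]
[[8.5,2.36,0.25,0.02,0.001,0.001,0.001],[8.5,2.36,0.24,0.02,0.001,0.001,0.001],[8.5,0.5,0,0,0,0,0.0],[8.5,0.5,0,0,0,0,0.0],[8.5,0.5,0,0,0,0,0.0]]
[[8.5,0.5,0,0,0,0,0.0],[8.5,0.5,0,0,0,0,0.0],[8.5,0,0,0,0,0,0],[8.5,0,0,0,0,0,0],[8.5,0,0,0,0,0,0]]
```

>>> carry_out(
  steps=[
    [8.5,2.35,0.25,0.02,0,0,0],
    [8.5,2.35,0.25,0,0,0,0],
    [8.5,0.5,0,0,0,0,0],
    [8.5,0.5,0,0,0,0,0],
    [8.5,0.5,0,0,0,0,0],
  ],
)

```text
clock: 30.75
tcp_pos: [0.4686, 0.3142, 0.0539]
eef_rot: [-90.0, 62.0, 177.1]
ft_force: [0.2, -0.6, 0.3]
gripper_width: 0.0851
```

>>> carry_out(
  steps=[
    [8.5,0.5,0,0,0,0,0],
    [8.5,0.4,0,0,0,0,0],
    [8.5,0,0,0,0,0,0],
    [8.5,0,0,0,0,0,0],
    [8.5,0,0,0,0,0,0],
  ],
)

```text
clock: 31.17
tcp_pos: [0.4639, 0.3138, 0.0451]
eef_rot: [-89.9, 61.9, 177.2]
ft_force: [0.8, 0.9, 0.4]
gripper_width: 0.0851
```

```bash
python3 - <<'E'
from h import *
st()
b=fr(T0,TY,-.0345,.082)
plan([(*b,.0440,TY,28)],8.5)
E
```

```text
t 31.17 p [0.4639 0.3138 0.0451] rot [-89.9  61.9 177.2] F [0.8 0.9 0.4] M [-0.03 -0.57 -0.05] w 0.0851 q [ -23.   56.   -9.   86.   -8.   63. -118.]
[[8.5,0.16,-0.07,-0.01,0.002,0.002,0.001],[8.5,0,0,0,0,0,0],[8.5,0,0,0,0,0,0],[8.5,0,0,0,0,0,0],[8.5,0,0,0,0,0,0]]
```

>>> carry_out(
  steps=[
    [8.5,0.15,-0.07,0,0,0,0],
    [8.5,0,0,0,0,0,0],
    [5,0,0,0,0,0,0],
    [5,0,0,0,0,0,0],
    [5,0,0,0,0,0,0],
  ],
  force=70,
)

```text
clock: 31.58
tcp_pos: [0.4624, 0.3138, 0.044]
eef_rot: [-89.9, 61.9, 177.2]
ft_force: [1.3, 0.0, 3.3]
gripper_width: 0.0536
```

>>> carry_out(
  steps=[
    [5,0,0,0,0,0,0],
    [5,0,0,0,0,0,0],
    [5,-0.2,-0.15,0,0,0,0],
    [5,-0.5,-0.4,0,0,0,0],
    [5,-0.8,-0.65,0,0,0,0],
  ],
)

```text
clock: 32.0
tcp_pos: [0.4578, 0.3135, 0.0623]
eef_rot: [-89.7, 61.8, 177.4]
ft_force: [0.6, 0.2, -0.9]
gripper_width: 0.0534
```

>>> carry_out(
  steps=[
    [5,-0.8,-0.65,0,0,0,0],
    [5,-0.8,-0.65,0,0,0,0],
    [5,-0.8,-0.65,0,0,0,0],
    [5,0,0,0,0,0,0],
    [5,0,0,0,0,0,0],
  ],
)

```text
clock: 32.42
tcp_pos: [0.4531, 0.3146, 0.094]
eef_rot: [-90.0, 62.0, 177.2]
ft_force: [-0.2, -1.3, -1.4]
gripper_width: 0.0535
```

```bash
python3 - <<'E'
from h import *
st(); b=fr(S0,SY,-.0355,0)
plan([(.458,.305,.16,TY,0),(.455,-.04,.16,3,0),(*b,.16,SY,0)],5,step=.036,ang=5.5)
E
```

```text
t 32.42 p [0.4531 0.3146 0.094 ] rot [-90.   62.  177.2] F [-0.2 -1.3 -1.4] M [ 0.01 -0.57 -0.02] w 0.0535 q [ -23.   51.  -10.   87.   -8.   66. -119.]
[[5,-1.01,-0.44,0.16,0,0,0.081],[5,-1.04,-0.35,0.16,0,0,0.081],[5,-1.07,-0.27,0.16,0,0,0.081],[5,-1.09,-0.18,0.16,0,0,0.081],[5,-1.1,-0.09,0.16,0,0,0.081]]
[[5,-1.1,0,0.16,0,0,0.081],[5,0,0.15,3.45,-0.01,0,0.0],[5,0,0.11,3.45,-0.01,0,0.0],[5,0,0.08,3.45,-0.01,0,0.0],[5,0,0.04,3.45,-0.01,0,0.0]]
[[5,0,0.01,3.45,-0.01,0,0.0],[5,0,-0.03,3.45,-0.01,0,0.0],[5,0,-0.07,3.45,-0.01,0,0.0],[5,0,-0.1,3.45,-0.01,0,0.0],[5,0,-0.14,3.45,-0.01,0,0.0]]
[[5,0,-0.17,3.45,-0.01,0,0.0],[5,0,-0.11,3.2,-0.018,0,0.0],[5,0,-0.16,3.19,-0.018,0,0.0],[5,0,-0.22,3.19,-0.018,0,0.0],[5,0,-0.28,3.19,-0.018,0,0.0]]
[[5,0,-0.34,3.18,-0.018,0,0.0],[5,0,-0.39,3.17,-0.018,0,0.0],[5,0,0,0,0,0,0],[5,0,0,0,0,0,0],[5,0,0,0,0,0,0]]
```

>>> carry_out(
  steps=[
    [5,-1,-0.45,0.15,0,0,0.081],
    [5,-1.05,-0.35,0.15,0,0,0.081],
    [5,-1.05,-0.25,0.15,0,0,0.081],
    [5,-1.1,-0.2,0.15,0,0,0.081],
    [5,-1.1,-0.1,0.15,0,0,0.081],
  ],
)

```text
clock: 32.83
tcp_pos: [0.4567, 0.3064, 0.1483]
eef_rot: [-89.5, 85.3, 177.6]
ft_force: [0.4, -0.2, -0.8]
gripper_width: 0.0534
```

>>> carry_out(
  steps=[
    [5,-1.1,0,0.15,0,0,0.081],
    [5,0,0.15,3.45,-0.01,0,0],
    [5,0,0.1,3.45,-0.01,0,0],
    [5,0,0.1,3.45,-0.01,0,0],
    [5,0,0.05,3.45,-0.01,0,0],
  ],
)

```text
clock: 33.25
tcp_pos: [0.456, 0.1659, 0.1589]
eef_rot: [-73.5, 89.7, -164.0]
ft_force: [0.4, -0.6, -0.6]
gripper_width: 0.0537
```

>>> carry_out(
  steps=[
    [5,0,0,3.45,-0.01,0,0],
    [5,0,-0.05,3.45,-0.01,0,0],
    [5,0,-0.05,3.45,-0.01,0,0],
    [5,0,-0.1,3.45,-0.01,0,0],
    [5,0,-0.15,3.45,-0.01,0,0],
  ],
)

```text
clock: 33.67
tcp_pos: [0.4544, -0.0071, 0.159]
eef_rot: [-81.6, 89.7, -169.3]
ft_force: [-0.0, 1.0, -0.5]
gripper_width: 0.0533
```

>>> carry_out(
  steps=[
    [5,0,-0.15,3.45,-0.01,0,0],
    [5,0,-0.1,3.2,-0.018,0,0],
    [5,0,-0.15,3.2,-0.018,0,0],
    [5,0,-0.2,3.2,-0.018,0,0],
    [5,0,-0.3,3.2,-0.018,0,0],
  ],
)

```text
clock: 34.08
tcp_pos: [0.4567, -0.1698, 0.159]
eef_rot: [-91.1, 89.7, -174.0]
ft_force: [0.6, 0.1, -0.7]
gripper_width: 0.0535
```

>>> carry_out(
  steps=[
    [5,0,-0.35,3.2,-0.018,0,0],
    [5,0,-0.4,3.2,-0.018,0,0],
    [5,0,0,0,0,0,0],
    [5,0,0,0,0,0,0],
    [5,0,0,0,0,0,0],
  ],
)

```text
clock: 34.5
tcp_pos: [0.4578, -0.2319, 0.159]
eef_rot: [-102.3, 89.7, 176.7]
ft_force: [0.0, 0.1, -1.4]
gripper_width: 0.0534
```

>>> carry_out(
  steps=[
    [5,0,0,0,0,0,0],
    [5,0,0,0,0,0,0],
    [5,0,0,0,0,0,0],
    [5,0,0,0,0,0,0],
    [5,0,0,0,0,0,0],
  ],
)

```text
clock: 34.92
tcp_pos: [0.4584, -0.2321, 0.1595]
eef_rot: [-87.3, 89.7, -168.2]
ft_force: [-0.9, -0.1, 0.0]
gripper_width: 0.053
```

```bash
python3 - <<'E'
from h import *
import pickle
st()
w=cam("wrist"); pickle.dump((w,here()[0],here()[1].as_matrix()),open("w11.pkl","wb"))
for a in(pickle.load(open("w8.pkl","rb"))[0],w):
    c=a["color"].mean(2); print("centre",c[276:300,275:285].mean(1).round(0).astype(int).tolist()); print("row200",c[195:205,205:235].mean(0).round(0).astype(int).tolist()); print(c[195:205,330:355].mean(0).round(0).astype(int).tolist())
b=fr(S0,SY,-.0355,0); plan([(*b,.065,SY,0,4)],5)
E
```

```text
t 34.92 p [ 0.4584 -0.2321  0.1595] rot [ -87.3   89.7 -168.2] F [-0.9 -0.1  0. ] M [0.03 0.02 0.02] w 0.053 q [ 29.  31.  -8. 112.   7.  37. -64.]
centre [179, 179, 179, 179, 179, 179, 180, 171, 154, 156, 156, 156, 157, 156, 156, 157, 157, 160, 115, 94, 95, 96, 94, 94]
row200 [132, 131, 131, 132, 131, 132, 131, 131, 130, 134, 154, 151, 144, 144, 145, 144, 144, 144, 144, 144, 143, 145, 144, 145, 145, 144, 144, 145, 143, 140]
[144, 144, 144, 144, 144, 145, 145, 144, 145, 144, 144, 144, 142, 153, 168, 137, 123, 125, 124, 125, 123, 122, 124, 124, 123]
centre [179, 179, 179, 179, 179, 179, 181, 154, 156, 156, 156, 155, 157, 156, 155, 156, 158, 136, 102, 95, 95, 96, 94, 95]
row200 [131, 130, 132, 131, 131, 131, 131, 129, 129, 135, 168, 154, 143, 143, 144, 144, 143, 143, 145, 144, 144, 143, 144, 145, 143, 144, 144, 145, 142, 148]
[144, 144, 144, 144, 144, 144, 144, 144, 144, 144, 144, 144, 144, 144, 155, 158, 122, 124, 123, 124, 123, 123, 123, 124, 125]
[[5,2.36,0.02,-0.01,0,0,0.001],[5,2.36,0.02,-0.01,0,0,0.001],[5,2.36,0.02,-0.01,0,0,0.001],[5,2.36,0.01,-0.01,0,0,0.001],[5,0,0,0,0,0,0]]
```

>>> carry_out(
  steps=[
    [5,2.35,0,0,0,0,0],
    [5,2.35,0,0,0,0,0],
    [5,2.35,0,0,0,0,0],
    [5,2.35,0,0,0,0,0],
    [5,0,0,0,0,0,0],
  ],
)

```text
clock: 35.38
tcp_pos: [0.4553, -0.2315, 0.062]
eef_rot: [-109.1, 89.4, 170.0]
ft_force: [-0.6, -0.8, -0.8]
gripper_width: 0.0537
```

>>> carry_out(
  steps=[
    [5,0.75,0,0,0,0,0],
    [5,0.75,0,0,0,0,0],
    [5,0.75,0,0,0,0,0],
    [5,0.75,0,0,0,0,0],
    [5,0,0,0,0,0,0],
  ],
)

```text
clock: 35.8
tcp_pos: [0.4573, -0.2326, 0.0346]
eef_rot: [-93.0, 89.7, -174.0]
ft_force: [-0.7, 0.7, -0.2]
gripper_width: 0.0535
```

>>> carry_out(
  steps=[
    [5,0,0,0,0,0,0],
    [5,0,0,0,0,0,0],
    [5,0,0,0,0,0,0],
    [5,0,0,0,0,0,0],
    [5,0,0,0,0,0,0],
  ],
)

```text
clock: 36.22
tcp_pos: [0.4579, -0.2329, 0.0357]
eef_rot: [-81.9, 89.8, -162.9]
ft_force: [-0.1, -0.2, -0.7]
gripper_width: 0.0534
```

```bash
python3 - <<'E'
from h import *
st(); b=fr(S0,SY,-.036,0); print(b); plan([(*b,.025,SY,0,2)],5)
E
```

```text
t 36.22 p [ 0.4579 -0.2329  0.0357] rot [ -81.9   89.8 -162.9] F [-0.1 -0.2 -0.7] M [-0.03 -0.01  0.06] w 0.0534 q [ 27.  43.  -5. 117.  10.  21. -67.]
[ 0.45816309 -0.23195572]
[[5,0.54,0.02,-0.04,-0.001,0,0.002],[5,0.54,0.02,-0.04,-0.001,0,0.002],[5,0,0,0,0,0,0],[5,0,0,0,0,0,0],[5,0,0,0,0,0,0]]
```

>>> carry_out(
  steps=[
    [5,0.55,0.02,-0.04,-0.001,0,0.002],
    [5,0.5,0.02,-0.05,-0.001,0,0.002],
    [5,0,0,0,0,0,0],
    [5,0,0,0,0,0,0],
    [5,0,0,0,0,0,0],
  ],
)

```text
clock: 36.63
tcp_pos: [0.4578, -0.2318, 0.0247]
eef_rot: [-90.0, 90.0, -170.8]
ft_force: [0.3, -0.0, -0.4]
gripper_width: 0.0537
```

>>> carry_out(
  steps=[
    [5,0.1,0,0,0,0,0],
    [5,0,0,0,0,0,0],
    [5,0.1,0,0,0,0,0],
    [5,0,0,0,0,0,0],
    [5,0,0,0,0,0,0],
  ],
)

```text
clock: 37.05
tcp_pos: [0.4579, -0.2318, 0.0229]
eef_rot: [-61.6, 90.0, -142.4]
ft_force: [-0.4, -0.4, -0.5]
gripper_width: 0.0534
```

>>> carry_out(
  steps=[
    [5,0.1,0,0,0,0,0],
    [5,0,0,0,0,0,0],
    [5,0,0,0,0,0,0],
    [5,0,0,0,0,0,0],
    [5,0,0,0,0,0,0],
  ],
)

```text
clock: 37.47
tcp_pos: [0.4579, -0.2319, 0.0219]
eef_rot: [-63.0, 90.0, -143.9]
ft_force: [0.3, 0.0, -0.9]
gripper_width: 0.0535
```

Release at contact height, rise and look for the stack and the cover from above.

>>> carry_out(
  steps=[
    [5,0.05,0,0,0,0,0],
    [5.6,0,0,0,0,0,0],
    [6,0,0,0,0,0,0],
    [6.8,0,0,0,0,0,0],
    [7,0,0,0,0,0,0],
  ],
)

```text
clock: 37.88
tcp_pos: [0.458, -0.2319, 0.0215]
eef_rot: [-47.7, 90.0, -128.5]
ft_force: [-0.4, -0.2, 0.7]
gripper_width: 0.0699
```

>>> carry_out(
  steps=[
    [7,0,0,0,0,0,0],
    [7,-1,0,0,0,0,0],
    [7,-2,0,0,0,0,0],
    [6,-4,0,0,0,0,0],
    [6,-4,0,0,0,0,0],
  ],
)

```text
clock: 38.3
tcp_pos: [0.4568, -0.2312, 0.1323]
eef_rot: [-116.3, 89.8, 162.9]
ft_force: [1.1, -0.7, -0.3]
gripper_width: 0.0602
```

>>> carry_out(
  steps=[
    [6,-4,0,0,0,0,0],
    [6,-2,0,0,0,0,0],
    [6,0,0,0,0,0,0],
    [6,0,0,0,0,0,0],
    [6,0,0,0,0,0,0],
  ],
)

```text
clock: 38.72
tcp_pos: [0.4572, -0.2316, 0.1911]
eef_rot: [-97.7, 89.9, -178.5]
ft_force: [0.2, -0.0, -0.1]
gripper_width: 0.0599
```

```bash
python3 - <<'E'
from h import *
import pickle
st()
w=cam("wrist"); pickle.dump(w,open("w12.pkl","wb")); cv2.imwrite("pics/w12.png",cv2.resize(w["color"][:300,:400,::-1],(800,600),interpolation=cv2.INTER_CUBIC))
E
```

```text
t 38.72 p [ 0.4572 -0.2316  0.1911] rot [ -97.7   89.9 -178.5] F [ 0.2 -0.  -0.1] M [-0.02  0.03  0.02] w 0.0599 q [ 30.  28.  -9. 111.   7.  41. -64.]
```

View pics/w12.png

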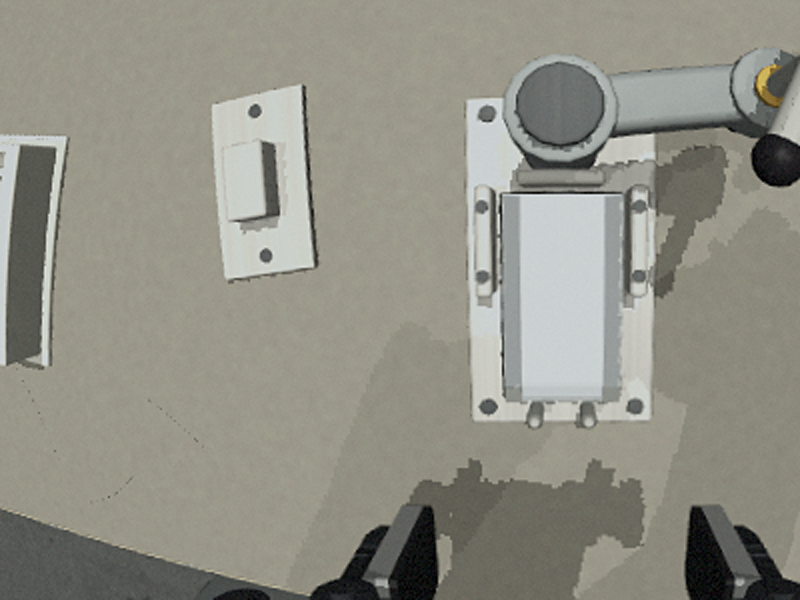

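```bash
python3 - <<'E'
from h import *
import pickle
w=pickle.load(open("w12.pkl","rb"))
def m(n,l,z):
    P=unproj(w,[(u/2,v/2) for u,v in l],z,True); print(n,P[:,:2].round(4).tolist(),"mid",P.mean(0).round(4),[np.round(np.linalg.norm(P[i]-P[i-1]),4) for i in range(len(P))], [np.degrees(np.arctan2(*(P[i]-P[i-1])[1::-1])).round(1) for i in range(len(P))])
m("plate",[(213,104),(302,86),(316,266),(228,281)],.006)
m("holes",[(255,110),(265,256)],.006)
m("block",[(222,148),(263,139),(266,214),(226,221)],.026)
C=np.array([.5326,-.0575]);
plan([(*C,.19,12.5,0),(*C,.07,12.5,0)],6,step=.036)
E
```

```text
plate [[0.5759, -0.0209], [0.5867, -0.0745], [0.4917, -0.0967], [0.4783, -0.044]] mid [ 0.5331 -0.059   0.006 ] [np.float64(0.1003), np.float64(0.0546), np.float64(0.0976), np.float64(0.0544)] [np.float64(13.3), np.float64(-78.6), np.float64(-166.8), np.float64(104.3)]
holes [[0.5727, -0.0486], [0.4941, -0.0661]] mid [ 0.5334 -0.0573  0.006 ] [np.float64(0.0806), np.float64(0.0806)] [np.float64(12.5), np.float64(-167.5)]
block [[0.5497, -0.0428], [0.5551, -0.0664], [0.5172, -0.0736], [0.5121, -0.0505]] mid [ 0.5335 -0.0583  0.026 ] [np.float64(0.0384), np.float64(0.0242), np.float64(0.0385), np.float64(0.0237)] [np.float64(11.6), np.float64(-77.1), np.float64(-169.1), np.float64(102.6)]
[[6,0.01,1.71,-2.66,-0.01,0,0.0],[6,0.01,1.73,-2.64,-0.01,0,0.0],[6,0.01,1.76,-2.63,-0.01,0,0.0],[6,0.01,1.78,-2.61,-0.01,0,0.0],[6,0.01,1.81,-2.59,-0.01,0,0.0]]
[[6,0.01,1.83,-2.57,-0.01,0,0.0],[6,3.0,0,0,0,0,0.0],[6,3.0,0,0,0,0,0.0],[6,3.0,0,0,0,0,0.0],[6,3.0,0,0,0,0,0.0]]
```

>>> carry_out(
  steps=[
    [6,0,1.7,-2.65,-0.01,0,0],
    [6,0,1.75,-2.65,-0.01,0,0],
    [6,0,1.75,-2.6,-0.01,0,0],
    [6,0,1.8,-2.6,-0.01,0,0],
    [6,0,1.8,-2.6,-0.01,0,0],
  ],
)

```text
clock: 39.18
tcp_pos: [0.5204, -0.0856, 0.1896]
eef_rot: [-104.9, 89.8, 177.2]
ft_force: [-0.0, -0.5, -0.5]
gripper_width: 0.0602
```

>>> carry_out(
  steps=[
    [6,0,1.8,-2.6,-0.01,0,0],
    [6,3,0,0,0,0,0],
    [6,3,0,0,0,0,0],
    [6,3,0,0,0,0,0],
    [6,3,0,0,0,0,0],
  ],
)

```text
clock: 39.6
tcp_pos: [0.5319, -0.0576, 0.0687]
eef_rot: [-101.1, 89.8, -178.5]
ft_force: [0.6, 0.5, 0.2]
gripper_width: 0.0602
```

>>> carry_out(
  steps=[
    [6,0,0,0,0,0,0],
    [6,0,0,0,0,0,0],
    [6,0,0,0,0,0,0],
    [6,0,0,0,0,0,0],
    [6,0,0,0,0,0,0],
  ],
)

```text
clock: 40.02
tcp_pos: [0.5344, -0.0582, 0.073]
eef_rot: [66.2, 89.8, -11.2]
ft_force: [1.0, -0.8, 0.6]
gripper_width: 0.0597
```

```bash
python3 - <<'E'
from h import *
st(); plan([(.5332,-.0582,.040,12.5,0,2),(.5332,-.0582,.010,12.5,0,6)],6)
import pickle
t=cam("top")["color"].astype(int); t0=np.load("pics/top0.npy").astype(int)
print("cover area change", abs(t-t0).sum(2)[220:265,288:322].mean())
E
```

```text
t 40.02 p [ 0.5344 -0.0582  0.073 ] rot [ 66.2  89.8 -11.2] F [ 1.  -0.8  0.6] M [-0.01  0.08  0.02] w 0.0597 q [  8.  40.  -7. 112.  10.  28. -84.]
[[6,1.65,-0.06,-0.01,0.001,0.001,-0.001],[6,1.65,-0.06,-0.01,0.001,0.001,-0.001],[6,0.5,0,0,0,0,-0.0],[6,0.5,0,0,0,0,-0.0],[6,0.5,0,0,0,0,-0.0]]
[[6,0.5,0,0,0,0,-0.0],[6,0.5,0,0,0,0,-0.0],[6,0.5,0,0,0,0,-0.0],[6,0,0,0,0,0,0],[6,0,0,0,0,0,0]]
cover area change 122.49346405228758
```

>>> carry_out(
  steps=[
    [6,1.65,0,0,0,0,0],
    [6,1.65,0,0,0,0,0],
    [6,0.5,0,0,0,0,0],
    [6,0.5,0,0,0,0,0],
    [6,0.5,0,0,0,0,0],
  ],
)

```text
clock: 40.48
tcp_pos: [0.5337, -0.0581, 0.0237]
eef_rot: [49.5, 90.0, -27.9]
ft_force: [0.3, 0.6, -0.2]
gripper_width: 0.0599
```

>>> carry_out(
  steps=[
    [6,0.5,0,0,0,0,0],
    [6,0.5,0,0,0,0,0],
    [6,0.4,0,0,0,0,0],
    [6,0,0,0,0,0,0],
    [6,0,0,0,0,0,0],
  ],
)

```text
clock: 40.9
tcp_pos: [0.5331, -0.058, 0.0092]
eef_rot: [-80.8, 90.0, -158.2]
ft_force: [-0.7, -0.0, 0.4]
gripper_width: 0.0601
```

```bash
python3 - <<'E'
from h import *
st(); plan([(.5332,-.0582,.0105,12.5,0,1)],6)
w=cam("wrist"); cv2.imwrite("pics/w13.png",cv2.resize(w["color"][:400,80:480,::-1],(600,600),interpolation=cv2.INTER_CUBIC))
E
```

```text
t 40.9 p [ 0.5331 -0.058   0.0092] rot [ -80.8   90.  -158.2] F [-0.7 -0.   0.4] M [0.06 0.02 0.  ] w 0.0601 q [  7.  47.  -5. 113.  12.  20. -85.]
[[6,-0.13,0.01,0.02,0.002,0,0.001],[6,0,0,0,0,0,0],[6,0,0,0,0,0,0],[6,0,0,0,0,0,0],[6,0,0,0,0,0,0]]
```

View pics/w13.png

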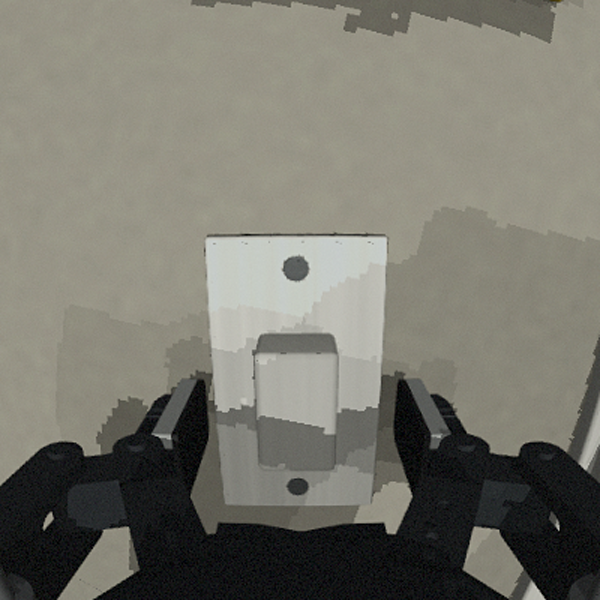

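>>> carry_out(
  steps=[
    [6,-0.1,0,0,0,0,0],
    [1,0,0,0,0,0,0],
    [1,0,0,0,0,0,0],
    [1,0,0,0,0,0,0],
    [1,0,0,0,0,0,0],
  ],
  force=80,
)

```text
clock: 41.37
tcp_pos: [0.5333, -0.058, 0.0109]
eef_rot: [-11.2, 90.0, -88.6]
ft_force: [-0.6, -0.1, 6.2]
gripper_width: 0.0218
```

>>> carry_out(
  steps=[
    [1,0,0,0,0,0,0],
    [1,0,0,0,0,0,0],
    [1,-0.5,0,0,0,0,0],
    [1,-1.5,0,0,0,0,0],
    [1,-2.5,0,0,0,0,0],
  ],
)

```text
clock: 41.78
tcp_pos: [0.5312, -0.0579, 0.054]
eef_rot: [-102.3, 89.7, -179.6]
ft_force: [-0.9, 0.2, -1.1]
gripper_width: 0.022
```

>>> carry_out(
  steps=[
    [1,-3,0,0,0,0,0],
    [1,-3,0,0,0,0,0],
    [1,-3,0,0,0,0,0],
    [1,0,0,0,0,0,0],
    [1,0,0,0,0,0,0],
  ],
)

```text
clock: 42.2
tcp_pos: [0.5343, -0.0582, 0.147]
eef_rot: [65.6, 89.8, -11.8]
ft_force: [-0.4, 0.9, -1.8]
gripper_width: 0.022
```

```bash
python3 - <<'E'
from h import *
st(); plan([(*S0,.145,SY,0)],1,step=.03)
E
```

```text
t 42.2 p [ 0.5343 -0.0582  0.147 ] rot [ 65.6  89.8 -11.8] F [-0.4  0.9 -1.8] M [ 0.01  0.06 -0.02] w 0.022 q [  9.  34.  -9. 110.   9.  37. -83.]
[[1,0.03,-1.27,2.59,0.01,0,-0.001],[1,0.03,-1.25,2.6,0.01,0,-0.001],[1,0.03,-1.22,2.61,0.01,0,-0.001],[1,0.03,-1.19,2.62,0.01,0,-0.001],[1,0.03,-1.17,2.63,0.01,0,-0.001]]
[[1,0.03,-1.14,2.65,0.01,0,-0.001],[1,0,0,0,0,0,0],[1,0,0,0,0,0,0],[1,0,0,0,0,0,0],[1,0,0,0,0,0,0]]
```

>>> carry_out(
  steps=[
    [1,0,-1.25,2.6,0.01,0,0],
    [1,0,-1.25,2.6,0.01,0,0],
    [1,0,-1.2,2.6,0.01,0,0],
    [1,0,-1.2,2.6,0.01,0,0],
    [1,0,-1.15,2.65,0.01,0,0],
  ],
)

```text
clock: 42.62
tcp_pos: [0.4981, -0.1986, 0.1437]
eef_rot: [-112.2, 89.8, 167.5]
ft_force: [0.5, 0.1, -1.5]
gripper_width: 0.0218
```

>>> carry_out(
  steps=[
    [1,0,-1.15,2.65,0.01,0,0],
    [1,0,0,0,0,0,0],
    [1,0,0,0,0,0,0],
    [1,0,0,0,0,0,0],
    [1,0,0,0,0,0,0],
  ],
)

```text
clock: 43.03
tcp_pos: [0.493, -0.2242, 0.1446]
eef_rot: [-137.6, 89.9, 141.7]
ft_force: [-0.9, 1.1, -1.1]
gripper_width: 0.0217
```

```bash
python3 - <<'E'
from h import *
import pickle
st(); w=cam("wrist"); pickle.dump((w,here()[0],here()[1].as_matrix()),open("w14.pkl","wb"))
cv2.imwrite("pics/w14.png",cv2.resize(w["color"][:400,80:480,::-1],(600,600),interpolation=cv2.INTER_CUBIC))
plan([(*S0,.075,SY,0,5)],1)
# plate position in tool frame, from bright plate / dark edges
c=w["color"].mean(2); print(c[150:290,278:283].mean(1).round(0).astype(int).tolist())
for r in(190,200,210): print(r,c[r-1:r+2,205:355].mean(0).round(0).astype(int).tolist())
E
```

```text
t 43.03 p [ 0.493  -0.2242  0.1446] rot [-137.6   89.9  141.7] F [-0.9  1.1 -1.1] M [ 0.01 -0.02  0.04] w 0.0217 q [ 28.  34. -10. 109.   9.  38. -68.]
[[1,1.4,0.01,0.04,0,0,0.0],[1,1.4,0,0.04,0,0,0.0],[1,1.4,0,0.04,0,0,0.0],[1,1.4,0,0.04,0,0,0.0],[1,1.4,0,0.04,0,0,0.0]]
[206, 207, 205, 206, 208, 201, 81, 140, 195, 203, 203, 195, 199, 205, 205, 204, 204, 204, 205, 207, 178, 108, 101, 100, 99, 99, 97, 97, 96, 96, 97, 97, 96, 95, 95, 91, 96, 154, 198, 205, 204, 203, 204, 203, 203, 203, 203, 204, 203, 204, 204, 203, 203, 201, 200, 198, 196, 196, 196, 197, 194, 193, 193, 189, 176, 173, 174, 174, 175, 175, 177, 145, 107, 103, 105, 105, 107, 107, 108, 108, 109, 111, 112, 114, 137, 161, 171, 174, 174, 176, 177, 178, 178, 176, 177, 178, 176, 176, 177, 177, 177, 176, 177, 177, 176, 176, 177, 176, 176, 177, 176, 177, 177, 176, 176, 176, 175, 177, 176, 176, 176, 175, 176, 175, 175, 176, 176, 175, 175, 177, 158, 107, 107, 107, 106, 109, 108, 108, 107, 108]
190 [140, 140, 140, 140, 140, 140, 141, 141, 139, 138, 140, 140, 139, 139, 139, 136, 153, 188, 204, 206, 205, 205, 206, 205, 204, 204, 204, 2
[... 1420 characters left out ...]
 140, 140, 138, 140, 138, 138, 139, 148, 177, 196, 197, 198, 200, 200, 199, 197, 196, 194, 194, 192, 192, 192, 193, 193, 193, 194, 193, 194, 196, 196, 200, 198, 197, 196, 195, 195, 194, 193, 194, 194, 194, 196, 197, 195, 193, 193, 193, 191, 191, 192, 191, 191, 193, 195, 195, 197, 197, 199, 197, 197, 199, 205, 205, 204, 202, 193, 186, 187, 188, 189, 186, 186, 187, 188, 189, 190, 188, 186, 186, 189, 190, 192, 192, 191, 191, 193, 191, 192, 192, 193, 193, 194, 194, 194, 193, 192, 192, 191, 190, 189, 188, 188, 188, 189, 189, 188, 187, 185, 185, 185, 184, 187, 188, 189, 187, 189, 190, 189, 189, 190, 190, 193, 190, 152, 134, 133, 134, 134, 134, 133, 134, 134, 133, 135, 134, 136, 134, 134, 134, 134]
```

```bash
python3 - <<'E'
from h import *
import pickle
w,p,r=pickle.load(open("w14.pkl","rb")); r=R.from_matrix(r)
def on(uv,X):
    K=w["K"]; x,y=(uv[0]-K[0,2])/K[0,0],(uv[1]-K[1,2])/K[1,1]; a=np.hypot(x,y)
    d=r.inv().apply(w["R"]@np.array([x/a*np.sin(a),y/a*np.sin(a),np.cos(a)])); o=r.inv().apply(w["origin"]-p)
    return ((o+d*(X-o[0])/d[0])*1000).round(1)[1:]
print("far edge",on((280,156.5),.0049),"L/R",on((221.5,190),.0049),on((339,190),.0049),on((222.5,200),.0049),on((338.5,200),.0049),on((223,210),.0049),on((337.7,210),.0049))
print("block",on((280,234),-.0151),on((280,280),-.0151))
E
```

```text
far edge [51.1  0.2] L/R [ 35.6 -27.2] [35.6 27.8] [ 30.7 -26.9] [30.8 27.8] [ 25.8 -26.9] [25.8 27.7]
block [21.4  0.2] [-0.5  0.2]
```

>>> carry_out(
  steps=[
    [1,1.4,-0.02,0.02,0,0,0],
    [1,1.4,-0.02,0.02,0,0,0],
    [1,1.4,-0.02,0.02,0,0,0],
    [1,1.4,-0.02,0.02,0,0,0],
    [1,1.4,-0.02,0.02,0,0,0],
  ],
)

```text
clock: 43.5
tcp_pos: [0.4927, -0.2257, 0.0747]
eef_rot: [-143.5, 90.0, 135.8]
ft_force: [0.5, -0.6, -1.0]
gripper_width: 0.022
```

>>> carry_out(
  steps=[
    [1,1,0,0,0,0,0],
    [1,0,0,0,0,0,0],
    [1,0,0,0,0,0,0],
    [1,0,0,0,0,0,0],
    [1,0,0,0,0,0,0],
  ],
)

```text
clock: 43.92
tcp_pos: [0.4929, -0.2272, 0.0662]
eef_rot: [42.5, 89.9, -38.3]
ft_force: [-0.9, -0.4, -2.2]
gripper_width: 0.0221
```

>>> carry_out(
  steps=[
    [1,0,0,0,0,0,0],
    [1,0,0,0,0,0,0],
    [1,0,0,0,0,0,0],
    [1,0,0,0,0,0,0],
    [1,0,0,0,0,0,0],
  ],
)

```text
clock: 44.33
tcp_pos: [0.4922, -0.2272, 0.0655]
eef_rot: [-43.2, 90.0, -124.0]
ft_force: [-0.1, -0.7, -1.7]
gripper_width: 0.0218
```

```bash
python3 - <<'E'
from h import *
st(); b=fr(S0,SY,-.001,0); print(b); plan([(*b,.045,SY,0,5)],1)
E
```

```text
t 44.33 p [ 0.4922 -0.2272  0.0655] rot [ -43.2   90.  -124. ] F [-0.1 -0.7 -1.7] M [-0.01  0.01 -0.  ] w 0.0218 q [ 27.  41.  -8. 112.  11.  28. -69.]
[ 0.49271286 -0.22635988]
[[1,0.41,0.01,-0.02,0,0,0.0],[1,0.41,0.01,-0.02,0,0,0.0],[1,0.41,0.01,-0.02,0,0,0.0],[1,0.41,0.01,-0.02,0,0,0.0],[1,0.41,0.01,-0.02,0,0,0.0]]
```

>>> carry_out(
  steps=[
    [1,0.4,0.01,-0.02,0,0,0],
    [1,0.4,0.01,-0.02,0,0,0],
    [1,0.4,0.01,-0.02,0,0,0],
    [1,0.4,0.01,-0.02,0,0,0],
    [1,0.4,0.01,-0.02,0,0,0],
  ],
)

```text
clock: 44.75
tcp_pos: [0.4923, -0.2259, 0.0447]
eef_rot: [-94.9, 89.9, -175.7]
ft_force: [-0.8, -0.6, -1.7]
gripper_width: 0.022
```

>>> carry_out(
  steps=[
    [1,0.2,0,0,0,0,0],
    [1,0,0,0,0,0,0],
    [1,0,0,0,0,0,0],
    [1,0,0,0,0,0,0],
    [1,0,0,0,0,0,0],
  ],
)

```text
clock: 45.17
tcp_pos: [0.4927, -0.2262, 0.0436]
eef_rot: [-8.8, 90.0, -89.6]
ft_force: [-0.1, 0.4, -1.1]
gripper_width: 0.0221
```

>>> carry_out(
  steps=[
    [1,0.1,0,0,0,0,0],
    [1,0,0,0,0,0,0],
    [1,0,0,0,0,0,0],
    [1,0,0,0,0,0,0],
    [1,0,0,0,0,0,0],
  ],
)

```text
clock: 45.58
tcp_pos: [0.4925, -0.2261, 0.0424]
eef_rot: [-52.7, 90.0, -133.5]
ft_force: [-0.0, -0.8, -1.4]
gripper_width: 0.0218
```

>>> carry_out(
  steps=[
    [1,0.1,0,0,0,0,0],
    [1,0,0,0,0,0,0],
    [1,0,0,0,0,0,0],
    [1,0,0,0,0,0,0],
    [1,0,0,0,0,0,0],
  ],
)

```text
clock: 46.0
tcp_pos: [0.4925, -0.2261, 0.0414]
eef_rot: [-66.7, 90.0, -147.5]
ft_force: [-0.1, -0.7, -1.1]
gripper_width: 0.0222
```

Down until it takes the weight, then release.

>>> carry_out(
  steps=[
    [1,0.07,0,0,0,0,0],
    [1,0,0,0,0,0,0],
    [1,0,0,0,0,0,0],
    [1,0,0,0,0,0,0],
    [1,0,0,0,0,0,0],
  ],
)

```text
clock: 46.42
tcp_pos: [0.4926, -0.2262, 0.0408]
eef_rot: [-33.6, 90.0, -114.4]
ft_force: [-1.0, 0.0, 2.0]
gripper_width: 0.0221
```

>>> carry_out(
  steps=[
    [1,0.05,0,0,0,0,0],
    [1,0,0,0,0,0,0],
    [1,0,0,0,0,0,0],
    [1,0,0,0,0,0,0],
    [1,0,0,0,0,0,0],
  ],
)

```text
clock: 46.83
tcp_pos: [0.4927, -0.2262, 0.0408]
eef_rot: [-10.4, 90.0, -91.3]
ft_force: [-1.3, -0.6, 8.2]
gripper_width: 0.022
```

>>> carry_out(
  steps=[
    [1,0.05,0,0,0,0,0],
    [1,0,0,0,0,0,0],
    [1,0,0,0,0,0,0],
    [1,0,0,0,0,0,0],
    [1,0,0,0,0,0,0],
  ],
)

```text
clock: 47.25
tcp_pos: [0.4927, -0.2262, 0.0408]
eef_rot: [2.2, 90.0, -78.6]
ft_force: [-2.3, 0.7, 12.4]
gripper_width: 0.0222
```

>>> carry_out(
  steps=[
    [2.6,-0.1,0,0,0,0,0],
    [3.0,0,0,0,0,0,0],
    [3.0,0,0,0,0,0,0],
    [3.0,-0.5,0,0,0,0,0],
    [3.0,-1,0,0,0,0,0],
  ],
)

```text
clock: 47.67
tcp_pos: [0.4916, -0.2257, 0.0551]
eef_rot: [-112.7, 89.8, 166.5]
ft_force: [-1.0, -0.5, 0.4]
gripper_width: 0.0299
```

>>> carry_out(
  steps=[
    [3,-3,0,0,0,0,0],
    [3,-4,0,0,0,0,0],
    [3,-4,0,0,0,0,0],
    [3,-4,0,0,0,0,0],
    [3,0,0,0,0,0,0],
  ],
)

```text
clock: 48.08
tcp_pos: [0.4972, -0.2276, 0.214]
eef_rot: [56.7, 89.2, -24.1]
ft_force: [1.1, -0.4, -0.5]
gripper_width: 0.03
```

>>> carry_out(
  steps=[
    [3,0,-4,0,0,0,0],
    [3,0,-4,0,0,0,0],
    [3,0,0,0,0,0,0],
    [3,0,0,0,0,0,0],
    [3,0,0,0,0,0,0],
  ],
)

```text
clock: 48.5
tcp_pos: [0.4145, -0.2391, 0.2066]
eef_rot: [48.5, 89.9, -32.4]
ft_force: [0.7, 0.3, -0.0]
gripper_width: 0.0298
```

```bash
python3 - <<'E'
from h import *
import pickle
st(); w=cam("wrist"); pickle.dump(w,open("w15.pkl","wb"))
cv2.imwrite("pics/w15.png",cv2.resize(w["color"][:300,130:530,::-1],(800,600),interpolation=cv2.INTER_CUBIC))
t=cam("top"); pickle.dump(t,open("t15.pkl","wb"))
E
```

```text
t 48.5 p [ 0.4145 -0.2391  0.2066] rot [ 48.5  89.9 -32.4] F [ 0.7  0.3 -0. ] M [-0.   -0.09  0.03] w 0.0298 q [ 35.  24. -11. 115.   7.  41. -62.]
```

```bash
python3 - <<'E'
from h import *
import pickle
t=pickle.load(open("t15.pkl","rb")); a=t["color"].astype(int); b=np.load("pics/top0.npy").astype(int)
d=abs(a-b).sum(2)
print("handle region diff",d[200:240,402:422].mean().round(1),d[200:240,402:422].max(),"bystanders",[d[y0:y1,x0:x1].mean().round(1) for x0,x1,y0,y1 in[(220,240,160,180),(244,276,148,180),(278,332,155,192)]])
# dark end knobs
for nm,im,x0,x1,y0,y1 in(("top",t,404,422,200,240),):
    g=im["color"][y0:y1,x0:x1].max(2); n,l,s,c=cv2.connectedComponentsWithStats((g<60).astype(np.uint8)); k=[(s[i,4],(c[i]+[x0,y0]).round(1).tolist(),unproj(im,[c[i]+[x0,y0]],.156)[0].round(4).tolist()) for i in range(1,n) if s[i,4]>8]; print(k)
w=pickle.load(open("w15.pkl","rb"))
for z in (.15,.156): print(z,(proj(w,[[.5934,-.2867,z],[.6274,-.295,z],[.5594,-.2784,z]],True)).round(1).tolist())
g=w["color"].max(2); n,l,s,c=cv2.connectedComponentsWithStats((g[:200]<60).astype(np.uint8)); print([(s[i].tolist(),c[i].round(1).tolist()) for i in range(1,n) if s[i,4]>60])
E
```

```text
handle region diff 6.6 12 bystanders [np.float64(5.4), np.float64(8.0), np.float64(6.4)]
[(np.int32(24), [415.4, 205.8], [0.6272, -0.2941, 0.156]), (np.int32(26), [407.3, 236.0], [0.5579, -0.2766, 0.156])]
0.15 [[396.7, -25.2], [411.7, -60.6], [379.0, 15.9]]
0.156 [[399.7, -28.6], [414.8, -64.4], [381.8, 13.3]]
[([263, 5, 36, 15, 64], [280.2, 15.4]), ([256, 4, 136, 31, 1086], [339.7, 18.8])]
```

```bash
python3 - <<'E'
from h import *
plan([(.5926,-.2856,.21,165.8,0)],3,ang=6.6)
E
```

```text
[[3,-0.01,0.7,0.31,-0.114,0,0.0],[3,-0.01,0.66,0.39,-0.114,0,0.0],[3,-0.01,0.61,0.46,-0.114,0,0.0],[3,-0.01,0.55,0.53,-0.114,0,0.0],[3,-0.01,0.49,0.59,-0.114,0,0.0]]
[[3,-0.01,0.42,0.64,-0.114,0,0.0],[3,-0.01,0.34,0.68,-0.114,0,0.0],[3,-0.01,0.27,0.72,-0.114,0,0.0],[3,-0.02,0.18,0.74,-0.114,0,0.0],[3,-0.02,0.1,0.76,-0.114,0,0.0]]
[[3,-0.02,0.01,0.76,-0.114,0,0.0],[3,-0.02,-0.08,0.76,-0.114,0,0.0],[3,-0.02,-0.16,0.75,-0.114,0,0.0],[3,-0.02,-0.25,0.72,-0.114,0,0.0],[3,-0.02,-0.33,0.69,-0.114,0,0.0]]
[[3,-0.02,-0.4,0.65,-0.114,0,0.0],[3,-0.02,-0.48,0.6,-0.114,0,0.0],[3,-0.02,-0.54,0.54,-0.114,0,0.0],[3,-0.02,-0.6,0.48,-0.114,0,0.0],[3,-0.02,-0.65,0.41,-0.114,0,0.0]]
[[3,-0.02,-0.69,0.33,-0.114,0,0.0],[3,-0.02,-0.72,0.25,-0.114,0,0.0],[3,-0.02,-0.75,0.16,-0.114,0,0.0],[3,-0.02,-0.76,0.08,-0.114,0,0.0],[3,0,0,0,0,0,0]]
```

>>> carry_out(
  steps=[
    [3,0,0.7,0.3,-0.114,0,0],
    [3,0,0.65,0.4,-0.114,0,0],
    [3,0,0.6,0.45,-0.114,0,0],
    [3,0,0.55,0.55,-0.114,0,0],
    [3,0,0.5,0.6,-0.114,0,0],
  ],
)

```text
clock: 49.02
tcp_pos: [0.4523, -0.2484, 0.2056]
eef_rot: [56.5, 90.0, 8.8]
ft_force: [-0.3, -0.6, 0.5]
gripper_width: 0.0303
```

>>> carry_out(
  steps=[
    [3,0,0.4,0.65,-0.114,0,0],
    [3,0,0.35,0.7,-0.114,0,0],
    [3,0,0.25,0.7,-0.114,0,0],
    [3,0,0.2,0.75,-0.114,0,0],
    [3,0,0.1,0.75,-0.114,0,0],
  ],
)

```text
clock: 49.43
tcp_pos: [0.4892, -0.2583, 0.2056]
eef_rot: [50.3, 90.0, 35.2]
ft_force: [0.9, -0.4, 0.3]
gripper_width: 0.0301
```

>>> carry_out(
  steps=[
    [3,0,0,0.75,-0.114,0,0],
    [3,0,-0.1,0.75,-0.114,0,0],
    [3,0,-0.15,0.75,-0.114,0,0],
    [3,0,-0.25,0.7,-0.114,0,0],
    [3,0,-0.35,0.7,-0.114,0,0],
  ],
)

```text
clock: 49.85
tcp_pos: [0.5256, -0.2684, 0.2055]
eef_rot: [48.7, 90.0, 66.2]
ft_force: [0.5, 0.4, 0.3]
gripper_width: 0.0302
```

>>> carry_out(
  steps=[
    [3,0,-0.4,0.65,-0.114,0,0],
    [3,0,-0.5,0.6,-0.114,0,0],
    [3,0,-0.55,0.55,-0.114,0,0],
    [3,0,-0.6,0.5,-0.114,0,0],
    [3,0,-0.65,0.4,-0.114,0,0],
  ],
)

```text
clock: 50.27
tcp_pos: [0.563, -0.2783, 0.2054]
eef_rot: [18.9, 90.0, 69.1]
ft_force: [-0.2, 0.9, -0.5]
gripper_width: 0.0303
```

>>> carry_out(
  steps=[
    [3,0,-0.7,0.35,-0.114,0,0],
    [3,0,-0.7,0.25,-0.114,0,0],
    [3,0,-0.75,0.15,-0.114,0,0],
    [3,0,-0.75,0.1,-0.114,0,0],
    [3,0,0,0,0,0,0],
  ],
)

```text
clock: 50.68
tcp_pos: [0.5931, -0.2857, 0.205]
eef_rot: [-19.8, 89.9, 56.3]
ft_force: [-1.1, 0.0, 0.0]
gripper_width: 0.0298
```

>>> carry_out(
  steps=[
    [3,0,0,0,0,0,0],
    [3,0,0,0,0,0,0],
    [3,0,0,0,0,0,0],
    [3,0,0,0,0,0,0],
    [3,0,0,0,0,0,0],
  ],
)

```text
clock: 51.1
tcp_pos: [0.5909, -0.2861, 0.2059]
eef_rot: [162.2, 89.9, -121.9]
ft_force: [0.5, 0.1, -0.1]
gripper_width: 0.0303
```

```bash
python3 - <<'E'
from h import *
import pickle
st(); print(here()[1].as_matrix().round(3).tolist())
plan([(.5926,-.2856,.175,165.8,0,2)],3)
w=cam("wrist"); pickle.dump((w,here()[0],here()[1].as_matrix()),open("w16.pkl","wb"))
cv2.imwrite("pics/w16.png",w["color"][:,:,::-1])
print(proj(w,[[.5926,-.2856,.162],[.6272,-.2941,.156],[.5579,-.2766,.156]],True).round(1).tolist())
g=w["color"].max(2); n,l,s,c=cv2.connectedComponentsWithStats((g<45).astype(np.uint8)); print([(s[i].tolist(),c[i].round(1).tolist()) for i in range(1,n) if s[i,4]>60])
E
```

```text
t 51.1 p [ 0.5909 -0.2861  0.2059] rot [ 162.2   89.9 -121.9] F [ 0.5  0.1 -0.1] M [ 0.04 -0.01  0.05] w 0.0303 q [ 51.  46. -51.  86.  38.  66.  68.]
[[-0.0, -0.97, 0.244], [-0.001, 0.244, 0.97], [-1.0, 0.0, -0.001]]
[[3,1.54,-0.08,0.05,0.001,0,-0.0],[3,1.54,-0.08,0.05,0.001,0,-0.0],[3,0,0,0,0,0,0],[3,0,0,0,0,0,0],[3,0,0,0,0,0,0]]
[[283.1, 238.2], [283.0, 283.9], [283.7, 178.8]]
[([271, 167, 25, 23, 472], [282.9, 178.4]), ([32, 250, 497, 170, 44607], [279.0, 361.2]), ([272, 276, 22, 16, 222], [282.2, 283.6]), ([0, 391, 38, 20, 288], [20.8, 401.5]), ([516, 394, 29, 26, 429], [527.5, 409.4])]
```

>>> carry_out(
  steps=[
    [3,1.5,-0.08,0.05,0,0,0],
    [3,1.5,-0.08,0.05,0,0,0],
    [3,0,0,0,0,0,0],
    [3,0.5,0,0,0,0,0],
    [3,0.5,0,0,0,0,0],
  ],
)

```text
clock: 51.57
tcp_pos: [0.5929, -0.2854, 0.165]
eef_rot: [92.4, 90.0, 168.3]
ft_force: [0.1, -0.6, -0.2]
gripper_width: 0.03
```

>>> carry_out(
  steps=[
    [3,0.5,0,0,0,0,0],
    [3,0.5,0,0,0,0,0],
    [3,0.5,0,0,0,0,0],
    [3,0.3,0,0,0,0,0],
    [3,0,0,0,0,0,0],
  ],
)

```text
clock: 51.98
tcp_pos: [0.5924, -0.2855, 0.1468]
eef_rot: [102.4, 89.9, 178.3]
ft_force: [-0.2, 0.7, 0.2]
gripper_width: 0.0298
```

>>> carry_out(
  steps=[
    [3,0,0,0,0,0,0],
    [3,0,0,0,0,0,0],
    [0.5,0,0,0,0,0,0],
    [0.5,0,0,0,0,0,0],
    [0.5,0,0,0,0,0,0],
  ],
  force=25,
)

```text
clock: 52.4
tcp_pos: [0.5931, -0.2853, 0.1481]
eef_rot: [-107.4, 90.0, -31.5]
ft_force: [-0.1, 1.7, 1.1]
gripper_width: 0.0109
```

```bash
python3 - <<'E'
from h import *
st(); p,r=here(); print(r.as_matrix().round(3).tolist())
P=np.array([.5686,-.2140]); v=p[:2]-P; a0=np.degrees(np.arctan2(v[1],v[0])); rr=np.linalg.norm(v); print("r",rr,"ang",a0)
m=r.as_matrix(); psi=np.degrees(np.arctan2(m[1,1],m[0,1]))
A=np.arange(1,21)*5.0
wps=[(*(P+(rr+(.076-rr)*k/100)*np.array([np.cos(np.radians(a0-k)),np.sin(np.radians(a0-k))])),p[2],psi-k,0,1) for k in A]
plan(wps,.5)
E
```

```text
t 52.4 p [ 0.5931 -0.2853  0.1481] rot [-107.4   90.   -31.5] F [-0.1  1.7  1.1] M [ 0.17  0.02 -0.03] w 0.0109 q [ 50.  50. -49.  89.  42.  60.  65.]
[[0.0, -0.97, 0.243], [-0.0, 0.243, 0.97], [-1.0, -0.0, -0.0]]
r 0.07542935267259775 ang -71.02652442385222
[[0.5,0,0.57,-0.34,0.087,0,0.0],[0.5,0,0.57,-0.34,0.087,0,-0.0],[0.5,0,0.57,-0.34,0.087,0,0.0],[0.5,0,0.57,-0.34,0.087,0,0.0],[0.5,0,0.57,-0.34,0.087,0,0.0]]
[[0.5,0,0.57,-0.34,0.087,0,0.0],[0.5,0,0.57,-0.34,0.087,0,0.0],[0.5,0,0.57,-0.34,0.087,0,0.0],[0.5,0,0.57,-0.34,0.087,0,0.0],[0.5,0,0.57,-0.34,0.087,0,0.0]]
[[0.5,0,0.57,-0.34,0.087,0,0.0],[0.5,0,0.57,-0.34,0.087,0,0.0],[0.5,0,0.57,-0.34,0.087,0,0.0],[0.5,0,0.57,-0.34,0.087,0,0.0],[0.5,0,0.57,-0.34,0.087,0,0.0]]
[[0.5,0,0.57,-0.34,0.087,0,0.0],[0.5,0,0.57,-0.34,0.087,0,0.0],[0.5,0,0.57,-0.34,0.087,0,0.0],[0.5,0,0.57,-0.34,0.087,0,0.0],[0.5,0,0.57,-0.34,0.087,0,0.0]]
```

>>> carry_out(
  steps=[
    [0.5,0,0.57,-0.34,0.087,0,0],
    [0.5,0,0.57,-0.34,0.087,0,0],
    [0.5,0,0.57,-0.34,0.087,0,0],
    [0.5,0,0.57,-0.34,0.087,0,0],
    [0.5,0,0.57,-0.34,0.087,0,0],
  ],
)

```text
clock: 52.82
tcp_pos: [0.5622, -0.2884, 0.1481]
eef_rot: [-37.5, 89.7, 13.3]
ft_force: [4.4, 1.6, -2.7]
gripper_width: 0.0106
```

```bash
cat >> h.py <<'E'
def arm():
    p,r=here(); P=np.array([.5686,-.2140]); v=p[:2]-P; m=r.as_matrix(); psi=np.degrees(np.arctan2(m[1,1],m[0,1])); print("r",np.linalg.norm(v).round(4),"ang",np.degrees(np.arctan2(v[1],v[0])).round(2),"psi",psi.round(2))
E
python3 -c "
from h import *
st(); arm()"
```

```text
t 52.82 p [ 0.5622 -0.2884  0.1481] rot [-37.5  89.7  13.3] F [ 4.4  1.6 -2.7] M [ 0.37 -0.94  0.02] w 0.0106 q [ 50.  46. -44.  94.  37.  55.  44.]
r 0.0747 ang -94.92 psi 140.83
```

>>> carry_out(
  steps=[
    [0.5,0,0.57,-0.34,0.087,0,0],
    [0.5,0,0.57,-0.34,0.087,0,0],
    [0.5,0,0.57,-0.34,0.087,0,0],
    [0.5,0,0.57,-0.34,0.087,0,0],
    [0.5,0,0.57,-0.34,0.087,0,0],
  ],
)

```text
clock: 53.23
tcp_pos: [0.5312, -0.2781, 0.1481]
eef_rot: [-16.3, 89.7, 9.6]
ft_force: [5.4, 1.1, -4.4]
gripper_width: 0.0109
```

>>> carry_out(
  steps=[
    [0.5,0,0.57,-0.34,0.087,0,0],
    [0.5,0,0.57,-0.34,0.087,0,0],
    [0.5,0,0.57,-0.34,0.087,0,0],
    [0.5,0,0.57,-0.34,0.087,0,0],
    [0.5,0,0.57,-0.34,0.087,0,0],
  ],
)

```text
clock: 53.65
tcp_pos: [0.5078, -0.2561, 0.1481]
eef_rot: [-1.7, 89.6, -0.7]
ft_force: [6.3, -0.1, -6.3]
gripper_width: 0.0106
```

```bash
python3 -c "
from h import *
st(); arm()"
```

```text
t 53.65 p [ 0.5078 -0.2561  0.1481] rot [-1.7 89.6 -0.7] F [ 6.3 -0.1 -6.3] M [-0.04 -1.38  0.14] w 0.0106 q [ 44.  38. -31. 105.  27.  44.  -0.]
r 0.074 ang -145.34 psi 91.01
```

>>> carry_out(
  steps=[
    [0.5,0,0.57,-0.34,0.087,0,0],
    [0.5,0,0.57,-0.34,0.087,0,0],
    [0.5,0,0.57,-0.34,0.087,0,0],
    [0.5,0,0.57,-0.34,0.087,0,0],
    [0.5,0,0.45,-0.27,0.07,0,0],
  ],
)

```text
clock: 54.07
tcp_pos: [0.4957, -0.2277, 0.1481]
eef_rot: [9.6, 89.6, -13.3]
ft_force: [5.5, -2.0, -6.8]
gripper_width: 0.0109
```

>>> carry_out(
  steps=[
    [0.5,0,0.12,-0.07,0.017,0,0],
    [0.5,0,0,0,0,0,0],
    [0.5,0,0,0,0,0,0],
    [0.5,0,0,0,0,0,0],
    [0.5,0,0,0,0,0,0],
  ],
)

```text
clock: 54.48
tcp_pos: [0.4955, -0.2263, 0.148]
eef_rot: [16.3, 89.7, -7.4]
ft_force: [5.9, -1.2, -5.0]
gripper_width: 0.0107
```

```bash
python3 -c "
from h import *
st(); arm()"
```

```text
t 54.48 p [ 0.4955 -0.2263  0.148 ] rot [16.3 89.7 -7.4] F [ 5.9 -1.2 -5. ] M [-0.18 -1.22 -0.04] w 0.0107 q [ 37.  35. -24. 108.  21.  40. -22.]
r 0.0741 ang -170.48 psi 66.29
```

>>> carry_out(
  steps=[
    [0.5,0,0.08,-0.05,0,0,0],
    [0.5,0,0.08,-0.05,0,0,0],
    [0.5,0,0,0,0,0,0],
    [0.5,0,0,0,0,0,0],
    [0.5,0,0,0,0,0,0],
  ],
)

```text
clock: 54.9
tcp_pos: [0.4954, -0.2257, 0.1481]
eef_rot: [4.8, 89.6, -19.0]
ft_force: [6.1, -2.3, -6.9]
gripper_width: 0.0105
```

>>> carry_out(
  steps=[
    [0.5,0,0.08,-0.05,0,0,0],
    [0.5,0,0.08,-0.05,0,0,0],
    [0.5,0,0,0,0,0,0],
    [0.5,0,0,0,0,0,0],
    [0.5,0,0,0,0,0,0],
  ],
)

```text
clock: 55.32
tcp_pos: [0.4951, -0.2243, 0.1481]
eef_rot: [0.7, 89.6, -23.1]
ft_force: [5.7, -4.3, -6.0]
gripper_width: 0.0107
```

```bash
python3 -c "
from h import *
st(); arm()"
```

```text
t 55.32 p [ 0.4951 -0.2243  0.1481] rot [  0.7  89.6 -23.1] F [ 5.7 -4.3 -6. ] M [-0.96 -1.35 -0.07] w 0.0107 q [ 37.  35. -24. 109.  21.  40. -23.]
r 0.0742 ang -172.02 psi 66.22
```

>>> carry_out(
  steps=[
    [0.5,0,0.1,-0.06,0,0,0],
    [0.5,0,0.1,-0.06,0,0,0],
    [0.5,0,0.1,-0.06,0,0,0],
    [0.5,0,0,0,0,0,0],
    [0.5,0,0,0,0,0,0],
  ],
)

```text
clock: 55.73
tcp_pos: [0.495, -0.2236, 0.1482]
eef_rot: [-14.8, 89.5, -38.7]
ft_force: [7.5, -9.4, -9.0]
gripper_width: 0.0107
```

```bash
python3 -c "
from h import *
st(); arm()"
```

```text
t 55.73 p [ 0.495  -0.2236  0.1482] rot [-14.8  89.5 -38.7] F [ 7.5 -9.4 -9. ] M [-2.14 -1.6  -0.03] w 0.0107 q [ 37.  35. -23. 109.  21.  40. -23.]
r 0.0742 ang -172.6 psi 66.13
```

>>> carry_out(
  steps=[
    [0.5,0,-0.15,0.09,0,0,0],
    [0.5,0,-0.15,0.09,0,0,0],
    [0.5,0,0,0,0,0,0],
    [2.4,0,0,0,0,0,0],
    [2.4,0,0,0,0,0,0],
  ],
)

```text
clock: 56.15
tcp_pos: [0.4919, -0.2224, 0.1478]
eef_rot: [-134.9, 90.0, -158.7]
ft_force: [-0.2, 0.3, -0.2]
gripper_width: 0.024
```

>>> carry_out(
  steps=[
    [2.4,0,0,0,0,0,0],
    [2.4,0,0,0,0,0,0],
    [2.4,0,0,0,0,0,0],
    [2.4,0,0,0,0,0,0],
    [2.4,0,0,0,0,0,0],
  ],
)

```text
clock: 56.57
tcp_pos: [0.4919, -0.2223, 0.1477]
eef_rot: [-129.6, 90.0, -153.4]
ft_force: [-0.7, -0.5, -0.0]
gripper_width: 0.0241
```

```bash
python3 -c "
from h import *
import pickle
st(); arm(); print(here()[1].as_matrix().round(3).tolist())
t=cam('top'); pickle.dump(t,open('t17.pkl','wb')); w=cam('wrist'); pickle.dump((w,here()[0],here()[1].as_matrix()),open('w17.pkl','wb'))
cv2.imwrite('pics/w17.png',w['color'][:,:,::-1])
g=w['color'].max(2); n,l,s,c=cv2.connectedComponentsWithStats((g<45).astype(np.uint8)); print([(s[i].tolist(),c[i].round(1).tolist(),unproj(w,[c[i]],.156,True).round(4).tolist()) for i in range(1,n) if 100<s[i,4]<1500])
"
```

```text
t 56.57 p [ 0.4919 -0.2223  0.1477] rot [-129.6   90.  -153.4] F [-0.7 -0.5 -0. ] M [ 0.02  0.02 -0.01] w 0.0241 q [ 37.  35. -24. 109.  21.  40. -23.]
r 0.0772 ang -173.81 psi 66.25
[[-0.001, 0.403, 0.915], [-0.0, 0.915, -0.403], [-1.0, -0.001, -0.0]]
[([221, 149, 84, 54, 152], [256.5, 178.8], [[0.4997, -0.1779, 0.156]]), ([274, 185, 36, 33, 848], [291.1, 201.3], [[0.5091, -0.1927, 0.156]]), ([275, 324, 29, 23, 371], [288.4, 336.5], [[0.4798, -0.2585, 0.156]])]
```

>>> carry_out(
  steps=[
    [2.4,0,-0.1,0.18,0,0,0],
    [2.4,0,-0.1,0.18,0,0,0],
    [2.4,0,0,0,0,0,0],
    [2.4,0,0,0,0,0,0],
    [2.4,0,0,0,0,0,0],
  ],
)

```text
clock: 57.08
tcp_pos: [0.4944, -0.2258, 0.1476]
eef_rot: [-132.3, 90.0, -156.1]
ft_force: [0.5, 0.1, -0.4]
gripper_width: 0.0239
```

>>> carry_out(
  steps=[
    [0.5,0,0,0,0,0,0],
    [0.5,0,0,0,0,0,0],
    [0.5,0,0,0,0,0,0],
    [0.5,0,0,0,0,0,0],
    [0.5,0,0,0,0,0,0],
  ],
  force=60,
)

```text
clock: 57.5
tcp_pos: [0.4951, -0.2259, 0.1479]
eef_rot: [-14.3, 89.9, -38.1]
ft_force: [1.4, -1.4, 0.6]
gripper_width: 0.0094
```

>>> carry_out(
  steps=[
    [0.5,0.04,0,0,0.12,0,0],
    [0.5,0.04,0,0,0.12,0,0],
    [0.5,0.04,0,0,0.12,0,0],
    [0.5,0.04,0,0,0.12,0,0],
    [0.5,0.04,0,0,0.12,0,0],
  ],
)

```text
clock: 57.92
tcp_pos: [0.4947, -0.2256, 0.1458]
eef_rot: [-7.0, 90.0, -65.4]
ft_force: [1.5, -0.6, 0.9]
gripper_width: 0.0094
```

```bash
python3 -c "
from h import *
st(); arm()"
```

```text
t 57.92 p [ 0.4947 -0.2256  0.1458] rot [ -7.   90.  -65.4] F [ 1.5 -0.6  0.9] M [-0.04 -0.23  0.12] w 0.0094 q [ 31.  34. -14. 109.  13.  38. -49.]
r 0.0748 ang -171.05 psi 31.56
```

>>> carry_out(
  steps=[
    [0.5,0.042,0,0,0.12,0,0],
    [0.5,0.042,0,0,0.12,0,0],
    [0.5,0.042,0,0,0.12,0,0],
    [0.5,0.042,0,0,0.12,0,0],
    [0.5,0.042,0,0,0.12,0,0],
  ],
)

```text
clock: 58.33
tcp_pos: [0.4946, -0.2251, 0.1437]
eef_rot: [-136.4, 90.0, 130.8]
ft_force: [1.3, 0.7, 0.8]
gripper_width: 0.0091
```

>>> carry_out(
  steps=[
    [0.5,0.042,0,0,0.12,0,0],
    [0.5,0.042,0,0,0.12,0,0],
    [0.5,0.042,0,0,0.12,0,0],
    [0.5,0.042,0,0,0.12,0,0],
    [0.5,0.042,0,0,0.12,0,0],
  ],
)

```text
clock: 58.75
tcp_pos: [0.4949, -0.2247, 0.1417]
eef_rot: [-155.9, 90.0, 77.0]
ft_force: [1.2, 0.4, 2.6]
gripper_width: 0.0094
```

```bash
python3 -c "
from h import *
st(); arm()"
```

```text
t 58.75 p [ 0.4949 -0.2247  0.1417] rot [-155.9   90.    77. ] F [1.2 0.4 2.6] M [ 0.34 -0.35  0.2 ] w 0.0094 q [  17.   34.    6.  109.   -6.   37. -100.]
r 0.0745 ang -171.71 psi -37.16
```

>>> carry_out(
  steps=[
    [0.5,0.035,0,0,0.1,0,0],
    [0.5,0.035,0,0,0.1,0,0],
    [0.5,0.035,0,0,0.1,0,0],
    [0.5,0,0,0,0,0,0],
    [0.5,0,0,0,0,0,0],
  ],
)

```text
clock: 59.17
tcp_pos: [0.495, -0.2247, 0.1407]
eef_rot: [-146.4, 90.0, 69.7]
ft_force: [1.3, 2.3, 4.6]
gripper_width: 0.0091
```

```bash
python3 -c "
from h import *
st(); arm()"
```

```text
t 59.17 p [ 0.495  -0.2247  0.1407] rot [-146.4   90.    69.7] F [1.3 2.3 4.6] M [ 0.56 -0.38 -0.05] w 0.0091 q [  14.   35.   11.  109.  -10.   37. -112.]
r 0.0744 ang -171.73 psi -53.89
```

>>> carry_out(
  steps=[
    [0.5,0.035,0,0,0.1,0,0],
    [0.5,0.035,0,0,0.1,0,0],
    [0.5,0,0,0,0,0,0],
    [0.5,0,0,0,0,0,0],
    [0.5,0,0,0,0,0,0],
  ],
)

```text
clock: 59.58
tcp_pos: [0.4951, -0.2247, 0.1401]
eef_rot: [-143.5, 89.9, 61.2]
ft_force: [1.5, 2.5, 4.9]
gripper_width: 0.0095
```

```bash
python3 -c "
from h import *
st(); arm()"
```

```text
t 59.58 p [ 0.4951 -0.2247  0.1401] rot [-143.5   89.9   61.2] F [1.5 2.5 4.9] M [ 0.68 -0.37 -0.06] w 0.0095 q [  12.   35.   14.  109.  -14.   37. -121.]
r 0.0742 ang -171.74 psi -65.34
```

>>> carry_out(
  steps=[
    [0.5,0.015,0,0,0.05,0,0],
    [0.5,0.015,0,0,0.05,0,0],
    [0.5,0.015,0,0,0.05,0,0],
    [0.5,0.015,0,0,0.05,0,0],
    [0.5,0.015,0,0,0.05,0,0],
  ],
)

```text
clock: 60.0
tcp_pos: [0.4953, -0.2246, 0.1394]
eef_rot: [-136.6, 89.9, 53.6]
ft_force: [2.7, 3.7, 6.1]
gripper_width: 0.0093
```

```bash
python3 -c "
from h import *
st(); arm()"
```

```text
t 60.0 p [ 0.4953 -0.2246  0.1394] rot [-136.6   89.9   53.6] F [2.7 3.7 6.1] M [ 0.63 -0.53  0.18] w 0.0093 q [  10.   36.   18.  110.  -18.   37. -131.]
r 0.074 ang -171.78 psi -79.75
```

>>> carry_out(
  steps=[
    [0.5,0,0,0,0,0,0],
    [2.6,0,0,0,0,0,0],
    [2.6,0,0,0,0,0,0],
    [2.6,-1,0,0,0,0,0],
    [2.6,-2,0,0,0,0,0],
  ],
)

```text
clock: 60.42
tcp_pos: [0.492, -0.2254, 0.1676]
eef_rot: [-22.8, 89.6, 167.3]
ft_force: [0.4, 0.3, -0.5]
gripper_width: 0.0259
```

>>> carry_out(
  steps=[
    [0,-1,0,0,0,0,0],
    [0,0,0,0,0,0,0],
    [0,0,0,0,0,0,0],
    [0,0,0,0,0,0,0],
    [0,0,0,0,0,0,0],
  ],
)

```text
clock: 60.83
tcp_pos: [0.4939, -0.2254, 0.1782]
eef_rot: [-18.7, 89.9, 171.5]
ft_force: [-0.1, 0.3, -1.1]
gripper_width: -0.0001
```

```bash
python3 -c "
from h import *
st(); arm(); m=here()[1].as_matrix(); print(m.round(3).tolist())
import pickle
t=cam('top'); w=cam('wrist'); pickle.dump((t,w,here()[0],m),open('w18.pkl','wb'))
for nm,im,z in(('w',w,1),):
    g=im['color'].max(2); n,l,s,c=cv2.connectedComponentsWithStats((g<45).astype(np.uint8)); print([(s[i].tolist(),c[i].round(1).tolist(),unproj(im,[c[i]],.148,True).round(4).tolist()) for i in range(1,n) if 100<s[i,4]<1500])
cv2.imwrite('pics/w18.png',w['color'][:,:,::-1])
"
```

```text
t 60.83 p [ 0.4939 -0.2254  0.1782] rot [-18.7  89.9 171.5] F [-0.1  0.3 -1.1] M [-0.02  0.01  0.01] w -0.0001 q [   8.   33.   20.  108.  -16.   43. -133.]
r 0.0756 ang -171.32 psi -79.85
[[-0.002, 0.176, -0.984], [0.0, -0.984, -0.176], [-1.0, -0.001, 0.002]]
[([263, 168, 28, 25, 495], [277.0, 180.6], [[0.5008, -0.2612, 0.148]]), ([542, 399, 18, 21, 108], [551.1, 410.6], [[0.1028, -0.0394, 0.148]]), ([449, 402, 24, 18, 101], [460.1, 412.1], [[0.2886, -0.0747, 0.148]])]
```

>>> carry_out(
  steps=[
    [0,0.7,0,0,0,0,0],
    [0,0.7,0,0,0,0,0],
    [0,0.7,0,0,0,0,0],
    [0,0,0,0,0,0,0],
    [0,0,0,0,0,0,0],
  ],
)

```text
clock: 61.35
tcp_pos: [0.4939, -0.2255, 0.1571]
eef_rot: [-18.2, 89.9, 171.9]
ft_force: [-0.4, 0.1, 0.0]
gripper_width: 0.0002
```

>>> carry_out(
  steps=[
    [0,0.1,0,0,0,0,0],
    [0,0.1,0,0,0,0,0],
    [0,0.1,0,0,0,0,0],
    [0,0,0,0,0,0,0],
    [0,0,0,0,0,0,0],
  ],
)

```text
clock: 61.77
tcp_pos: [0.4945, -0.2257, 0.1551]
eef_rot: [54.3, 90.0, -115.6]
ft_force: [0.5, 0.7, -0.4]
gripper_width: 0.0001
```

>>> carry_out(
  steps=[
    [0,0.1,0,0,0,0,0],
    [0,0,0,0,0,0,0],
    [0,0,0,0,0,0,0],
    [0,0,0,0,0,0,0],
    [0,0,0,0,0,0,0],
  ],
)

```text
clock: 62.18
tcp_pos: [0.4945, -0.2257, 0.154]
eef_rot: [29.7, 90.0, -140.2]
ft_force: [0.2, 0.0, 0.4]
gripper_width: -0.0003
```

>>> carry_out(
  steps=[
    [0,0.1,0,0,0,0,0],
    [0,0,0,0,0,0,0],
    [0,0,0,0,0,0,0],
    [0,0,0,0,0,0,0],
    [0,0,0,0,0,0,0],
  ],
)

```text
clock: 62.6
tcp_pos: [0.4944, -0.2257, 0.153]
eef_rot: [22.0, 90.0, -147.8]
ft_force: [0.5, -0.5, 0.1]
gripper_width: 0.0003
```

>>> carry_out(
  steps=[
    [0,0.07,0,0,0,0,0],
    [0,0,0,0,0,0,0],
    [0,0,0,0,0,0,0],
    [0,0,0,0,0,0,0],
    [0,0,0,0,0,0,0],
  ],
)

```text
clock: 63.02
tcp_pos: [0.4945, -0.2257, 0.1523]
eef_rot: [29.2, 90.0, -140.7]
ft_force: [0.3, -0.0, 0.1]
gripper_width: -0.0
```

>>> carry_out(
  steps=[
    [0,0.07,0,0,0,0,0],
    [0,0,0,0,0,0,0],
    [0,0,0,0,0,0,0],
    [0,0,0,0,0,0,0],
    [0,0,0,0,0,0,0],
  ],
)

```text
clock: 63.43
tcp_pos: [0.4945, -0.2257, 0.1516]
eef_rot: [30.3, 90.0, -139.5]
ft_force: [0.3, -0.0, 0.5]
gripper_width: -0.0001
```

>>> carry_out(
  steps=[
    [0,0.07,0,0,0,0,0],
    [0,0,0,0,0,0,0],
    [0,0,0,0,0,0,0],
    [0,0,0,0,0,0,0],
    [0,0,0,0,0,0,0],
  ],
)

```text
clock: 63.85
tcp_pos: [0.4946, -0.2258, 0.1513]
eef_rot: [96.3, 90.0, -73.5]
ft_force: [-1.1, 0.5, 5.1]
gripper_width: 0.0003
```

>>> carry_out(
  steps=[
    [0,0.07,0,0,0,0,0],
    [0,0,0,0,0,0,0],
    [0,0,0,0,0,0,0],
    [0,0,0,0,0,0,0],
    [0,0,0,0,0,0,0],
  ],
)

```text
clock: 64.27
tcp_pos: [0.4947, -0.2259, 0.1511]
eef_rot: [140.9, 90.0, -29.0]
ft_force: [-1.7, 2.0, 10.0]
gripper_width: -0.0001
```

```bash
python3 -c "
from h import *
m=here()[1].as_matrix(); d=np.array([.5686,-.2140,0])-[.4945,-.2257,0]; print((d@m*100).round(2))"
```

```text
[ 0.    0.15 -7.5 ]
```

>>> carry_out(
  steps=[
    [0,-2,0,0,0,0,0],
    [0,0,0.05,-2.5,0,0,0],
    [0,0,0.05,-2.5,0,0,0],
    [0,0,0.05,-2.5,0,0,0],
    [0,0,0,0,0,0,0],
  ],
)

```text
clock: 64.68
tcp_pos: [0.574, -0.2117, 0.1699]
eef_rot: [168.0, 89.7, -1.6]
ft_force: [1.9, 0.2, -0.3]
gripper_width: -0.0003
```

>>> carry_out(
  steps=[
    [0,2,0,0,0,0,0],
    [0,1.5,0,0,0,0,0],
    [0,1,0,0,0,0,0],
    [0,0.5,0,0,0,0,0],
    [0,0,0,0,0,0,0],
  ],
)

```text
clock: 65.1
tcp_pos: [0.5675, -0.2138, 0.1189]
eef_rot: [-18.9, 89.8, 171.2]
ft_force: [0.3, 0.6, -0.1]
gripper_width: -0.0
```

>>> carry_out(
  steps=[
    [0,0,0,0,0,0,0],
    [0,0,0,0,0,0,0],
    [0,0,0,0,0,0,0],
    [0,0,0,0,0,0,0],
    [0,0,0,0,0,0,0],
  ],
)

```text
clock: 65.52
tcp_pos: [0.5689, -0.2141, 0.1207]
eef_rot: [123.4, 90.0, -46.5]
ft_force: [0.3, 0.2, -0.7]
gripper_width: -0.0002
```

>>> carry_out(
  steps=[
    [0,0.1,0,0,0,0,0],
    [0,0.1,0,0,0,0,0],
    [0,0.1,0,0,0,0,0],
    [0,0,0,0,0,0,0],
    [0,0,0,0,0,0,0],
  ],
)

```text
clock: 65.93
tcp_pos: [0.5684, -0.2139, 0.117]
eef_rot: [4.8, 90.0, -165.1]
ft_force: [-0.0, 0.2, -0.2]
gripper_width: 0.0003
```

>>> carry_out(
  steps=[
    [0,0.07,0,0,0,0,0],
    [0,0,0,0,0,0,0],
    [0,0,0,0,0,0,0],
    [0,0,0,0,0,0,0],
    [0,0,0,0,0,0,0],
  ],
)

```text
clock: 66.35
tcp_pos: [0.5685, -0.214, 0.1165]
eef_rot: [27.7, 90.0, -142.1]
ft_force: [0.1, 0.1, 0.0]
gripper_width: 0.0003
```

>>> carry_out(
  steps=[
    [0,0.07,0,0,0,0,0],
    [0,0,0,0,0,0,0],
    [0,0,0,0,0,0,0],
    [0,0,0,0,0,0,0],
    [0,0,0,0,0,0,0],
  ],
)

```text
clock: 66.77
tcp_pos: [0.5685, -0.214, 0.1157]
eef_rot: [28.5, 90.0, -141.4]
ft_force: [-0.7, 0.5, 0.7]
gripper_width: 0.0001
```

>>> carry_out(
  steps=[
    [0,0.07,0,0,0,0,0],
    [0,0,0,0,0,0,0],
    [0,0,0,0,0,0,0],
    [0,0,0,0,0,0,0],
    [0,0,0,0,0,0,0],
  ],
)

```text
clock: 67.18
tcp_pos: [0.5685, -0.214, 0.1151]
eef_rot: [26.0, 90.0, -143.8]
ft_force: [-0.2, 1.0, -0.5]
gripper_width: -0.0003
```

>>> carry_out(
  steps=[
    [0,0.07,0,0,0,0,0],
    [0,0,0,0,0,0,0],
    [0,0,0,0,0,0,0],
    [0,0,0,0,0,0,0],
    [0,0,0,0,0,0,0],
  ],
)

```text
clock: 67.6
tcp_pos: [0.5685, -0.214, 0.1143]
eef_rot: [23.0, 90.0, -146.9]
ft_force: [1.0, 0.6, 0.3]
gripper_width: -0.0001
```

>>> carry_out(
  steps=[
    [0,0.06,0,0,0,0,0],
    [0,0,0,0,0,0,0],
    [0,0,0,0,0,0,0],
    [0,0,0,0,0,0,0],
    [0,0,0,0,0,0,0],
  ],
)

```text
clock: 68.02
tcp_pos: [0.5685, -0.214, 0.1137]
eef_rot: [23.6, 90.0, -146.2]
ft_force: [0.0, -0.1, 0.3]
gripper_width: 0.0
```

>>> carry_out(
  steps=[
    [0,0.05,0,0,0,0,0],
    [0,0,0,0,0,0,0],
    [0,0,0,0,0,0,0],
    [0,0,0,0,0,0,0],
    [0,0,0,0,0,0,0],
  ],
)

```text
clock: 68.43
tcp_pos: [0.5685, -0.214, 0.1132]
eef_rot: [25.3, 90.0, -144.5]
ft_force: [-0.5, -0.6, 0.8]
gripper_width: -0.0
```

>>> carry_out(
  steps=[
    [0,0.05,0,0,0,0,0],
    [0,0,0,0,0,0,0],
    [0,0,0,0,0,0,0],
    [0,0,0,0,0,0,0],
    [0,0,0,0,0,0,0],
  ],
)

```text
clock: 68.85
tcp_pos: [0.5685, -0.214, 0.1127]
eef_rot: [27.2, 90.0, -142.7]
ft_force: [-0.3, 0.0, 0.2]
gripper_width: -0.0002
```

>>> carry_out(
  steps=[
    [0,0.06,0,0,0,0,0],
    [0,0,0,0,0,0,0],
    [0,0,0,0,0,0,0],
    [0,0,0,0,0,0,0],
    [0,0,0,0,0,0,0],
  ],
)

```text
clock: 69.27
tcp_pos: [0.5685, -0.214, 0.1121]
eef_rot: [24.0, 90.0, -145.8]
ft_force: [0.3, -0.7, 0.6]
gripper_width: 0.0
```

>>> carry_out(
  steps=[
    [0,0.06,0,0,0,0,0],
    [0,0,0,0,0,0,0],
    [0,0,0,0,0,0,0],
    [0,0,0,0,0,0,0],
    [0,0,0,0,0,0,0],
  ],
)

```text
clock: 69.68
tcp_pos: [0.5685, -0.214, 0.1115]
eef_rot: [25.8, 90.0, -144.0]
ft_force: [-0.2, 0.3, 0.2]
gripper_width: 0.0002
```

>>> carry_out(
  steps=[
    [0,0.06,0,0,0,0,0],
    [0,0,0,0,0,0,0],
    [0,0,0,0,0,0,0],
    [0,0,0,0,0,0,0],
    [0,0,0,0,0,0,0],
  ],
)

```text
clock: 70.1
tcp_pos: [0.5686, -0.214, 0.111]
eef_rot: [33.0, 90.0, -136.9]
ft_force: [0.3, 0.2, 0.7]
gripper_width: -0.0001
```

```bash
python3 -c "
from h import *
st()"
```

```text
t 70.1 p [ 0.5686 -0.214   0.111 ] rot [  33.    90.  -136.9] F [0.3 0.2 0.7] M [-0.03 -0.02  0.01] w -0.0001 q [   7.   42.   18.  100.  -19.   40. -135.]
```

>>> carry_out(
  steps=[
    [0,0.1,0,0,0,0,0],
    [0,0.1,0,0,0,0,0],
    [0,0.1,0,0,0,0,0],
    [0,0,0,0,0,0,0],
    [0,0,0,0,0,0,0],
  ],
)

```text
clock: 70.52
tcp_pos: [0.5686, -0.214, 0.1091]
eef_rot: [159.2, 90.0, -10.6]
ft_force: [-2.4, 1.8, 8.7]
gripper_width: 0.0002
```

>>> carry_out(
  steps=[
    [0,0.1,0,0,0,0,0],
    [0,0,0,0,0,0,0],
    [0,0,0,0,0,0,0],
    [0,0.1,0,0,0,0,0],
    [0,0,0,0,0,0,0],
  ],
)

```text
clock: 70.93
tcp_pos: [0.5687, -0.2141, 0.109]
eef_rot: [-164.8, 89.9, 25.3]
ft_force: [-6.8, 3.4, 22.2]
gripper_width: 0.0003
```

>>> carry_out(
  steps=[
    [0,0,0,0,0,0,0],
    [0,0.06,0,0,0,0,0],
    [0,0,0,0,0,0,0],
    [0,0,0,0,0,0,0],
    [0,0,0,0,0,0,0],
  ],
)

```text
clock: 71.35
tcp_pos: [0.5687, -0.2141, 0.109]
eef_rot: [-167.2, 89.9, 22.9]
ft_force: [-7.1, 3.5, 26.4]
gripper_width: -0.0001
```

>>> carry_out(
  steps=[
    [0,0.06,0,0,0,0,0],
    [0,0,0,0,0,0,0],
    [0,0,0,0,0,0,0],
    [0,0,0,0,0,0,0],
    [0,0,0,0,0,0,0],
  ],
)

```text
clock: 71.77
tcp_pos: [0.5687, -0.214, 0.109]
eef_rot: [-164.6, 89.9, 25.6]
ft_force: [-8.3, 4.5, 30.7]
gripper_width: -0.0001
```

>>> carry_out(
  steps=[
    [0,0.06,0,0,0,0,0],
    [0,0,0,0,0,0,0],
    [0,0,0,0,0,0,0],
    [0,0,0,0,0,0,0],
    [0,0,0,0,0,0,0],
  ],
)

```text
clock: 72.18
tcp_pos: [0.5687, -0.2141, 0.109]
eef_rot: [-167.1, 89.9, 23.0]
ft_force: [-8.9, 4.2, 35.0]
gripper_width: -0.0004
```

>>> carry_out(
  steps=[
    [0,-1,0,0,0,0,0],
    [0,-2,0,0,0,0,0],
    [0,-3,0,0,0,0,0],
    [0,-1,0,0,0,0,0],
    [0,0,0,0,0,0,0],
  ],
)

```text
clock: 72.6
tcp_pos: [0.5704, -0.2149, 0.1769]
eef_rot: [145.2, 89.7, -24.6]
ft_force: [0.3, 0.1, 0.7]
gripper_width: 0.0004
```

```bash
python3 - <<'E'
from h import *
st(); p,r=here()
plan([(.50,-.08,.17,-80,0),(.50,-.08,.012,-80,0)],0,step=.035)
import pickle
t=cam("top"); pickle.dump(t,open("t19.pkl","wb"))
cv2.imwrite("pics/t19.png",cv2.resize(t["color"][185:305,270:430,::-1],(800,600),interpolation=cv2.INTER_CUBIC))
E
```

```text
t 72.6 p [ 0.5704 -0.2149  0.1769] rot [145.2  89.7 -24.6] F [0.3 0.1 0.7] M [-0.   -0.05  0.04] w 0.0004 q [   6.   37.   20.   98.  -17.   48. -137.]
[[0,0.13,-2.91,0.91,0.001,-0.001,-0.001],[0,0.13,-2.9,0.91,0.001,-0.001,-0.001],[0,0.13,-2.9,0.91,0.001,-0.001,-0.001],[0,0.13,-2.9,0.92,0.001,-0.001,-0.001],[0,0.14,-2.9,0.92,0.001,-0.001,-0.001]]
[[0,3.16,0,0,0,0,0.0],[0,3.16,0,0,0,0,0.0],[0,3.16,0,0,0,0,0.0],[0,3.16,0,0,0,0,0.0],[0,3.16,0,0,0,0,0.0]]
```

```bash
python3 - <<'E'
from h import *
plan([(.50,-.08,.17,15,0),(.50,-.08,.015,15,0)],0,step=.035)
E
```

```text
[[0,0.03,-1.03,0.32,-0.118,0,-0.0],[0,0.03,-1.06,0.19,-0.118,0,-0.0],[0,0.03,-1.08,0.07,-0.118,0,-0.0],[0,0.03,-1.08,-0.06,-0.118,0,-0.0],[0,0.03,-1.06,-0.19,-0.118,0,-0.0]]
[[0,0.03,-1.03,-0.31,-0.118,0,-0.0],[0,0.04,-0.99,-0.43,-0.118,0,-0.0],[0,0.04,-0.93,-0.54,-0.118,0,-0.0],[0,0.04,-0.86,-0.65,-0.118,0,-0.0],[0,0.04,-0.78,-0.75,-0.118,0,-0.0]]
[[0,0.04,-0.69,-0.83,-0.118,0,-0.0],[0,0.04,-0.58,-0.91,-0.118,0,-0.0],[0,0.04,-0.47,-0.97,-0.118,0,-0.0],[0,0.04,-0.35,-1.02,-0.118,0,-0.0],[0,3.1,0,0,0,0,-0.0]]
[[0,3.1,0,0,0,0,-0.0],[0,3.1,0,0,0,0,-0.0],[0,3.1,0,0,0,0,-0.0],[0,3.1,0,0,0,0,-0.0],[0,0,0,0,0,0,0]]
```

>>> carry_out(
  steps=[
    [0,0,-1.05,0.3,-0.118,0,0],
    [0,0,-1.05,0.2,-0.118,0,0],
    [0,0,-1.1,0.05,-0.118,0,0],
    [0,0,-1.1,-0.05,-0.118,0,0],
    [0,0,-1.05,-0.2,-0.118,0,0],
  ],
)

```text
clock: 73.07
tcp_pos: [0.5426, -0.1644, 0.1722]
eef_rot: [-56.7, 89.8, 167.6]
ft_force: [-0.6, -0.1, -0.4]
gripper_width: -0.0001
```

>>> carry_out(
  steps=[
    [0,0,-1.05,-0.3,-0.118,0,0],
    [0,0,-1,-0.45,-0.118,0,0],
    [0,0,-0.95,-0.55,-0.118,0,0],
    [0,0,-0.85,-0.65,-0.118,0,0],
    [0,0,-0.8,-0.75,-0.118,0,0],
  ],
)

```text
clock: 73.48
tcp_pos: [0.5176, -0.1161, 0.1724]
eef_rot: [-90.4, 89.8, 167.7]
ft_force: [0.6, 0.7, 0.2]
gripper_width: -0.0
```

>>> carry_out(
  steps=[
    [0,0,-0.7,-0.85,-0.118,0,0],
    [0,0,-0.6,-0.9,-0.118,0,0],
    [0,0,-0.45,-0.95,-0.118,0,0],
    [0,0,-0.35,-1,-0.118,0,0],
    [0,3.1,0,0,0,0,0],
  ],
)

```text
clock: 73.9
tcp_pos: [0.5011, -0.0766, 0.1453]
eef_rot: [88.6, 89.7, 13.8]
ft_force: [0.8, -0.3, 0.1]
gripper_width: 0.0002
```

>>> carry_out(
  steps=[
    [0,3.1,0,0,0,0,0],
    [0,3.1,0,0,0,0,0],
    [0,3.1,0,0,0,0,0],
    [0,2.7,0,0,0,0,0],
    [0,0,0,0,0,0,0],
  ],
)

```text
clock: 74.32
tcp_pos: [0.4943, -0.078, 0.0175]
eef_rot: [-112.7, 89.3, 172.1]
ft_force: [-0.2, -0.1, 0.5]
gripper_width: -0.0002
```

>>> carry_out(
  steps=[
    [0,0,0,0,0,0,0],
    [0,0,0,0,0,0,0],
    [0,0,0,0,0,0,0],
    [0,0,0,0,0,0,0],
    [0,0,0,0,0,0,0],
  ],
)

```text
clock: 74.73
tcp_pos: [0.5002, -0.0791, 0.0245]
eef_rot: [60.6, 89.9, -14.6]
ft_force: [-0.5, -0.6, 0.5]
gripper_width: 0.0001
```

View pics/t19.png

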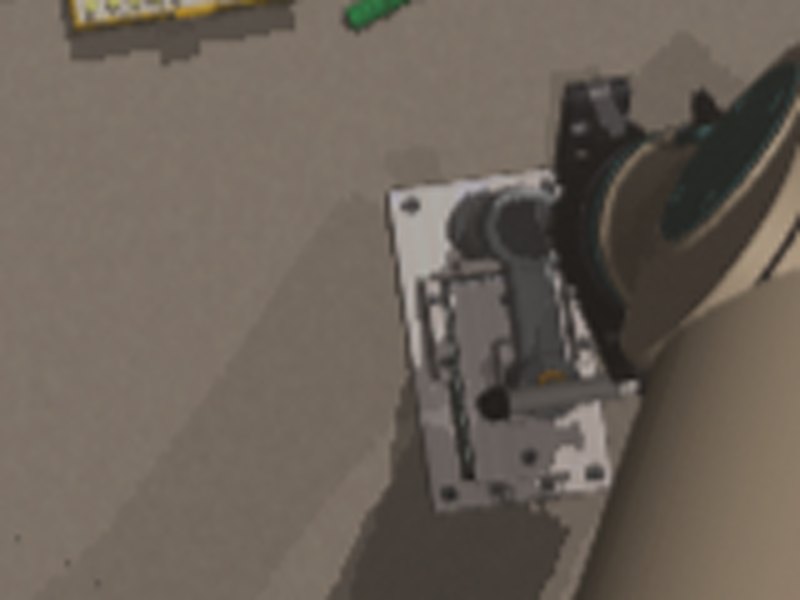

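>>> carry_out(
  steps=[
    [0,0.5,0,0,0,0,0],
    [0,0.5,0,0,0,0,0],
    [0,0.5,0,0,0,0,0],
    [0,0.2,0,0,0,0,0],
    [0,0,0,0,0,0,0],
  ],
)

```text
clock: 75.15
tcp_pos: [0.4986, -0.0789, 0.0053]
eef_rot: [-101.0, 89.9, -176.2]
ft_force: [-0.4, 0.4, -0.0]
gripper_width: -0.0002
```

>>> carry_out(
  steps=[
    [0,0.15,0,0,0,0,0],
    [0,0,0,0,0,0,0],
    [0,0,0,0,0,0,0],
    [0,0,0,0,0,0,0],
    [0,0,0,0,0,0,0],
  ],
)

```text
clock: 75.57
tcp_pos: [0.4993, -0.079, 0.0048]
eef_rot: [-39.4, 90.0, -114.6]
ft_force: [0.3, -0.0, 0.0]
gripper_width: -0.0002
```

>>> carry_out(
  steps=[
    [0,0.1,0,0,0,0,0],
    [0,0,0,0,0,0,0],
    [0,0,0,0,0,0,0],
    [0,0,0,0,0,0,0],
    [0,0,0,0,0,0,0],
  ],
)

```text
clock: 75.98
tcp_pos: [0.4992, -0.079, 0.0036]
eef_rot: [-69.1, 90.0, -144.3]
ft_force: [0.2, 0.0, -0.2]
gripper_width: 0.0001
```

>>> carry_out(
  steps=[
    [0,0.1,0,0,0,0,0],
    [0,0,0,0,0,0,0],
    [0,0,0,0,0,0,0],
    [0,0,0,0,0,0,0],
    [0,0,0,0,0,0,0],
  ],
)

```text
clock: 76.4
tcp_pos: [0.4992, -0.079, 0.0026]
eef_rot: [-68.6, 90.0, -143.8]
ft_force: [0.2, -0.5, 0.0]
gripper_width: -0.0001
```

>>> carry_out(
  steps=[
    [0,0.1,0,0,0,0,0],
    [0,0,0,0,0,0,0],
    [0,0,0,0,0,0,0],
    [0,0,0,0,0,0,0],
    [0,0,0,0,0,0,0],
  ],
)

```text
clock: 76.82
tcp_pos: [0.4992, -0.079, 0.0016]
eef_rot: [-70.1, 90.0, -145.3]
ft_force: [0.0, 0.5, 0.4]
gripper_width: -0.0002
```

>>> carry_out(
  steps=[
    [0,0.08,0,0,0,0,0],
    [0,0,0,0,0,0,0],
    [0,0,0,0,0,0,0],
    [0,0,0,0,0,0,0],
    [0,0,0,0,0,0,0],
  ],
)

```text
clock: 77.23
tcp_pos: [0.4992, -0.079, 0.0008]
eef_rot: [-69.7, 90.0, -144.9]
ft_force: [0.0, 0.1, -0.3]
gripper_width: -0.0002
```

>>> carry_out(
  steps=[
    [0,0.06,0,0,0,0,0],
    [0,0,0,0,0,0,0],
    [0,0,0,0,0,0,0],
    [0,0,0,0,0,0,0],
    [0,0,0,0,0,0,0],
  ],
)

```text
clock: 77.65
tcp_pos: [0.4992, -0.079, 0.0003]
eef_rot: [-67.3, 90.0, -142.5]
ft_force: [0.6, 0.0, -0.2]
gripper_width: -0.0001
```

>>> carry_out(
  steps=[
    [0,0.06,0,0,0,0,0],
    [0,0,0,0,0,0,0],
    [0,0,0,0,0,0,0],
    [0,0,0,0,0,0,0],
    [0,0,0,0,0,0,0],
  ],
)

```text
clock: 78.07
tcp_pos: [0.4993, -0.079, 0.0001]
eef_rot: [-36.0, 90.0, -111.2]
ft_force: [-1.5, 0.7, 5.0]
gripper_width: 0.0003
```

>>> carry_out(
  steps=[
    [0,0.06,0,0,0,0,0],
    [0,0,0,0,0,0,0],
    [0,0,0,0,0,0,0],
    [0,0,0,0,0,0,0],
    [0,0,0,0,0,0,0],
  ],
)

```text
clock: 78.48
tcp_pos: [0.4992, -0.079, 0.0001]
eef_rot: [-11.9, 90.0, -87.1]
ft_force: [-1.0, 0.6, 11.9]
gripper_width: -0.0003
```

>>> carry_out(
  steps=[
    [0,-2,0,0,0,0,0],
    [0,-4,0,0,0,0,0],
    [0,-4,0,0,0,0,0],
    [0,-4,0,0,0,0,0],
    [0,-4,0,0,0,0,0],
  ],
)

```text
clock: 78.9
tcp_pos: [0.4987, -0.0789, 0.1809]
eef_rot: [-91.6, 89.9, -166.8]
ft_force: [0.5, -0.1, -0.9]
gripper_width: -0.0
```

>>> carry_out(
  steps=[
    [0,0,0,-4,0,0,0],
    [0,0,0,-4,0,0,0],
    [0,0,0,-4,0,0,0],
    [0,0,0,-4,0,0,0],
    [0,0,0,0,0,0,0],
  ],
)

```text
clock: 79.32
tcp_pos: [0.456, 0.0848, 0.1794]
eef_rot: [177.3, 89.7, 102.8]
ft_force: [0.0, 0.1, 0.6]
gripper_width: 0.0001
```

>>> carry_out(
  steps=[
    [0,0,0,0,0,0,0],
    [0,0,0,0,0,0,0],
    [0,0,0,0,0,0,0],
    [0,0,0,0,0,0,0],
    [0,0,0,0,0,0,0],
  ],
)

```text
clock: 79.73
tcp_pos: [0.4587, 0.0744, 0.1789]
eef_rot: [-52.1, 89.9, -127.4]
ft_force: [-1.0, -0.7, -0.3]
gripper_width: -0.0001
```

```bash
python3 - <<'E'
from h import *
st(); t=cam("top"); a=t["color"].astype(int); b=np.load("pics/top0.npy").astype(int); d=abs(a-b).sum(2)
print("bystanders",[d[y0:y1,x0:x1].mean().round(1) for x0,x1,y0,y1 in[(220,240,160,180),(244,276,148,180),(278,332,155,192)]])
g=a[230:285,345:400].max(2); n,l,s,c=cv2.connectedComponentsWithStats((g<60).astype(np.uint8)); print([(s[i].tolist(),(c[i]+[345,230]).round(1).tolist(),unproj(t,[c[i]+[345,230]],.147)[0].round(4).tolist()) for i in range(1,n) if s[i,4]>8])
# predicted bar knobs and arm: screw axis at seat
print(proj(t,[[*S0,.147],[*fr(S0,SY,.076,0),.116]]).round(1).tolist())
E
```

```text
t 79.73 p [0.4587 0.0744 0.1789] rot [ -52.1   89.9 -127.4] F [-1.  -0.7 -0.3] M [-0.05  0.   -0.03] w -0.0001 q [ -7.  26.  -7. 119.   5.  36. -94.]
bystanders [np.float64(2.4), np.float64(3.5), np.float64(3.5)]
[([15, 0, 9, 7, 32], [364.4, 233.4], [0.5611, -0.1805, 0.147]), ([21, 22, 8, 17, 45], [369.8, 262.6], [0.4951, -0.1942, 0.147]), ([52, 28, 3, 6, 13], [398.4, 260.4], [0.5018, -0.2595, 0.147])]
[[383.8, 263.6], [376.0, 230.4]]
```

```bash
python3 -c "
from cell import job
print(job.job_done())"
```

```text
the job is handed in; nothing more can be done
None
```

The press is loaded and clamped, and I have handed the job in at about 80 s. The exact clamping force is the one thing I could not pin down.

**What was done:** I tipped all three cassettes in the tray, took them out and laid them flat and square between the rails, pins and end stop. I then set the cover plate on the stack and swung the arm in until it met its stop. Last, I turned the T-handle 2.55 rad clockwise.

**Checks that agreed:**
- **Stack height:** the cover came to rest 29.9 mm above the bench, which is right for three cassettes on the 12 mm pad.
- **Stack and arm position:** the pictures showed the cassettes centred before the cover went on. The top view afterwards showed the arm over the cover block.
- **Bystanders:** the top camera showed no change around the bottle, freezer box and tip box.

**Checks that disagreed:**
- **Clamping force:**
  - From the angle turned, about 15 N, if the screw started fully up.
  - From touching the top of the T-bar (1.6 mm lower than that predicts), about 27 N.
  - Both lie within 12–30 N, so I left it there. The measured torque was too noisy (0.12–0.20 N m) to settle it.
- **Post top:** I tried touching the post as a height reference and met contact at 109 mm instead of the stated 116 mm. That touch reached 35 N before I lifted off. The bench then read 0.0 mm, so the arm's own height reading is good. I did not resolve the mismatch.

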